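Re-cover the reading-room pin board and true up its edge

TASK

Lay all the loose cork strips on the pin board, cork up, in one row to the right of the strip that is already glued down, each butted tight to its neighbour; their near ends may stand up to 3 cm out over the board's near edge for now. Once the whole row is laid, take the straightedge, bring it right down to the table, centred in front of the board, and press it flush along the board's near edge for a second, so that all the strip ends come level with that edge. Then lay the straightedge back lengthwise on its rubber mat; leave everything else on the table where it is.

Things in the scene. Friction and masses are not known exactly. Their poses are not given: they have to be found in the camera images.
- board: pin board fixed flat on the table: 9 mm plywood panel, 146 x 344 mm, black frame only on its left (+y) and far (+x) sides, 16 mm above the panel. Origin at table level, middle of the near edge (straight upright 9 mm face in the plane x = 0); +x away from the robot, across the board. Inner faces: left frame y = 0.150, far frame x = 0.122. Right edge y = -0.172, open
- glued_strip (a point): underside centre of the cork strip already glued down (120 x 50 x 12 mm, long side along board x), against the left frame: board frame (0.060, 0.125, 0.009). Its near end is flush with the board's near edge. Loose strips go to its right (-y), centres 50 mm apart: board y 0.075, 0.025, -0.025, -0.075, -0.125
- strip1: a loose cork-faced strip, 120 x 50 x 12 mm, about 0.08 kg, one of up to five alike (None if absent), lying flat on the table, cork up. Origin: underside centre; x along its length, y across its width, z up through the cork. Any strip may take any place, either end forward
- strip2: a loose cork-faced strip, 120 x 50 x 12 mm, about 0.08 kg, one of up to five alike (None if absent), lying flat on the table, cork up. Origin: underside centre; x along its length, y across its width, z up through the cork. Any strip may take any place, either end forward
- strip3: a loose cork-faced strip, 120 x 50 x 12 mm, about 0.08 kg, one of up to five alike (None if absent), lying flat on the table, cork up. Origin: underside centre; x along its length, y across its width, z up through the cork. Any strip may take any place, either end forward
- strip4: a loose cork-faced strip, 120 x 50 x 12 mm, about 0.08 kg, one of up to five alike (None if absent), lying flat on the table, cork up. Origin: underside centre; x along its length, y across its width, z up through the cork. Any strip may take any place, either end forward
- strip5: a loose cork-faced strip, 120 x 50 x 12 mm, about 0.08 kg, one of up to five alike (None if absent), lying flat on the table, cork up. Origin: underside centre; x along its length, y across its width, z up through the cork. Any strip may take any place, either end forward
- straightedge: aluminium straightedge, inverted T, 320 mm long, 0.4 kg, on its mat: base 60 mm wide, 16 mm thick, grip rib 12 mm wide along the middle of its top, from 16 to 38 mm above the underside. Origin: underside centre; y along its length, x across, z up. Both long sides of the base are straight faces, 30 mm from the middle line
- mat: the straightedge's place: a black rubber mat fixed to the table between robot and board, 80 x 380 mm, 3 mm thick. Origin at the centre of its underside, y along its length
- glue: bystander: an upright white glue bottle, 52 mm across, 150 mm high; leave it where it is
- tub: bystander: an open clear plastic tub, 60 mm across, 45 mm high; leave it where it is
- jar: bystander: a closed glass jar of pins, 54 mm across, 55 mm high; leave it where it is
- stapler: bystander: a stapler, 135 x 34 x 38 mm; leave it where it is
- screwdriver: bystander: a screwdriver lying on the table; leave it where it is
Not all that is in view belongs to the job. Leave any grey look-alike of the strip5 alone.

How it is judged:
By the outcome, as a careful person would: the job done as asked, in the order asked, and still so for the second after the job is handed in, with the robot touching nothing.
Of strip1, strip2, strip3, strip4, strip5 only 3 to 5 are there at a start; the rules pass over those that are not, and their reading is None.
At some moment in a run one of strip1, strip2, strip3, strip4, strip5, straightedge may be knocked a few centimetres aside while the robot is not near it.
Once in a run the grip may slacken for a moment while it holds something.
It also fails if it takes over 210 s, if anything falls off the work surface, if the arm or the gripper's body presses on something with over 40 N, if the wrist force passes 120 N, or if a joint passes its speed limit or range.

ROBOT

A 6-joint arm with a two-finger parallel gripper is mounted at the origin on the work surface. World frame = base frame: x ahead of the robot, y to its left, z up, the work surface at z = 0. Lengths are in m, angles in degrees, forces in N, time in s.
With the tool pointing down it reaches from about 0.4 to 0.825 m from the base axis. Payload 7 kg.
Tool frame: the origin (TCP) lies at the very end of the fingers, on their centre line; the grasp point (between the pads) lies 19 mm behind it; x points along the fingers, y is the direction in which the jaws open and shut, and the axes are right-handed (so a half turn about x gives the same grasp; the last joint's range is limited). The gripper opens to 88 mm and grips with 3 to 60 N. Pads are 19 mm wide; open, the fingers measure 130 mm over their backs; the gripper's body (78 mm by 193 mm) begins 47 mm behind the grasp point.
Start: joints at [90.533, 20.546, 0.682, 0, -70.136, -16.507], TCP at [0.186, 0.649, 0.227] pointing down, gripper open.
Joint ranges: [-176.03, 176.03], [-82.01, 121.73], [-58.28, 71.71], [-173.87, 95.51], [-174.79, -0.11], [-173.66, 173.66]. Speed limits (degrees/s): [136.94, 136.94, 172.46, 180, 180, 180].

INTERFACE

Orientations are given as a 3x3 rotation matrix whose columns are the frame's x, y, z axes.
In Python, from plant import ctrl gives the robot as it stands.
- The arm moves only by the shell command python3 -m pendant 'ROWS' [FORCE]. ROWS is JSON, a list of rows, each a list of 7 numbers: the shift along the tool's x, y, z in m, then the turn, a rotation vector about the tool's x, y, z in degrees, then the gripper's target within -1 to 1 (shut at 1, half-way at 0, fully open at -1). A call has exactly 8 rows; each row shifts and turns the commanded pose from where the row before left it, along the tool's axes as they then stand; what a row does not reach is not made up. A row lasts 1/12 s, in which the tool goes at most 41.7 mm and 7.16 degrees, less where a joint would pass 70% of its speed; a pose out of reach is approached as far as the arm can. A call with a gripper value outside its range is refused whole. The fingers move at their own pace and stop on an object; FORCE is the grip in N (left out, the last holds). Time passes only in rows, so rows that do not move let the fingers close, or fill a call up. It gives the time, the measured TCP pose, the force and the opening at its end, in the units of the state.
- ctrl.state(): the state, without advancing time (a new reading comes with each control period).
- ctrl.read_camera(name): name is "scene" or "side" or "wrist"; returns the picture (384x512x3 uint8, red, green, blue); there is no depth.
- ctrl.calibration(name): a dict with "fx", "fy", "cx", "cy" (pixels), "dist" ([k1, k2, p1, p2, k3] as OpenCV has them; the pictures are not rectified), "world_from_camera" (4x4, takes a point from camera to world coordinates). Camera axes: x right, y down, z forward; pixel columns grow to the right and rows downward; lengths in m; the calibration is good to about 2 mm. A picture is of the moment at which its call begins: read the wrist's pose just before it. calibration takes no time and is no camera call; for the wrist camera it gives the pose at the moment of the call.
- ctrl.hand_in(): hands the job in, once; it reports no verdict.
The state is a dict: "t": time; "joint_positions": joint angles; "dq": joint speeds; "joint_torque": joint torques, N m; "ee_pos": TCP position; "eef_rot": TCP orientation; "contact_force": force on the tool from outside, world axes, zero at the start; "moment": the same for the moment, N m; "grip_width": finger opening in m.
Only numpy, scipy, OpenCV 4.12 (cv2) and the standard library are available. Lean on these libraries where they do the work, as an engineer would, in place of code of your own. Each camera call takes 0.05 s, during which the arm holds its last target.

## Working session

There is one attempt and no reset: what is moved stays moved. The work goes in short steps, Python scripts to look and compute and a shell command to move; the robot and the scene stay as the last step left them, time stands still between calls to the robot, and variables do not carry over. Pictures are saved under pics/ and viewed, and the job is handed in when it is done.

```bash
ls; mkdir -p pics; python3 - <<'E'
from plant import ctrl
import cv2,numpy as np
np.set_printoptions(precision=4,suppress=True)
print(ctrl.state())
for n in ["scene","side","wrist"]:
    im=ctrl.read_camera(n); cv2.imwrite(f"pics/{n}0.png",im[:,:,::-1]); print(n,ctrl.calibration(n))
E
```

```text
pics
{'t': 0.0, 'joint_positions': array([ 90.5321,  20.59  ,   0.6348,  -0.0225, -70.1345, -16.508 ]), 'dq': array([ 0.0213,  0.0511,  0.0057, -0.0767, -0.0006, -0.0235]), 'joint_torque': array([ -0.    , -58.2719,  29.3047,   6.9969,   0.0069,  -0.0002]), 'ee_pos': array([0.1856, 0.6485, 0.2256]), 'eef_rot': array([[-0.0004, -0.2754, -0.9613],
       [-0.0016, -0.9613,  0.2754],
       [-1.    ,  0.0016, -0.0001]]), 'contact_force': array([-0.8577, -0.8736, -0.5497]), 'moment': array([ 0.0216,  0.018 , -0.0724]), 'grip_width': 0.08747519251788338}
scene {'fx': 446.22853173617636, 'fy': 446.22853173617636, 'cx': 255.11786619472394, 'cy': 198.9146836518404, 'dist': array([-0.1598,  0.    ,  0.    ,  0.    ,  0.    ]), 'world_from_camera': array([[-0.0481,  0.7737, -0.6317,  1.347 ],
       [ 0.9988,  0.0314, -0.0376,  0.1319],
       [-0.0093, -0.6327, -0.7743,  1.1394],
       [ 0.    ,  0.    ,  0.    ,  1.    ]])}
side {'fx': 368.90629111404064, 'fy': 368.90629111404064, 'cx': 255.46611773976508, 'cy': 190.58300852663885, 'dist': array([0.0407, 0.    , 0.    , 0.    , 0.    ]), 'world_from_camera': array([[ 0.971 , -0.1301,  0.2005,  0.2166],
       [-0.2381, -0.5992,  0.7644, -0.8148],
       [ 0.0207, -0.79  , -0.6128,  0.7873],
       [ 0.    ,  0.    ,  0.    ,  1.    ]])}
wrist {'fx': 320.531191539023, 'fy': 320.531191539023, 'cx': 256.64094335452506, 'cy': 189.25942575415613, 'dist': array([0.023, 0.   , 0.   , 0.   , 0.   ]), 'world_from_camera': array([[-0.2751, -0.9308, -0.2406,  0.2504],
       [-0.9614,  0.2664,  0.0687,  0.6312],
       [ 0.0001,  0.2502, -0.9682,  0.3845],
       [ 0.    ,  0.    ,  0.    ,  1.    ]])}
```

View pics/scene0.png

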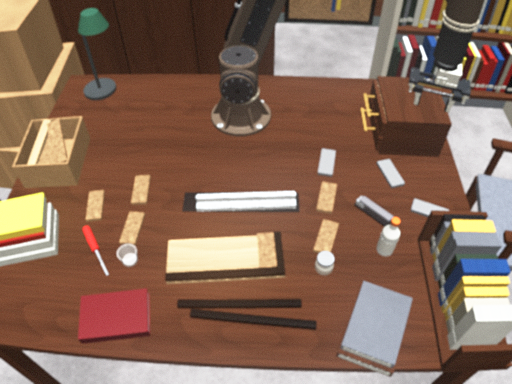

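View pics/side0.png

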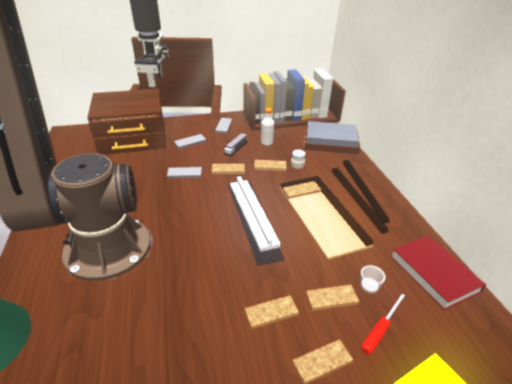

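View pics/wrist0.png

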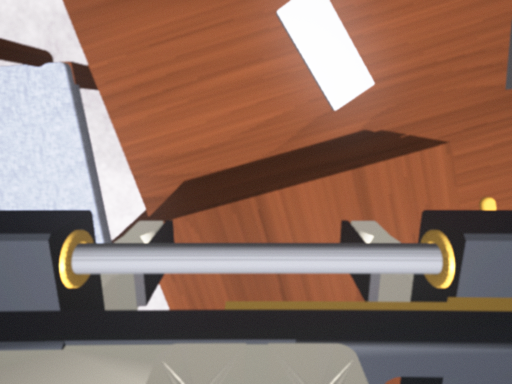

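The scene camera shows five cork strips. Three are on the robot's right, at about (95,205), (141,189) and (131,228), and two on its left, at (327,197) and (326,236). The board is at (225,257), with its glued strip at (267,250). The straightedge is on its mat at (245,202). The grey look-alikes are at (327,161), (390,173) and (430,208). Next I'll rectify and measure.

```bash
cat > h.py <<'E'
from plant import ctrl
import cv2,numpy as np
np.set_printoptions(precision=4,suppress=True)
def cal(n):
    c=ctrl.calibration(n); K=np.array([[c['fx'],0,c['cx']],[0,c['fy'],c['cy']],[0,0,1]]); return K,np.array(c['dist']),np.array(c['world_from_camera'])
def back(uv,z,c):
    K,d,T=c; p=cv2.undistortPoints(np.asarray(uv,float).reshape(-1,1,2),K,d).reshape(-1,2)
    r=np.c_[p,np.ones(len(p))]@T[:3,:3].T; s=(z-T[2,3])/r[:,2]; return T[:3,3]+r*s[:,None]
def proj(P,c):
    K,d,T=c; Ti=np.linalg.inv(T); rv,_=cv2.Rodrigues(Ti[:3,:3])
    return cv2.projectPoints(np.asarray(P,float).reshape(-1,1,3),rv,Ti[:3,3],K,d)[0].reshape(-1,2)
def top(im,c,z,x0,x1,y0,y1,s):
    # rows: x decreasing downwards, cols: y decreasing to right ; s px/m
    xs=np.arange(x1,x0,-1/s); ys=np.arange(y1,y0,-1/s)
    X,Y=np.meshgrid(xs,ys,indexing='ij'); uv=proj(np.stack([X,Y,np.full_like(X,z)],-1).reshape(-1,3),c).reshape(X.shape+(2,)).astype(np.float32)
    return cv2.remap(im,uv[...,0],uv[...,1],cv2.INTER_LINEAR)
E
python3 - <<'E'
from h import *
for n in ["scene","side"]:
    im=cv2.imread(f"pics/{n}0.png"); t=top(im,cal(n),0.012,0.25,0.85,-0.45,0.55,750)
    for k in range(11):
        cv2.putText(t,f"{0.55-k*.1:.2f}",(int(k*75),10),0,.35,(255,255,255))
    cv2.imwrite(f"pics/top_{n}0.png",t); print(t.shape)
E
```

```text
(450, 750, 3)
(450, 750, 3)
```

View pics/top_scene0.png

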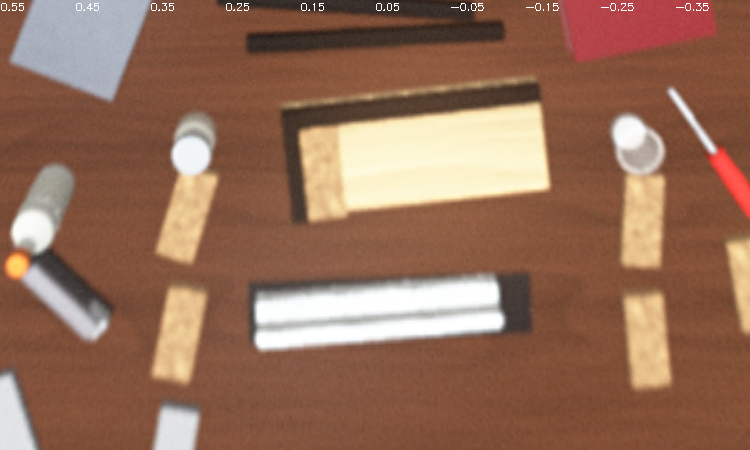

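View pics/top_side0.png

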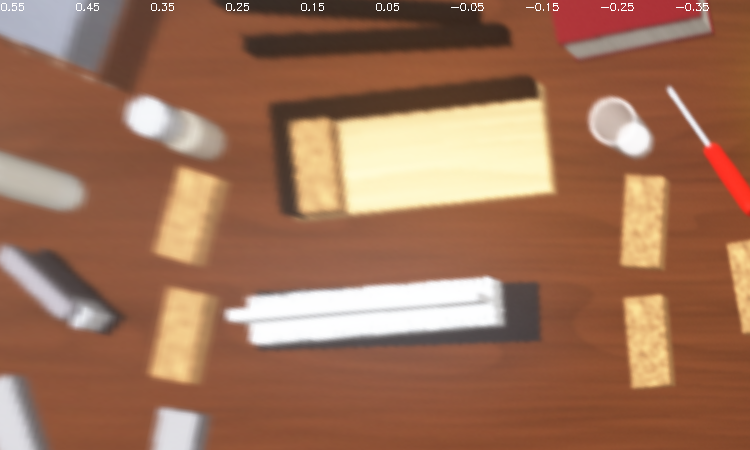

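```bash
cat >> h.py <<'E'
from scipy.optimize import minimize
def box(x,y,th,L,W,z0,z1):
    c,s=np.cos(th),np.sin(th); P=[]
    for z in (z0,z1):
        for a,b in ((-1,-1),(1,-1),(1,1),(-1,1)):
            u,v=a*L/2,b*W/2; P.append([x+c*u-s*v,y+s*u+c*v,z])
    return np.array(P)
def corkmask(im):
    h=cv2.cvtColor(im,cv2.COLOR_BGR2HSV); return ((h[...,2]>135)&(h[...,1]>55)&(h[...,1]<190)&(h[...,0]>10)&(h[...,0]<28)).astype(np.uint8)
SS=4
def hullimg(P,c,o,sz,ss=SS):
    uv=(proj(P,c)-o+0.5)*ss; m=np.zeros((sz[1]*ss,sz[0]*ss),np.uint8)
    cv2.fillConvexPoly(m,np.round(cv2.convexHull(uv.astype(np.float32))*16).astype(np.int32),255,shift=4)
    return cv2.resize(m,tuple(sz),interpolation=cv2.INTER_AREA)/255.
def fitbox(ims,cals,g,L=.12,W=.05,z0=0,z1=.012,mask=corkmask):
    dat=[]
    for im,c in zip(ims,cals):
        uv=proj(box(*g,L,W,z0,z1),c); o=np.floor(uv.min(0)-10).astype(int); o=np.maximum(o,0); e=np.ceil(uv.max(0)+10).astype(int)
        e=np.minimum(e,[512,384]); m=mask(im)[o[1]:e[1],o[0]:e[0]]
        n,l,st,ce=cv2.connectedComponentsWithStats(m); k=1+np.argmax(st[1:,4]) if n>1 else 0
        m=cv2.morphologyEx((l==k).astype(np.uint8),cv2.MORPH_CLOSE,np.ones((3,3))).astype(float)
        dat.append((m,c,o,e-o))
    def f(p):
        q=[p[0]/100,p[1]/100,p[2]/10]
        return sum(np.abs(hullimg(box(*q,L,W,z0,z1),c,o,s)-m).sum()/max(m.sum(),1) for m,c,o,s in dat)
    x0=np.array([g[0]*100,g[1]*100,g[2]*10])
    r=minimize(f,x0,method='Nelder-Mead',options=dict(initial_simplex=x0+np.vstack([np.zeros(3),np.diag([1.,1.,1.])]),xatol=.005,fatol=1e-4))
    return np.array([r.x[0]/100,r.x[1]/100,r.x[2]/10]),r.fun
E
cat > strips.py <<'E'
from h import *
import sys
S={'A':(.555,.33,-.25),'B':(.408,.327,-.15),'C':(.555,-.295,-.02),'D':(.395,-.3,.1),'E':(.47,-.43,.1)}
if __name__=='__main__':
    ims=[cv2.imread("pics/scene0.png"),cv2.imread("pics/side0.png")]; cs=[cal('scene'),cal('side')]
    for k,g in S.items():
        p,f=fitbox(ims,cs,g); p1,f1=fitbox(ims[:1],cs[:1],g); p2,f2=fitbox(ims[1:],cs[1:],g)
        print(k,p,np.degrees(p[2]),f,'r',np.hypot(p[0],p[1]),'|',p1,f1,p2,f2)
E
python3 strips.py
```

```text
A [ 0.5593  0.302  -0.3319] -19.014079122802173 0.3716254887065378 r 0.6356575709442113 | [ 0.5575  0.3016 -0.3471] 0.17409897292250234 [ 0.5635  0.3027 -0.1872] 0.17307255395861118
B [ 0.4012  0.3113 -0.1793] -10.274943982142776 0.32013400419772187 r 0.507830540336969 | [ 0.4006  0.3108 -0.141 ] 0.15242350104598804 [ 0.402   0.3123 -0.2658] 0.1620883304778222
C [ 0.5529 -0.3084 -0.0511] -2.9257901156333865 0.27565097303083563 r 0.6330953455184265 | [ 0.5507 -0.3098 -0.0511] 0.08532130633656398 [ 0.5551 -0.3071 -0.0572] 0.16419889873757723
D [ 0.394  -0.3141  0.076 ] 4.354646796854037 0.2715122607330006 r 0.5038807455886939 | [ 0.3915 -0.3156  0.0711] 0.11475113122171944 [ 0.3957 -0.3134  0.0821] 0.14527219293744462
E [ 0.4707 -0.456   0.1652] 9.46268744917136 0.25784711031507823 r 0.6553056693512515 | [ 0.4688 -0.458   0.1643] 0.12200829698968195 [ 0.4711 -0.4532  0.1328] 0.11403264402300083
```

```bash
cat > board.py <<'E'
from h import *
ims=[cv2.imread("pics/scene0.png"),cv2.imread("pics/side0.png")]; cs=[cal('scene'),cal('side')]
def bw(p,P):
    c,s=np.cos(p[2]),np.sin(p[2]); P=np.asarray(P,float); return np.c_[p[0]+c*P[:,0]-s*P[:,1],p[1]+s*P[:,0]+c*P[:,1],P[:,2]]
def edge(gray,p,A,B,n,c,z):
    # find strongest gradient along board-direction n at samples along A-B
    out=[]
    for t in np.linspace(.08,.92,25):
        q=np.array(A)*(1-t)+np.array(B)*t; ds=np.linspace(-.02,.02,81)
        W=bw(p,[[q[0]+d*n[0],q[1]+d*n[1],z] for d in ds]); uv=proj(W,c).astype(np.float32)
        v=cv2.remap(gray,uv[None,:,0],uv[None,:,1],cv2.INTER_LINEAR)[0].astype(float); v=cv2.GaussianBlur(v[None],(0,0),3)[0]
        g=np.gradient(v); out.append(ds[np.argmax(np.abs(g[4:-4]))+4])
    return np.array(out)
p=np.array([.583,.012,np.radians(4.5)])
if __name__=='__main__':
  for names in ([0],[1],[0,1]):
    q=p.copy()
    for it in range(6):
        J=[];r=[]
        for i in names:
            g=cv2.cvtColor(ims[i],cv2.COLOR_BGR2GRAY)
            for A,B,n in (((0,-.172),(0,.095),(1,0)),((0.0,-.172),(.11,-.172),(0,1))):
                e=edge(g,q,A,B,n,cs[i],.009); m=np.median(e); 
                ts=np.linspace(.08,.92,25)
                ok=np.abs(e-m)<.008
                for t,d in zip(ts[ok],e[ok]):
                    xx,yy=np.array(A)*(1-t)+np.array(B)*t
                    J.append([n[0],n[1],-yy*n[0]+xx*n[1]]); r.append(d)
        s=np.linalg.lstsq(np.array(J),np.array(r),rcond=None)[0]
        c,sn=np.cos(q[2]),np.sin(q[2]); q=q+[c*s[0]-sn*s[1],sn*s[0]+c*s[1],s[2]]
    print(names,q,np.degrees(q[2]),'res',np.std(np.array(J)@s-r))
  for i,n in enumerate(['scene','side']):
    im=cv2.resize(ims[i],None,fx=3,fy=3,interpolation=cv2.INTER_CUBIC)
    for P in ([[0,-.172,.009],[0,.1,.009]],[[0,-.172,.009],[.122,-.172,.009]],[[0,.15,.021],[.12,.15,.021]],[[0,.1,.021],[.12,.1,.021]],[[0,-.172,.0],[0,.172,0]],[[.122,.15,.025],[.122,-.172,.025]]):
        u=(proj(bw(q,P),cs[i])+.5)*3; cv2.line(im,*[tuple(int(a) for a in k) for k in u],(0,0,255),1)
    o=proj(bw(q,[[.05,0,0]]),cs[i])[0]*3; o=o.astype(int); cv2.imwrite(f"pics/bd_{n}.png",im[max(0,o[1]-200):o[1]+200,max(0,o[0]-300):o[0]+300])
E
python3 board.py
```

```text
[0] [ 0.5772 -0.0128  0.1072] 6.139714760030021 res 0.00037941601614935446
[1] [ 0.5768 -0.0144  0.1101] 6.3066701713879745 res 0.0004525055802859618
[0, 1] [ 0.5769 -0.0135  0.1089] 6.236858768827572 res 0.0006854900346710429
```

View pics/bd_scene.png

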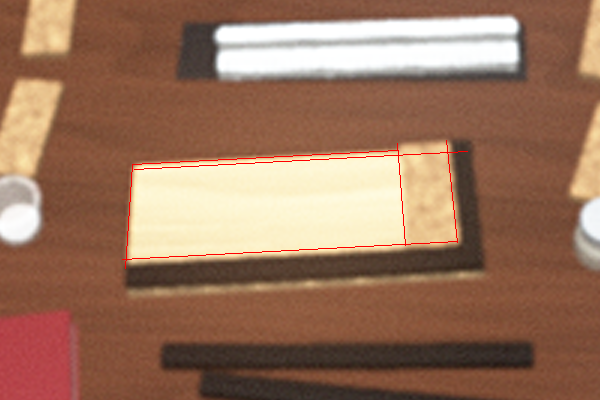

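View pics/bd_side.png

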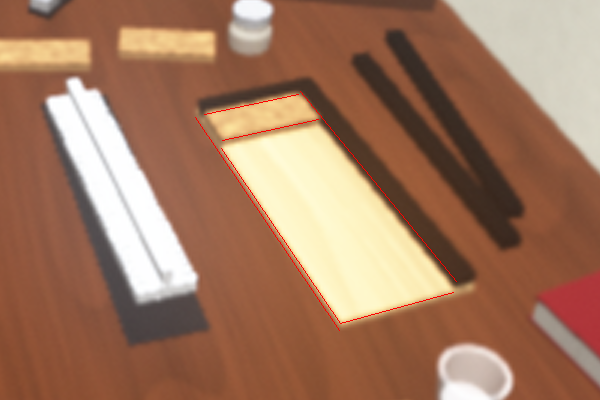

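Overlays fit in both cameras, which puts the board at (0.577, -0.0135) with a yaw of 6.2°. Next is a small planner that prints tool-frame row values.

```bash
cat > plan.py <<'E'
# usage: plan.py [B] "x y z a N" ...   B: x,y,a in board frame. a = jaw direction (deg)
from h import *
import sys
from scipy.spatial.transform import Rotation as Ro
B=np.array([.577,-.0135,np.radians(6.2)])
def RT(a): 
    c,s=np.cos(a),np.sin(a); return np.array([[0,c,s],[0,s,-c],[-1,0,0]])
st=ctrl.state(); p=np.array(st['ee_pos']); R=np.array(st['eef_rot']); bf=False
for w in sys.argv[1:]:
    if w=='B': bf=True; continue
    x,y,z,a,N=map(float,w.split()); N=int(N); a=np.radians(a)
    if bf: c,s=np.cos(B[2]),np.sin(B[2]); x,y,a=B[0]+c*x-s*y,B[1]+s*x+c*y,a+B[2]
    T=RT(a); rv=Ro.from_matrix(R.T@T).as_rotvec(); E=Ro.from_rotvec(rv/N).as_matrix()
    S=sum(np.linalg.matrix_power(E,k) for k in range(N)); q=np.array([x,y,z])
    d=np.linalg.solve(S,R.T@(q-p))
    warn=' !!' if np.linalg.norm(d)>.0417 or np.degrees(np.linalg.norm(rv))/N>7.16 else ''
    print(N,'rows of',[round(v,4) for v in d]+[round(v,1) for v in np.degrees(rv)/N],'-> world',q,round(np.degrees(a),1),warn)
    p,R=q,T
E
cat > st.py <<'E'
from h import *
s=ctrl.state(); R=s['eef_rot']; b=np.array([.577,-.0135]);t=np.radians(6.2); d=s['ee_pos'][:2]-b
print('t',round(s['t'],2),'p',s['ee_pos'],'a',round(np.degrees(np.arctan2(R[1][1],R[0][1])),2),'tilt',round(np.degrees(np.arccos(-R[2][0])),2),'F',s['contact_force'],'M',s['moment'],'w',round(s['grip_width'],4),'q',s['joint_positions'].round(0),'board',[round(d[0]*np.cos(t)+d[1]*np.sin(t),4),round(-d[0]*np.sin(t)+d[1]*np.cos(t),4)])
E
python3 plan.py "0.559 0.302 0.09 -108 16" "0.559 0.302 0.003 -108 6"
```

```text
16 rows of [np.float64(0.0085), np.float64(0.0139), np.float64(-0.0286), np.float64(0.1), np.float64(-0.0), np.float64(-0.0)] -> world [0.559 0.302 0.09 ] -108.0 
6 rows of [np.float64(0.0145), np.float64(0.0), np.float64(0.0), np.float64(0.0), np.float64(0.0), np.float64(0.0)] -> world [0.559 0.302 0.003] -108.0
```

```bash
python3 -m pendant '[[0.0085,0.0139,-0.0286,0.1,0,0,-1],[0.0085,0.0139,-0.0286,0.1,0,0,-1],[0.0085,0.0139,-0.0286,0.1,0,0,-1],[0.0085,0.0139,-0.0286,0.1,0,0,-1],[0.0085,0.0139,-0.0286,0.1,0,0,-1],[0.0085,0.0139,-0.0286,0.1,0,0,-1],[0.0085,0.0139,-0.0286,0.1,0,0,-1],[0.0085,0.0139,-0.0286,0.1,0,0,-1]]' 25; python3 st.py
python3 -m pendant '[[0.0085,0.0139,-0.0286,0.1,0,0,-1],[0.0085,0.0139,-0.0286,0.1,0,0,-1],[0.0085,0.0139,-0.0286,0.1,0,0,-1],[0.0085,0.0139,-0.0286,0.1,0,0,-1],[0.0085,0.0139,-0.0286,0.1,0,0,-1],[0.0085,0.0139,-0.0286,0.1,0,0,-1],[0.0085,0.0139,-0.0286,0.1,0,0,-1],[0.0085,0.0139,-0.0286,0.1,0,0,-1]]' ; python3 st.py
```

```text
t: 0.82
ee_pos: [0.3749, 0.4766, 0.1581]
eef_rot: [[-0.0, -0.289, -0.957], [-0.0, -0.957, 0.289], [-1.0, 0.0, 0.0]]
contact_force: [-0.4, 0.3, 0.2]
grip_width: 0.0875
t 0.82 p [0.3749 0.4766 0.1581] a -106.77 tilt 0.01 F [-0.3613  0.2778  0.2449] M [ 0.0205 -0.0439  0.0172] w 0.0875 q [ 70.  17. -14.  -0. -59.   3.] board [np.float64(-0.148), np.float64(0.5091)]
t: 1.48
ee_pos: [0.5609, 0.303, 0.09]
eef_rot: [[-0.0, -0.302, -0.953], [-0.0, -0.953, 0.302], [-1.0, 0.0, 0.0]]
contact_force: [0.7, 0.0, 0.1]
grip_width: 0.0877
t 1.48 p [0.5609 0.303  0.09  ] a -107.57 tilt 0.02 F [0.6996 0.008  0.1006] M [ 0.0737 -0.0317 -0.0092] w 0.0877 q [ 46.  24. -14.  -0. -53.  27.] board [np.float64(0.0181), np.float64(0.3164)]
```

```bash
python3 - <<'E'
from h import *
from strips import S
for n in ["scene","side","wrist"]:
    cv2.imwrite(f"pics/{n}1.png",ctrl.read_camera(n)[:,:,::-1])
c=cal('wrist'); im=cv2.imread('pics/wrist1.png')
cv2.polylines(im,[np.int32(proj(box(.559,.302,np.radians(-18),.12,.05,.012,.012)[:4],c))],True,(0,0,255))
cv2.imwrite('pics/wrist1o.png',im)
E
python3 st.py
```

```text
t 1.63 p [0.5607 0.3019 0.0891] a -107.78 tilt 0.14 F [-1.4113 -0.1592  0.4139] M [-0.0063  0.0528 -0.0444] w 0.0872 q [ 46.  24. -14.  -0. -53.  26.] board [np.float64(0.0179), np.float64(0.3153)]
```

View pics/wrist1o.png

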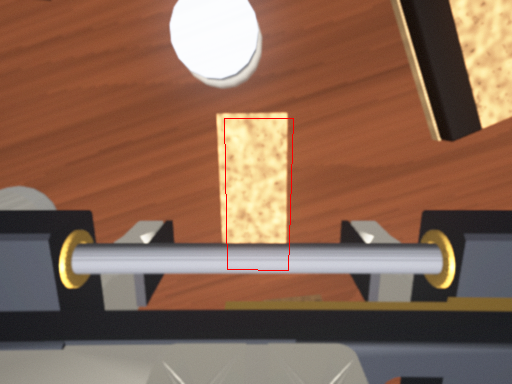

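The wrist picture shows strip A centred between the fingers: top edge at (252,115), sides at 220 and 288. Descend and grip.

```bash
python3 -m pendant '[[0.0145,0,0,0,0,0,-1],[0.0145,0,0,0,0,0,-1],[0.0145,0,0,0,0,0,-1],[0.0145,0,0,0,0,0,-1],[0.0145,0,0,0,0,0,-1],[0.0135,0,0,0,0,0,-1],[0,0,0,0,0,0,1],[0,0,0,0,0,0,1]]' 25; python3 st.py
python3 -m pendant '[[0,0,0,0,0,0,1],[0,0,0,0,0,0,1],[0,0,0,0,0,0,1],[0,0,0,0,0,0,1],[-0.01,0,0,0,0,0,1],[-0.02,0,0,0,0,0,1],[-0.03,0,0,0,0,0,1],[-0.03,0,0,0,0,0,1]]' 25; python3 st.py; python3 plan.py B "0.048 0.046 0.09 -90 10" "0.048 0.046 0.014 -90 6"
```

```text
t: 2.3
ee_pos: [0.5593, 0.3046, 0.0043]
eef_rot: [[-0.001, -0.301, -0.954], [-0.001, -0.954, 0.301], [-1.0, 0.001, 0.001]]
contact_force: [0.2, 1.0, 0.2]
grip_width: 0.0793
t 2.3 p [0.5593 0.3046 0.0043] a -107.51 tilt 0.08 F [0.1733 1.0167 0.1671] M [0.008  0.0382 0.0346] w 0.0793 q [ 46.  29. -18.   0. -43.  26.] board [np.float64(0.0168), np.float64(0.3182)]
t: 2.97
ee_pos: [0.5595, 0.3036, 0.0956]
eef_rot: [[-0.001, -0.302, -0.953], [-0.001, -0.953, 0.302], [-1.0, 0.002, 0.001]]
contact_force: [0.2, 0.4, -0.4]
grip_width: 0.0491
t 2.97 p [0.5595 0.3036 0.0956] a -107.58 tilt 0.11 F [ 0.1817  0.4387 -0.4271] M [ 0.0496 -0.167   0.0112] w 0.0491 q [ 46.  23. -14.  -0. -53.  26.] board [np.float64(0.0168), np.float64(0.3171)]
10 rows of [np.float64(0.0006), np.float64(0.0259), np.float64(-0.0092), np.float64(-2.4), np.float64(0.0), np.float64(-0.0)] -> world [0.6198 0.0374 0.09  ] -83.8 
6 rows of [np.float64(0.0127), np.float64(0.0), np.float64(0.0), np.float64(0.0), np.float64(0.0), np.float64(0.0)] -> world [0.6198 0.0374 0.014 ] -83.8
```

```bash
python3 -m pendant '[[0.0006,0.0259,-0.0092,-2.4,0,0,1],[0.0006,0.0259,-0.0092,-2.4,0,0,1],[0.0006,0.0259,-0.0092,-2.4,0,0,1],[0.0006,0.0259,-0.0092,-2.4,0,0,1],[0.0006,0.0259,-0.0092,-2.4,0,0,1],[0.0006,0.0259,-0.0092,-2.4,0,0,1],[0.0006,0.0259,-0.0092,-2.4,0,0,1],[0.0006,0.0259,-0.0092,-2.4,0,0,1]]'; 
python3 -m pendant '[[0.0006,0.0259,-0.0092,-2.4,0,0,1],[0.0006,0.0259,-0.0092,-2.4,0,0,1],[0,0,0,0,0,0,1],[0,0,0,0,0,0,1],[0.01,0,0,0,0,0,1],[0.02,0,0,0,0,0,1],[0,0,0,0,0,0,1],[0,0,0,0,0,0,1]]'; python3 st.py
python3 - <<'E'
from h import *
for n in ["scene","side"]:
    im=ctrl.read_camera(n)[:,:,::-1]; cv2.imwrite(f"pics/{n}2.png",im)
    if n=='side': cv2.imwrite('pics/side2c.png',cv2.resize(im[100:300,150:420],None,fx=2.8,fy=2.8))
E
```

```text
t: 3.63
ee_pos: [0.5995, 0.0876, 0.0909]
eef_rot: [[0.001, 0.031, -1.0], [0.0, -1.0, -0.031], [-1.0, -0.0, -0.001]]
contact_force: [-0.0, 0.9, -1.4]
grip_width: 0.049
t: 4.3
ee_pos: [0.6191, 0.0387, 0.0575]
eef_rot: [[-0.003, 0.113, -0.994], [-0.001, -0.994, -0.113], [-1.0, 0.001, 0.003]]
contact_force: [0.4, 0.8, 0.1]
grip_width: 0.0491
t 4.3 p [0.6191 0.0387 0.0575] a -83.53 tilt 0.17 F [0.3955 0.7662 0.0775] M [ 0.0073  0.0138 -0.0156] w 0.0491 q [ 22.  24. -18.  -0. -48.  75.] board [np.float64(0.0475), np.float64(0.0473)]
```

View pics/side2c.png

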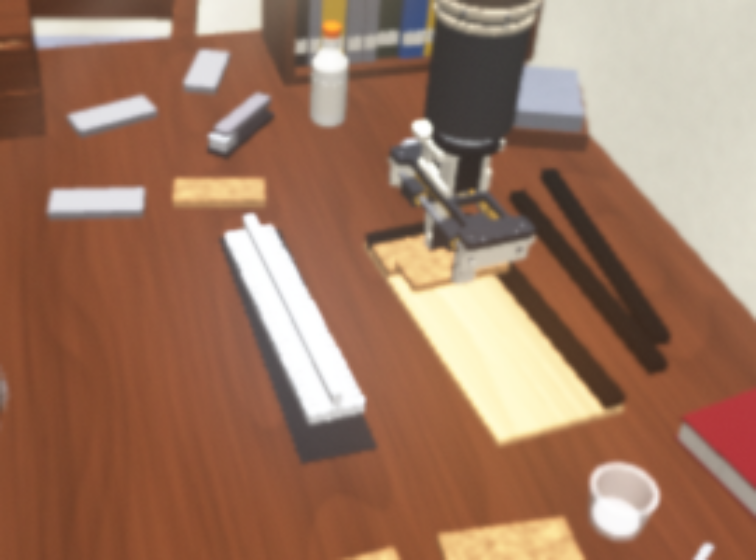

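Strip A is held over the board, next to the glued strip. Lower it, release, and lift.

```bash
python3 -m pendant '[[0.01,0,0,0,0,0,1],[0.01,0,0,0,0,0,1],[0.01,0,0,0,0,0,1],[0.008,0,0,0,0,0,1],[0.004,0,0,0,0,0,1],[0.001,0,0,0,0,0,1],[0,0,0,0,0,0,1],[0,0,0,0,0,0,1]]'; python3 st.py
python3 -m pendant '[[0,0,0,0,0,0,-0.4],[0,0,0,0,0,0,-0.4],[0,0,0,0,0,0,-0.4],[0,0,0,0,0,0,-0.4],[-0.01,0,0,0,0,0,-0.4],[-0.02,0,0,0,0,0,-0.4],[-0.02,0,0,0,0,0,-0.4],[0,0,0,0,0,0,-0.4]]'; python3 st.py;  python3 plan.py B "0.048 -0.006 0.055 -90 2" "0.048 -0.006 0.012 -90 4" "0.048 0.026 0.012 -90 4"
```

```text
t: 5.07
ee_pos: [0.6198, 0.038, 0.0161]
eef_rot: [[-0.001, 0.112, -0.994], [-0.001, -0.994, -0.112], [-1.0, 0.0, 0.001]]
contact_force: [-5.6, 1.0, 11.3]
grip_width: 0.0493
t 5.07 p [0.6198 0.038  0.0161] a -83.55 tilt 0.06 F [-5.5571  1.0071 11.2542] M [0.3701 2.1882 0.0746] w 0.0493 q [ 22.  27. -20.   0. -43.  75.] board [np.float64(0.0481), np.float64(0.0466)]
t: 5.73
ee_pos: [0.623, 0.0387, 0.0701]
eef_rot: [[0.006, 0.113, -0.994], [0.001, -0.994, -0.113], [-1.0, -0.0, -0.006]]
contact_force: [1.5, 0.8, 0.2]
grip_width: 0.0618
t 5.73 p [0.623  0.0387 0.0701] a -83.52 tilt 0.35 F [1.4971 0.8256 0.2222] M [ 0.0172 -0.1982  0.0247] w 0.0618 q [ 21.  24. -17.   0. -49.  75.] board [np.float64(0.0514), np.float64(0.0469)]
2 rows of [np.float64(0.0076), np.float64(0.0264), np.float64(0.0018), np.float64(0.1), np.float64(-0.2), np.float64(0.0)] -> world [ 0.6254 -0.0143  0.055 ] -83.8 
4 rows of [np.float64(0.0107), np.float64(0.0), np.float64(0.0), np.float64(0.0), np.float64(0.0), np.float64(0.0)] -> world [ 0.6254 -0.0143  0.012 ] -83.8 
4 rows of [np.float64(0.0), np.float64(-0.008), np.float64(0.0), np.float64(0.0), np.float64(0.0), np.float64(0.0)] -> world [0.6219 0.0175 0.012 ] -83.8
```

```bash
python3 -m pendant '[[0,0.018,0.001,0,-0.1,0,1],[0,0.018,0.001,0,-0.1,0,1],[0,0.017,0.001,0,-0.1,0,1],[0,0,0,0,0,0,1],[0.015,0,0,0,0,0,1],[0.02,0,0,0,0,0,1],[0.015,0,0,0,0,0,1],[0.006,0,0,0,0,0,1]]'; python3 st.py
python3 - <<'E'
from h import *
im=ctrl.read_camera("side")[:,:,::-1]; cv2.imwrite('pics/side3c.png',cv2.resize(im[100:300,150:420],None,fx=2.8,fy=2.8))
E
```

```text
t: 6.4
ee_pos: [0.6222, -0.0151, 0.009]
eef_rot: [[-0.007, 0.112, -0.994], [-0.002, -0.994, -0.112], [-1.0, 0.001, 0.007]]
contact_force: [-18.8, 2.0, 58.6]
grip_width: 0.0139
t 6.4 p [ 0.6222 -0.0151  0.009 ] a -83.55 tilt 0.42 F [-18.7505   2.0273  58.5616] M [ 0.6959  6.5559 -0.0985] w 0.0139 q [ 17.  28. -20.  -0. -43.  80.] board [np.float64(0.0448), np.float64(-0.0065)]
```

View pics/side3c.png

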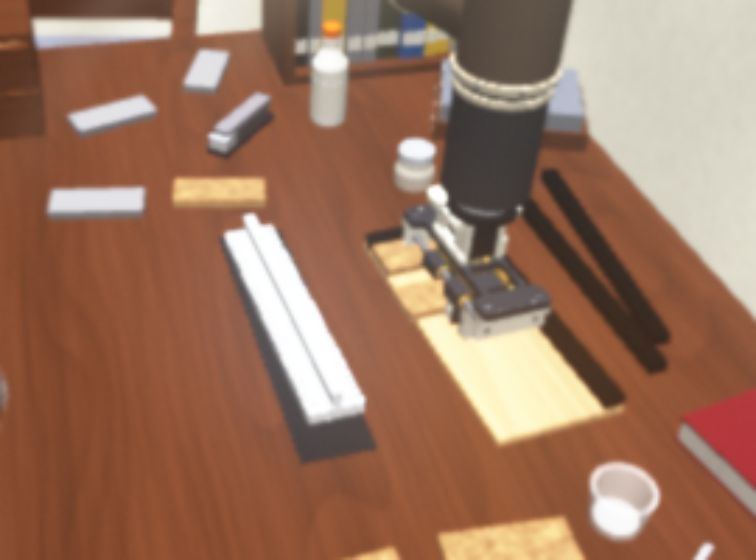

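The commanded height was lower than the reading taken mid-overshoot, so the tips are pressing the panel. Lift at once. From now on I'll end each call with settling rows.

```bash
python3 -m pendant '[[-0.005,0,0,0,0,0,1],[0,0,0,0,0,0,1],[0,0,0,0,0,0,1],[0,0,0,0,0,0,1],[0,0,0,0,0,0,1],[0,0,0,0,0,0,1],[0,0,0,0,0,0,1],[0,0,0,0,0,0,1]]'; python3 st.py;python3 plan.py B "0.050 0.027 0.012 -90 6"
```

```text
t: 7.12
ee_pos: [0.623, -0.0149, 0.0145]
eef_rot: [[-0.005, 0.112, -0.994], [-0.001, -0.994, -0.112], [-1.0, 0.0, 0.005]]
contact_force: [-0.3, -0.3, 0.0]
grip_width: 0.0003
t 7.12 p [ 0.623  -0.0149  0.0145] a -83.57 tilt 0.31 F [-0.2982 -0.2562  0.0349] M [-0.0411  0.018   0.0094] w 0.0003 q [ 17.  28. -19.  -0. -43.  80.] board [np.float64(0.0456), np.float64(-0.0064)]
6 rows of [np.float64(0.0004), np.float64(-0.0056), np.float64(-0.0008), np.float64(0.0), np.float64(0.1), np.float64(-0.0)] -> world [0.6238 0.0187 0.012 ] -83.8
```

```bash
python3 -m pendant '[[0,-0.006,0,0,0,0,1],[0,-0.006,0,0,0,0,1],[0,-0.006,0,0,0,0,1],[0,-0.006,0,0,0,0,1],[0,-0.005,0,0,0,0,1],[0,-0.003,0,0,0,0,1],[0,0,0,0,0,0,1],[0,0,0,0,0,0,1]]'; python3 st.py
python3 - <<'E'
from h import *
im=ctrl.read_camera("side")[:,:,::-1]; cv2.imwrite('pics/side4c.png',cv2.resize(im[150:250,250:400],None,fx=5,fy=5))
E
```

```text
t: 7.78
ee_pos: [0.6195, 0.0172, 0.0146]
eef_rot: [[-0.005, 0.113, -0.994], [-0.001, -0.994, -0.113], [-1.0, -0.0, 0.005]]
contact_force: [0.3, -0.4, -0.5]
grip_width: 0.0006
t 7.78 p [0.6195 0.0172 0.0146] a -83.54 tilt 0.29 F [ 0.3213 -0.358  -0.5182] M [-0.0426 -0.0102 -0.0203] w 0.0006 q [ 20.  27. -20.  -0. -43.  77.] board [np.float64(0.0456), np.float64(0.026)]
```

View pics/side4c.png

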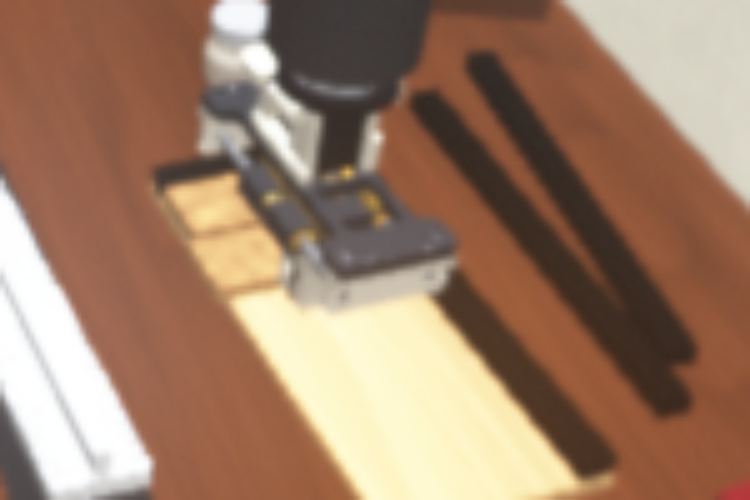

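The strip is nearly against the glued one, with a thin dark line still between them at (230,225). I'll push on until there's a contact force.

```bash
python3 -m pendant '[[0,-0.001,0,0,0,0,1],[0,-0.001,0,0,0,0,1],[0,-0.001,0,0,0,0,1],[0,-0.001,0,0,0,0,1],[0,0,0,0,0,0,1],[0,0,0,0,0,0,1],[0,0,0,0,0,0,1],[0,0,0,0,0,0,1]]'; python3 st.py

```

```text
t: 8.5
ee_pos: [0.619, 0.0209, 0.0145]
eef_rot: [[-0.005, 0.112, -0.994], [-0.001, -0.994, -0.112], [-1.0, 0.0, 0.005]]
contact_force: [-0.4, -0.7, -0.0]
grip_width: 0.0006
t 8.5 p [0.619  0.0209 0.0145] a -83.57 tilt 0.3 F [-0.384  -0.6669 -0.0447] M [-0.0669  0.0101  0.0059] w 0.0006 q [ 20.  27. -20.  -0. -43.  77.] board [np.float64(0.0455), np.float64(0.0296)]
```

```bash
python3 -m pendant '[[0,-0.001,0,0,0,0,1],[0,-0.001,0,0,0,0,1],[0,-0.001,0,0,0,0,1],[0,0,0,0,0,0,1],[0,0,0,0,0,0,1],[0,0,0,0,0,0,1],[0,0,0,0,0,0,1],[0,0,0,0,0,0,1]]'; python3 st.py
python3 - <<'E'
from h import *
for n in ['side','scene']:
  im=ctrl.read_camera(n)[:,:,::-1]; cv2.imwrite(f'pics/{n}5.png',im)
  im=im[150:250,250:400] if n=='side' else im[210:290,150:300]
  cv2.imwrite(f'pics/{n}5c.png',cv2.resize(im,None,fx=5,fy=5,interpolation=cv2.INTER_CUBIC))
E
```

```text
t: 9.17
ee_pos: [0.6187, 0.0239, 0.0146]
eef_rot: [[-0.005, 0.112, -0.994], [-0.001, -0.994, -0.112], [-1.0, -0.0, 0.005]]
contact_force: [-0.6, 0.1, 1.1]
grip_width: 0.0005
t 9.17 p [0.6187 0.0239 0.0146] a -83.57 tilt 0.3 F [-0.6108  0.0695  1.097 ] M [-0.0449 -0.0123  0.0154] w 0.0005 q [ 20.  27. -20.  -0. -43.  76.] board [np.float64(0.0455), np.float64(0.0327)]
```

View pics/side5c.png

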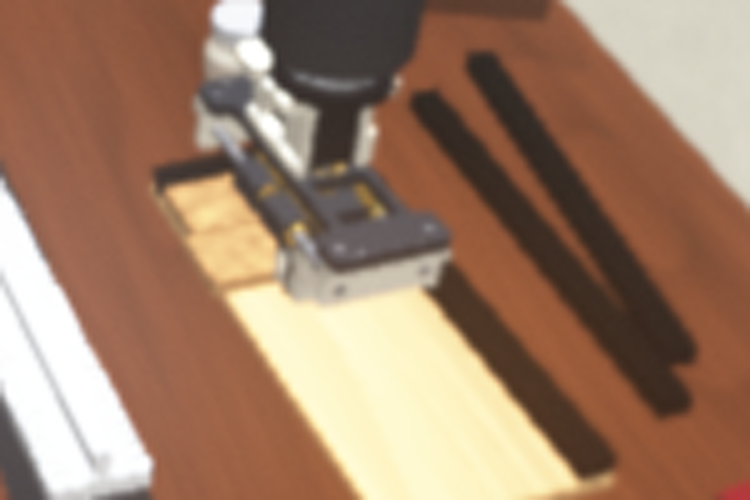

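View pics/scene5c.png

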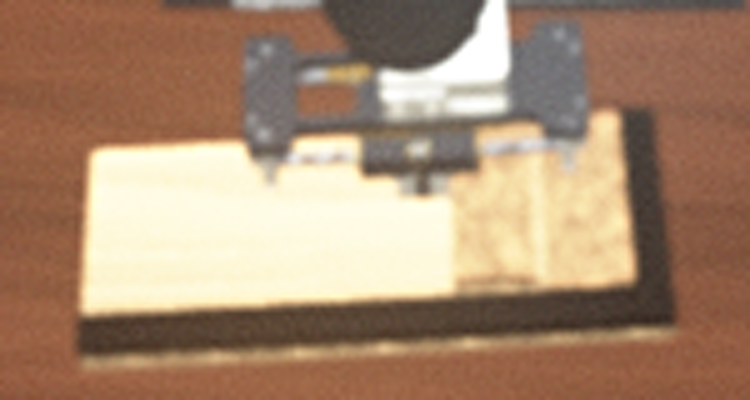

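```bash
python3 -m pendant '[[0,-0.001,0,0,0,0,1],[0,-0.001,0,0,0,0,1],[0,-0.001,0,0,0,0,1],[0,0,0,0,0,0,1],[0,0,0,0,0,0,1],[0,0,0,0,0,0,1],[0,0,0,0,0,0,1],[0,0,0,0,0,0,1]]'; python3 st.py

```

```text
t: 9.93
ee_pos: [0.6183, 0.0269, 0.0145]
eef_rot: [[-0.005, 0.112, -0.994], [-0.001, -0.994, -0.112], [-1.0, -0.0, 0.005]]
contact_force: [0.5, -0.4, -0.5]
grip_width: 0.0007
t 9.93 p [0.6183 0.0269 0.0145] a -83.58 tilt 0.3 F [ 0.5189 -0.4379 -0.4883] M [-0.0279 -0.0285 -0.0156] w 0.0007 q [ 20.  27. -20.  -0. -43.  76.] board [np.float64(0.0454), np.float64(0.0357)]
```

```bash
python3 -m pendant '[[0,-0.0006,0,0,0,0,1],[0,-0.0006,0,0,0,0,1],[0,-0.0006,0,0,0,0,1],[0,-0.0006,0,0,0,0,1],[0,-0.0006,0,0,0,0,1],[0,0,0,0,0,0,1],[0,0,0,0,0,0,1],[0,0,0,0,0,0,1]]'; python3 st.py
python3 - <<'E'
from h import *
for n in ['scene']:
  im=ctrl.read_camera(n)[:,:,::-1]; cv2.imwrite(f'pics/{n}6.png',im)
  im=im[150:250,250:400] if n=='side' else im[210:290,150:300]
  cv2.imwrite(f'pics/{n}6c.png',cv2.resize(im,None,fx=5,fy=5,interpolation=cv2.INTER_CUBIC))
E
```

```text
t: 10.6
ee_pos: [0.6183, 0.0281, 0.0148]
eef_rot: [[-0.005, 0.112, -0.994], [-0.002, -0.994, -0.112], [-1.0, 0.002, 0.005]]
contact_force: [3.3, -9.9, -0.1]
grip_width: 0.0005
t 10.6 p [0.6183 0.0281 0.0148] a -83.58 tilt 0.33 F [ 3.2798 -9.8879 -0.0955] M [-3.7462 -1.1876 -0.0532] w 0.0005 q [ 21.  27. -20.   0. -43.  76.] board [np.float64(0.0455), np.float64(0.0369)]
```

View pics/scene6c.png

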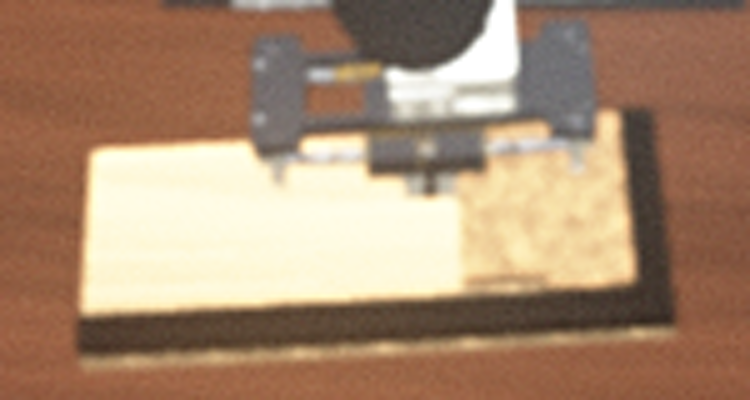

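Butted: the contact force is 10 N and the seam is closed in the picture at (540,200). At the end of the push, the tool centre is 13 mm right of the strip's edge. Back off, lift, and go for strip B.

```bash
python3 -m pendant '[[0,0.004,0,0,0,0,1],[-0.01,0,0,0,0,0,-1],[-0.03,0,0,0,0,0,-1],[-0.03,0,0,0,0,0,-1],[0,0,0,0,0,0,-1],[0,0,0,0,0,0,-1],[0,0,0,0,0,0,-1],[0,0,0,0,0,0,-1]]'; python3 plan.py "0.401 0.311 0.09 -100 13"
```

```text
t: 11.32
ee_pos: [0.6182, 0.026, 0.0841]
eef_rot: [[-0.006, 0.112, -0.994], [-0.001, -0.994, -0.112], [-1.0, -0.0, 0.006]]
contact_force: [0.3, -0.2, 0.1]
grip_width: 0.0416
13 rows of [np.float64(-0.0004), np.float64(-0.0217), np.float64(0.0172), np.float64(1.3), np.float64(0.0), np.float64(-0.0)] -> world [0.401 0.311 0.09 ] -100.0
```

```bash
python3 -m pendant '[[-0.0004,-0.0217,0.0172,1.3,0,0,-1],[-0.0004,-0.0217,0.0172,1.3,0,0,-1],[-0.0004,-0.0217,0.0172,1.3,0,0,-1],[-0.0004,-0.0217,0.0172,1.3,0,0,-1],[-0.0004,-0.0217,0.0172,1.3,0,0,-1],[-0.0004,-0.0217,0.0172,1.3,0,0,-1],[-0.0004,-0.0217,0.0172,1.3,0,0,-1],[-0.0004,-0.0217,0.0172,1.3,0,0,-1]]'
python3 -m pendant '[[-0.0004,-0.0217,0.0172,1.3,0,0,-1],[-0.0004,-0.0217,0.0172,1.3,0,0,-1],[-0.0004,-0.0217,0.0172,1.3,0,0,-1],[-0.0004,-0.0217,0.0172,1.3,0,0,-1],[-0.0004,-0.0217,0.0172,1.3,0,0,-1],[0,0,0,0,0,0,-1],[0,0,0,0,0,0,-1],[0,0,0,0,0,0,-1]]'
python3 - <<'E'
from h import *
ims={}
for n in ["scene","side","wrist"]:
    ims[n]=ctrl.read_camera(n)[:,:,::-1].copy(); cv2.imwrite(f"pics/{n}7.png",ims[n])
c=cal('wrist'); im=ims['wrist']
g=(.401,.311,np.radians(-10)); p,f=fitbox([im],[c],g); print('wristfit',p,np.degrees(p[2]),f)
cv2.polylines(im,[np.int32(proj(box(*g,.12,.05,.012,.012)[:4],c))],True,(0,0,255)); cv2.imwrite('pics/wrist7o.png',im)
t=np.hstack([top(ims[n],cal(n),.021,.55,.75,-.22,.18,900) for n in ('scene','side')]); cv2.imwrite('pics/t7.png',t)
E
python3 st.py
```

```text
t: 11.98
ee_pos: [0.4743, 0.1951, 0.0876]
eef_rot: [[-0.007, -0.071, -0.997], [-0.002, -0.998, 0.071], [-1.0, 0.002, 0.007]]
contact_force: [-0.1, -0.6, 0.3]
grip_width: 0.087
t: 12.65
ee_pos: [0.4024, 0.3118, 0.09]
eef_rot: [[-0.006, -0.181, -0.983], [-0.002, -0.984, 0.181], [-1.0, 0.003, 0.006]]
contact_force: [-0.7, -0.0, -0.1]
grip_width: 0.0876
wristfit [ 0.4248  0.3093 -0.1927] -11.040198719003943 0.06728254257907541
t 12.8 p [0.403  0.3113 0.0903] a -100.53 tilt 0.34 F [-0.536   0.5762 -1.0925] M [-0.0238 -0.0227 -0.0271] w 0.0876 q [ 60.  13. -30.  -0. -47.  20.] board [np.float64(-0.1379), np.float64(0.3417)]
```

View pics/wrist7o.png

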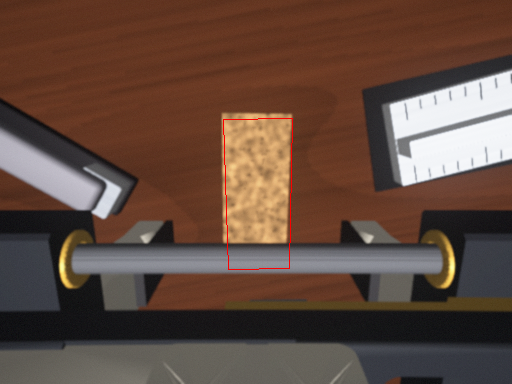

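View pics/t7.png

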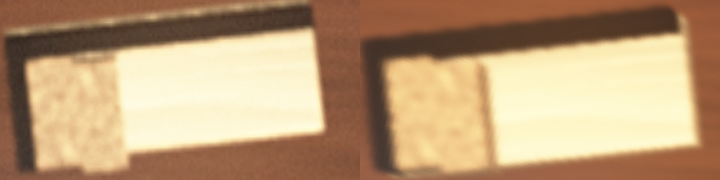

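Strip B sits centred between the fingers, with sides at columns 222 and 291. Strip A on the board is butted and overhangs a few mm. The stapler's nose at (110,215) is close to the left finger, so I'll check that clearance.

```bash
python3 - <<'E'
from h import *
c=cal('wrist'); s=ctrl.state(); p=np.array(s['ee_pos']);R=np.array(s['eef_rot'])
for z in (.0,.02,.038):
    for uv in ((105,217),(137,182),(110,200)):
        w=back([uv],z,c)[0]; print(z,uv,w,'tool',(R.T@(w-p)).round(4))
E
```

```text
0.0 (105, 217) [0.4051 0.4378 0.    ] tool [ 0.0902 -0.1249  0.0206]
0.0 (137, 182) [0.4287 0.4042 0.    ] tool [ 0.0901 -0.0962 -0.0088]
0.0 (110, 200) [0.4183 0.4295 0.    ] tool [ 0.0901 -0.1192  0.0061]
0.02 (105, 217) [0.4103 0.4267 0.02  ] tool [ 0.0701 -0.115   0.0136]
0.02 (137, 182) [0.4321 0.3959 0.02  ] tool [ 0.0701 -0.0886 -0.0135]
0.02 (110, 200) [0.4224 0.4191 0.02  ] tool [ 0.0701 -0.1097  0.0002]
0.038 (105, 217) [0.415  0.4168 0.038 ] tool [ 0.0521 -0.106   0.0072]
0.038 (137, 182) [0.4351 0.3883 0.038 ] tool [ 0.0521 -0.0817 -0.0177]
0.038 (110, 200) [0.4262 0.4098 0.038 ] tool [ 0.0521 -0.1012 -0.0051]
```

```bash
python3 -m pendant '[[0.0145,0,0,0,0,0,-0.9],[0.0145,0,0,0,0,0,-0.9],[0.0145,0,0,0,0,0,-0.8],[0.0145,0,0,0,0,0,-0.8],[0.0145,0,0,0,0,0,-0.8],[0.013,0,0,0,0,0,-0.8],[0,0,0,0,0,0,1],[0,0,0,0,0,0,1]]' 25; python3 st.py
python3 -m pendant '[[0,0,0,0,0,0,1],[0,0,0,0,0,0,1],[0,0,0,0,0,0,1],[-0.01,0,0,0,0,0,1],[-0.03,0,0,0,0,0,1],[-0.045,0,0,0,0,0,1],[0,0,0,0,0,0,1],[0,0,0,0,0,0,1]]' 25; python3 st.py; python3 plan.py B "0.045 0.003 0.09 -90 14" "0.045 0.003 0.017 -90 6"
```

```text
t: 13.47
ee_pos: [0.4025, 0.3111, 0.0048]
eef_rot: [[-0.006, -0.183, -0.983], [-0.002, -0.983, 0.183], [-1.0, 0.003, 0.006]]
contact_force: [0.6, 0.2, 0.8]
grip_width: 0.0704
t 13.47 p [0.4025 0.3111 0.0048] a -100.53 tilt 0.37 F [0.5586 0.1778 0.7827] M [-0.0246 -0.0449  0.0143] w 0.0704 q [ 60.  20. -35.  -0. -35.  20.] board [np.float64(-0.1384), np.float64(0.3416)]
t: 14.13
ee_pos: [0.404, 0.3141, 0.0905]
eef_rot: [[-0.001, -0.181, -0.983], [0.005, -0.983, 0.181], [-1.0, -0.005, 0.002]]
contact_force: [0.1, -1.7, -0.8]
grip_width: 0.0496
t 14.13 p [0.404  0.3141 0.0905] a -100.45 tilt 0.31 F [ 0.0897 -1.707  -0.8314] M [-0.1211  0.0402  0.0217] w 0.0496 q [ 60.  13. -30.  -0. -47.  20.] board [np.float64(-0.1366), np.float64(0.3443)]
14 rows of [np.float64(-0.0), np.float64(0.0222), np.float64(-0.0167), np.float64(-1.2), np.float64(0.0), np.float64(0.0)] -> world [ 0.6214 -0.0057  0.09  ] -83.8 
6 rows of [np.float64(0.0122), np.float64(0.0), np.float64(0.0), np.float64(0.0), np.float64(0.0), np.float64(0.0)] -> world [ 0.6214 -0.0057  0.017 ] -83.8
```

```bash
python3 -m pendant '[[0,0.0222,-0.0167,-1.2,0,0,1],[0,0.0222,-0.0167,-1.2,0,0,1],[0,0.0222,-0.0167,-1.2,0,0,1],[0,0.0222,-0.0167,-1.2,0,0,1],[0,0.0222,-0.0167,-1.2,0,0,1],[0,0.0222,-0.0167,-1.2,0,0,1],[0,0.0222,-0.0167,-1.2,0,0,1],[0,0.0222,-0.0167,-1.2,0,0,1]]'
python3 -m pendant '[[0,0.0222,-0.0167,-1.2,0,0,1],[0,0.0222,-0.0167,-1.2,0,0,1],[0,0.0222,-0.0167,-1.2,0,0,1],[0,0.0222,-0.0167,-1.2,0,0,1],[0,0.0222,-0.0167,-1.2,0,0,1],[0,0.0222,-0.0167,-1.2,0,0,1],[0,0,0,0,0,0,1],[0,0,0,0,0,0,1]]';python3 st.py;python3 plan.py B "0.045 0.003 0.045 -90 3" "0.045 0.003 0.017 -90 3"
```

```text
t: 14.8
ee_pos: [0.516, 0.1198, 0.0862]
eef_rot: [[-0.006, -0.014, -1.0], [-0.001, -1.0, 0.014], [-1.0, 0.001, 0.006]]
contact_force: [-0.5, 0.8, -1.2]
grip_width: 0.0499
t: 15.47
ee_pos: [0.6209, -0.0093, 0.0849]
eef_rot: [[-0.007, 0.108, -0.994], [-0.001, -0.994, -0.108], [-1.0, 0.0, 0.007]]
contact_force: [0.3, -0.2, -0.8]
grip_width: 0.0495
t 15.47 p [ 0.6209 -0.0093  0.0849] a -83.82 tilt 0.4 F [ 0.3235 -0.2151 -0.7748] M [-0.0303  0.0996 -0.0101] w 0.0495 q [ 17.  23. -16.  -0. -52.  79.] board [np.float64(0.0441), np.float64(-0.0006)]
3 rows of [np.float64(0.0133), np.float64(-0.0012), np.float64(-0.0004), np.float64(-0.0), np.float64(0.1), np.float64(-0.0)] -> world [ 0.6214 -0.0057  0.045 ] -83.8 
3 rows of [np.float64(0.0093), np.float64(0.0), np.float64(0.0), np.float64(0.0), np.float64(0.0), np.float64(0.0)] -> world [ 0.6214 -0.0057  0.017 ] -83.8
```

```bash
python3 -m pendant '[[0.018,0,-0.0004,0,0.1,0,1],[0.018,0,-0.0004,0,0.1,0,1],[0.018,0,-0.0004,0,0.1,0,1],[0.01,0,0,0,0,0,1],[0.003,0,0,0,0,0,1],[0,0,0,0,0,0,1],[0,0,0,0,0,0,1],[0,0,0,0,0,0,1]]'; python3 st.py
python3 -m pendant '[[0,0,0,0,0,0,-0.35],[0,0,0,0,0,0,-0.35],[0,0,0,0,0,0,-0.35],[0,0,0,0,0,0,-0.35],[-0.02,0,0,0,0,0,-0.35],[-0.02,0,0,0,0,0,-0.35],[0,0,0,0,0,0,-0.35],[0,0,0,0,0,0,-0.35]]'; python3 st.py
python3 plan.py B "0.045 -0.046 0.057 -90 2" "0.045 -0.046 0.014 -90 3" "0.045 -0.013 0.014 -90 4"
```

```text
t: 16.13
ee_pos: [0.6228, -0.0075, 0.0201]
eef_rot: [[0.002, 0.111, -0.994], [0.0, -0.994, -0.111], [-1.0, -0.0, -0.002]]
contact_force: [-0.8, -0.2, -0.4]
grip_width: 0.0496
t 16.13 p [ 0.6228 -0.0075  0.0201] a -83.65 tilt 0.09 F [-0.7952 -0.2332 -0.4394] M [-0.0556 -0.015   0.0019] w 0.0496 q [ 17.  27. -20.   0. -43.  79.] board [np.float64(0.0462), np.float64(0.001)]
t: 16.8
ee_pos: [0.6231, -0.0076, 0.0604]
eef_rot: [[0.003, 0.11, -0.994], [0.001, -0.994, -0.11], [-1.0, -0.0, -0.003]]
contact_force: [-0.2, 0.1, -0.5]
grip_width: 0.0592
t 16.8 p [ 0.6231 -0.0076  0.0604] a -83.67 tilt 0.17 F [-0.2265  0.1476 -0.4851] M [-0.0445  0.053   0.0137] w 0.0592 q [ 17.  24. -18.   0. -48.  79.] board [np.float64(0.0465), np.float64(0.0008)]
2 rows of [np.float64(0.0017), np.float64(0.0234), np.float64(0.0008), np.float64(0.1), np.float64(-0.1), np.float64(0.0)] -> world [ 0.6267 -0.0544  0.057 ] -83.8 
3 rows of [np.float64(0.0143), np.float64(0.0), np.float64(0.0), np.float64(0.0), np.float64(0.0), np.float64(0.0)] -> world [ 0.6267 -0.0544  0.014 ] -83.8 
4 rows of [np.float64(0.0), np.float64(-0.0083), np.float64(0.0), np.float64(0.0), np.float64(0.0), np.float64(0.0)] -> world [ 0.6231 -0.0216  0.014 ] -83.8
```

```bash
python3 -m pendant '[[0,0.024,0,0,0,0,1],[0,0.023,0,0,0,0,1],[0,0,0,0,0,0,1],[0.015,0,0,0,0,0,1],[0.015,0,0,0,0,0,1],[0.01,0,0,0,0,0,1],[0.005,0,0,0,0,0,1],[0,0,0,0,0,0,1]]'; python3 st.py
python3 -m pendant '[[0,-0.008,0,0,0,0,1],[0,-0.008,0,0,0,0,1],[0,-0.008,0,0,0,0,1],[0,-0.004,0,0,0,0,1],[0,-0.002,0,0,0,0,1],[0,-0.002,0,0,0,0,1],[0,0,0,0,0,0,1],[0,0,0,0,0,0,1]]'; python3 st.py
```

```text
t: 17.47
ee_pos: [0.6271, -0.0571, 0.0183]
eef_rot: [[-0.0, 0.113, -0.994], [-0.004, -0.994, -0.113], [-1.0, 0.004, 0.0]]
contact_force: [-6.3, -11.0, 22.7]
grip_width: 0.0112
t 17.47 p [ 0.6271 -0.0571  0.0183] a -83.53 tilt 0.23 F [ -6.2709 -11.0033  22.6831] M [-3.5732  2.3919  0.1313] w 0.0112 q [ 13.  28. -19.   0. -44.  84.] board [np.float64(0.0451), np.float64(-0.0488)]
t: 18.13
ee_pos: [0.6236, -0.0226, 0.0135]
eef_rot: [[-0.001, 0.11, -0.994], [-0.0, -0.994, -0.11], [-1.0, -0.0, 0.001]]
contact_force: [-0.7, -0.7, 0.3]
grip_width: 0.0005
t 18.13 p [ 0.6236 -0.0226  0.0135] a -83.66 tilt 0.04 F [-0.6883 -0.7115  0.3305] M [-0.0806  0.0063 -0.0369] w 0.0005 q [ 16.  28. -20.  -0. -43.  81.] board [np.float64(0.0453), np.float64(-0.0141)]
```

```bash
python3 - <<'E'
from h import *
o=[]
for n in ['side','scene']:
  im=ctrl.read_camera(n)[:,:,::-1]; cv2.imwrite(f'pics/{n}8.png',im)
  im=im[150:250,250:400] if n=='side' else im[210:290,150:300]
  o.append(cv2.resize(im,(700,460 if n=='side' else 370),interpolation=cv2.INTER_CUBIC)[:300 if n=='side' else 300])
cv2.imwrite('pics/c8.png',np.vstack(o))
E
```

```text
(no output)
```

View pics/c8.png

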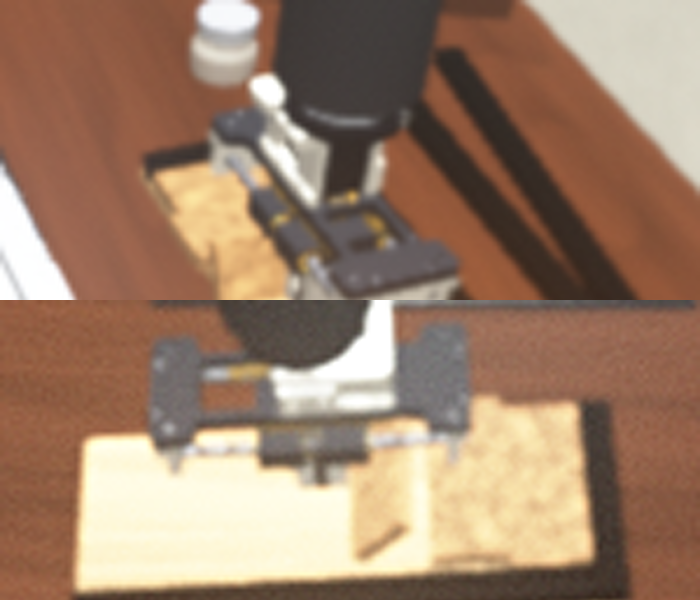

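```bash
python3 -m pendant '[[0,0.006,0,0,0,0,1],[-0.02,0.002,0,0,0,0,1],[-0.03,0,0,0,0,0,1],[-0.03,0,0,0,0,0,1],[-0.02,0.04,0,0,0,0,1],[0,0.04,0,0,0,0,1],[0,0.04,0,0,0,0,1],[0,0.03,0,0,0,0,1]]';python3 st.py; python3 - <<'E'
from h import *
o=[]
for n in ['side','scene']:
  im=ctrl.read_camera(n)[:,:,::-1]; cv2.imwrite(f'pics/{n}9.png',im)
  im=im[150:270,270:400] if n=='side' else im[210:290,150:300]
  o.append(cv2.resize(im,None,fx=3.5,fy=3.5,interpolation=cv2.INTER_CUBIC)[:440]); 
h=max(a.shape[0] for a in o); w=700
cv2.imwrite('pics/c9.png',np.vstack([cv2.copyMakeBorder(a,0,0,0,w-a.shape[1],0) for a in o])[:600+100])
cv2.imwrite('pics/c9a.png',o[0]);cv2.imwrite('pics/c9b.png',o[1])
E
```

```text
t: 18.9
ee_pos: [0.641, -0.18, 0.1134]
eef_rot: [[0.001, 0.11, -0.994], [-0.0, -0.994, -0.11], [-1.0, 0.0, -0.001]]
contact_force: [-0.1, 0.5, -0.7]
grip_width: 0.0003
t 18.9 p [ 0.641  -0.18    0.1134] a -83.69 tilt 0.07 F [-0.1032  0.4827 -0.7054] M [ 0.0174 -0.0895 -0.0143] w 0.0003 q [  1.  25.  -9.   0. -57.  95.] board [np.float64(0.0456), np.float64(-0.1724)]
```

View pics/c9a.png

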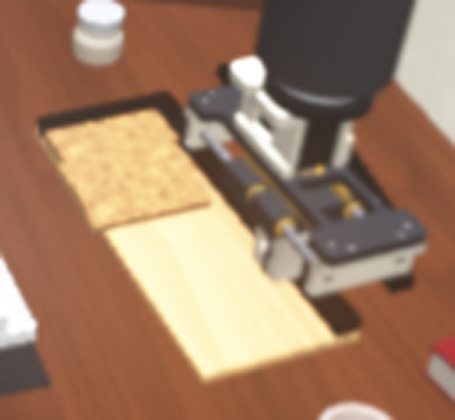

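View pics/c9b.png

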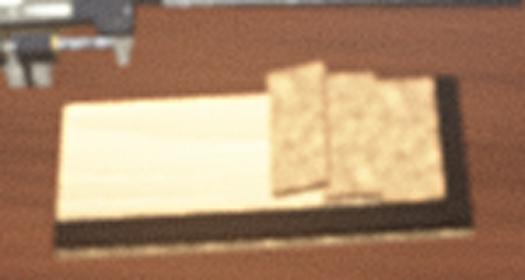

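```bash
python3 plan.py B "-0.03 0.02 0.2 -90 8"
```

```text
8 rows of [np.float64(-0.011), np.float64(-0.0243), np.float64(0.0094), np.float64(-0.0), np.float64(0.0), np.float64(-0.0)] -> world [0.545  0.0031 0.2   ] -83.8
```

```bash
python3 -m pendant '[[-0.013,-0.028,0.011,0,0,0,1],[-0.013,-0.028,0.011,0,0,0,1],[-0.013,-0.028,0.011,0,0,0,1],[-0.013,-0.028,0.011,0,0,0,1],[-0.013,-0.028,0.011,0,0,0,1],[-0.013,-0.028,0.011,0,0,0,1],[-0.01,-0.02,0.009,0,0,0,1],[0,0,0,0,0,0,1]]';python3 -m pendant '[[0,0,0,0,0,0,-1],[0,0,0,0,0,0,-1],[0,0,0,0,0,0,-1],[0,0,0,0,0,0,-1],[0,0,0,0,0,0,-1],[0,0,0,0,0,0,-1],[0,0,0,0,0,0,-1],[0,0,0,0,0,0,-1]]';python3 st.py; cat > wl.py <<'E'
from h import *
import sys
im=ctrl.read_camera('wrist')[:,:,::-1]; cv2.imwrite(f'pics/w{sys.argv[1]}.png',im)
# board-frame rectified at z=.021, x from -.05..0.13
from plan0 import B
c=cal('wrist'); s=1800
xs=np.arange(.13,-.06,-1/s); ys=np.arange(.16,-.20,-1/s); X,Y=np.meshgrid(xs,ys,indexing='ij')
ct,st=np.cos(B[2]),np.sin(B[2]); W=np.stack([B[0]+ct*X-st*Y,B[1]+st*X+ct*Y,np.full_like(X,.021)],-1)
uv=proj(W.reshape(-1,3),c).reshape(X.shape+(2,)).astype(np.float32)
t=np.ascontiguousarray(cv2.remap(im,uv[...,0],uv[...,1],cv2.INTER_CUBIC))
for y in (.15,.1,.05,0,-.05,-.1,-.15):
    k=int((.16-y)*s); cv2.line(t,(k,0),(k,8),(255,0,0),1); cv2.putText(t,f"{y}",(k,20),0,.35,(255,0,0))
for x in (0,.06,.12):
    k=int((.13-x)*s); cv2.line(t,(0,k),(8,k),(255,0,0),1)
cv2.imwrite(f'pics/wt{sys.argv[1]}.png',t)
E
echo 'import numpy as np
B=np.array([.577,-.0135,np.radians(6.2)])'>plan0.py; python3 wl.py 10
```

```text
t: 19.67
ee_pos: [0.5451, 0.0042, 0.2033]
eef_rot: [[0.004, 0.113, -0.994], [0.002, -0.994, -0.113], [-1.0, -0.001, -0.004]]
contact_force: [1.2, -0.7, -0.6]
grip_width: 0.0005
t: 20.33
ee_pos: [0.5457, 0.0012, 0.2004]
eef_rot: [[-0.0, 0.11, -0.994], [-0.0, -0.994, -0.11], [-1.0, 0.0, 0.0]]
contact_force: [-0.9, 0.0, 0.3]
grip_width: 0.0481
t 20.33 p [0.5457 0.0012 0.2004] a -83.7 tilt 0.02 F [-0.8808  0.0156  0.349 ] M [-0.0019  0.0058 -0.0415] w 0.0481 q [ 21.  10. -18.   0. -63.  76.] board [np.float64(-0.0296), np.float64(0.018)]
```

View pics/w10.png

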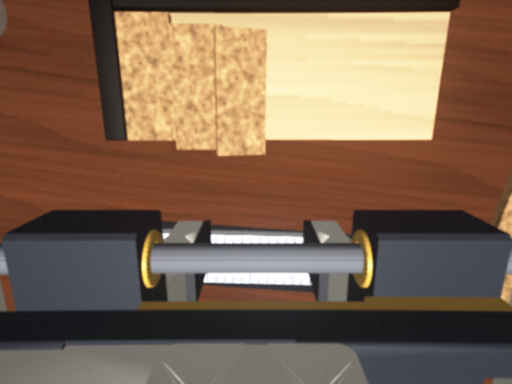

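View pics/wt10.png

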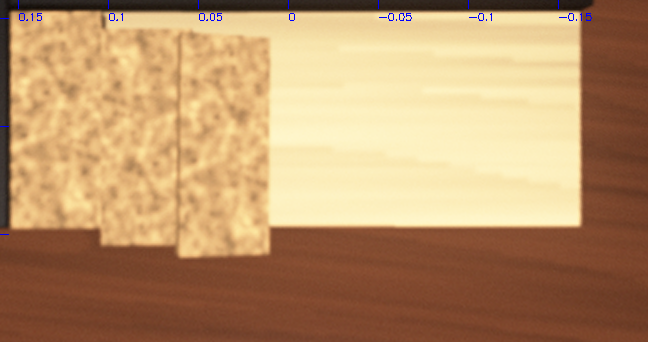

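The wrist view shows the strip to the right of A (columns 178–270 of the rectified picture) overlapping A by about 8 mm. It climbed because the gripper wasn't fully shut when it came down. I'll push it back right off A with a closed gripper held just above A's top.

```bash
python3 plan.py B "0.047 0.084 0.06 -90 8" "0.047 0.084 0.0245 -90 3" "0.047 0.052 0.0245 -90 6"
```

```text
8 rows of [np.float64(0.0175), np.float64(-0.0082), np.float64(-0.0096), np.float64(0.0), np.float64(0.0), np.float64(-0.0)] -> world [0.6147 0.0751 0.06  ] -83.8 
3 rows of [np.float64(0.0118), np.float64(0.0), np.float64(0.0), np.float64(0.0), np.float64(0.0), np.float64(0.0)] -> world [0.6147 0.0751 0.0245] -83.8 
6 rows of [np.float64(0.0), np.float64(0.0053), np.float64(-0.0), np.float64(0.0), np.float64(0.0), np.float64(0.0)] -> world [0.6181 0.0433 0.0245] -83.8
```

```bash
python3 -m pendant '[[0.0175,-0.0082,-0.0096,0,0,0,1],[0.0175,-0.0082,-0.0096,0,0,0,1],[0.0175,-0.0082,-0.0096,0,0,0,1],[0.0175,-0.0082,-0.0096,0,0,0,1],[0.0175,-0.0082,-0.0096,0,0,0,1],[0.0175,-0.0082,-0.0096,0,0,0,1],[0.0175,-0.0082,-0.0096,0,0,0,1],[0.0175,-0.0082,-0.0096,0,0,0,1]]';python3 -m pendant '[[0,0,0,0,0,0,1],[0,0,0,0,0,0,1],[0,0,0,0,0,0,1],[0,0,0,0,0,0,1],[0.012,0,0,0,0,0,1],[0.012,0,0,0,0,0,1],[0,0,0,0,0,0,1],[0,0,0,0,0,0,1]]';python3 st.py
```

```text
t: 21.05
ee_pos: [0.6152, 0.0756, 0.0597]
eef_rot: [[0.0, 0.11, -0.994], [-0.0, -0.994, -0.11], [-1.0, 0.0, -0.0]]
contact_force: [-0.8, 0.9, 0.5]
grip_width: 0.01
t: 21.72
ee_pos: [0.6139, 0.0746, 0.0356]
eef_rot: [[-0.002, 0.11, -0.994], [-0.001, -0.994, -0.11], [-1.0, 0.001, 0.002]]
contact_force: [0.5, 0.4, -0.0]
grip_width: 0.0008
t 21.72 p [0.6139 0.0746 0.0356] a -83.69 tilt 0.12 F [ 0.4774  0.4431 -0.0178] M [ 0.0207 -0.0537 -0.0328] w 0.0008 q [ 25.  26. -19.  -0. -45.  71.] board [np.float64(0.0462), np.float64(0.0836)]
```

```bash
python3 -m pendant '[[0.006,0,0,0,0,0,1],[0.005,0,0,0,0,0,1],[0,0,0,0,0,0,1],[0,0.008,0,0,0,0,1],[0,0.008,0,0,0,0,1],[0,0.008,0,0,0,0,1],[0,0.008,0,0,0,0,1],[0,0,0,0,0,0,1]]';python3 st.py;python3 -m pendant '[[-0.03,-0.005,0,0,0,0,1],[-0.03,0,0,0,0,0,1],[-0.04,0,0.01,0,0,0,1],[-0.04,0.01,0.03,0,0,0,1],[-0.03,0.01,0.03,0,0,0,1],[0,0.01,0,0,0,0,1],[0,0,0,0,0,0,1],[0,0,0,0,0,0,1]]';python3 st.py; python3 wl.py 11
```

```text
t: 22.38
ee_pos: [0.6183, 0.0415, 0.0257]
eef_rot: [[0.0, 0.109, -0.994], [-0.0, -0.994, -0.109], [-1.0, 0.0, -0.0]]
contact_force: [0.8, -0.2, -0.1]
grip_width: 0.0003
t 22.38 p [0.6183 0.0415 0.0257] a -83.77 tilt 0.0 F [ 0.7564 -0.1876 -0.1113] M [-0.0332 -0.0301  0.0201] w 0.0003 q [ 22.  26. -20.   0. -44.  74.] board [np.float64(0.047), np.float64(0.0502)]
t: 23.05
ee_pos: [0.5579, 0.0135, 0.1875]
eef_rot: [[0.001, 0.109, -0.994], [0.001, -0.994, -0.109], [-1.0, -0.001, -0.001]]
contact_force: [0.1, -0.2, -0.1]
grip_width: 0.0007
t 23.05 p [0.5579 0.0135 0.1875] a -83.74 tilt 0.09 F [ 0.1216 -0.2211 -0.1421] M [0.0007 0.0013 0.0069] w 0.0007 q [ 21.  11. -18.  -0. -61.  75.] board [np.float64(-0.0161), np.float64(0.0289)]
```

View pics/wt11.png

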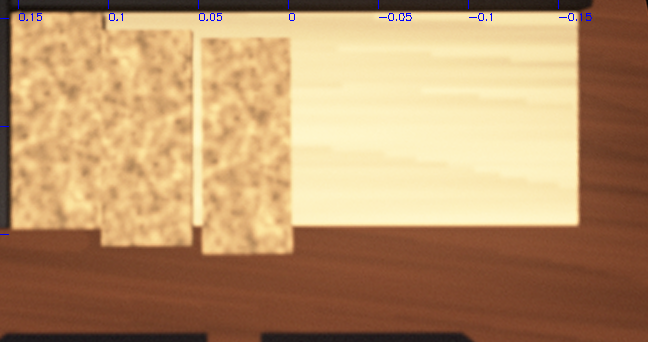

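Recovered: B is flat again, 5 mm from A, with an overhang of about 13 mm. Now push it left with the gripper closed.

```bash
python3 plan.py B "0.046 -0.040 0.05 -90 7" "0.046 -0.040 0.014 -90 5"
```

```text
7 rows of [np.float64(0.0195), np.float64(0.0099), np.float64(-0.0089), np.float64(0.0), np.float64(0.0), np.float64(0.0)] -> world [ 0.6271 -0.0483  0.05  ] -83.8 
5 rows of [np.float64(0.0072), np.float64(0.0), np.float64(0.0), np.float64(0.0), np.float64(0.0), np.float64(0.0)] -> world [ 0.6271 -0.0483  0.014 ] -83.8
```

```bash
python3 -m pendant '[[0.0195,0.0099,-0.0089,0,0,0,1],[0.0195,0.0099,-0.0089,0,0,0,1],[0.0195,0.0099,-0.0089,0,0,0,1],[0.0195,0.0099,-0.0089,0,0,0,1],[0.0195,0.0099,-0.0089,0,0,0,1],[0.0195,0.0099,-0.0089,0,0,0,1],[0.0195,0.0099,-0.0089,0,0,0,1],[0,0,0,0,0,0,1]]';python3 -m pendant '[[0.015,0,0,0,0,0,1],[0.01,0,0,0,0,0,1],[0.005,0,0,0,0,0,1],[0.004,0,0,0,0,0,1],[0,0,0,0,0,0,1],[0,0,0,0,0,0,1],[0,0,0,0,0,0,1],[0,0,0,0,0,0,1]]';python3 st.py
```

```text
t: 23.77
ee_pos: [0.6258, -0.0495, 0.044]
eef_rot: [[-0.009, 0.109, -0.994], [-0.002, -0.994, -0.109], [-1.0, 0.001, 0.009]]
contact_force: [-0.1, -0.3, -1.3]
grip_width: 0.0007
t: 24.43
ee_pos: [0.628, -0.048, 0.0173]
eef_rot: [[0.001, 0.11, -0.994], [0.0, -0.994, -0.11], [-1.0, -0.0, -0.001]]
contact_force: [-0.4, -0.5, 0.5]
grip_width: 0.0003
t 24.43 p [ 0.628  -0.048   0.0173] a -83.66 tilt 0.08 F [-0.3556 -0.4593  0.5495] M [-0.0665  0.043  -0.0442] w 0.0003 q [ 13.  28. -19.   0. -43.  83.] board [np.float64(0.0469), np.float64(-0.0398)]
```

```bash
python3 -m pendant '[[0.003,-0.003,0,0,0,0,1],[0,-0.006,0,0,0,0,1],[0,-0.006,0,0,0,0,1],[0,-0.005,0,0,0,0,1],[0,-0.004,0,0,0,0,1],[0,-0.002,0,0,0,0,1],[0,0,0,0,0,0,1],[0,0,0,0,0,0,1]]';python3 st.py;python3 -m pendant '[[0,-0.001,0,0,0,0,1],[0,-0.001,0,0,0,0,1],[0,0,0,0,0,0,1],[0,0,0,0,0,0,1],[0,0,0,0,0,0,1],[0,0,0,0,0,0,1],[0,0,0,0,0,0,1],[0,0,0,0,0,0,1]]';python3 st.py
```

```text
t: 25.1
ee_pos: [0.6246, -0.0222, 0.0134]
eef_rot: [[0.0, 0.11, -0.994], [0.0, -0.994, -0.11], [-1.0, -0.0, -0.0]]
contact_force: [-0.1, 0.0, 0.7]
grip_width: 0.0006
t 25.1 p [ 0.6246 -0.0222  0.0134] a -83.66 tilt 0.0 F [-0.0847  0.0357  0.6713] M [-0.0792 -0.0201  0.0119] w 0.0006 q [ 16.  28. -19.  -0. -43.  81.] board [np.float64(0.0464), np.float64(-0.0137)]
t: 25.77
ee_pos: [0.6245, -0.0217, 0.0135]
eef_rot: [[-0.0, 0.11, -0.994], [-0.001, -0.994, -0.11], [-1.0, 0.001, 0.0]]
contact_force: [2.5, -6.5, -0.9]
grip_width: 0.0008
t 25.77 p [ 0.6245 -0.0217  0.0135] a -83.7 tilt 0.06 F [ 2.4768 -6.4906 -0.9349] M [-2.5575 -0.564  -0.0144] w 0.0008 q [ 16.  28. -20.   0. -43.  80.] board [np.float64(0.0464), np.float64(-0.0133)]
```

Butted with 6.5 N at board y = -0.0133, as expected. Next is strip C on the right.

```bash
python3 -m pendant '[[0,0.004,0,0,0,0,1],[-0.01,0.002,0,0,0,0,1],[-0.03,0,0,0,0,0,-1],[-0.035,0,0,0,0,0,-1],[0,0,0,0,0,0,-1],[0,0,0,0,0,0,-1],[0,0,0,0,0,0,-1],[0,0,0,0,0,0,-1]]'; python3 plan.py "0.553 -0.308 0.09 -93 10"
```

```text
t: 26.43
ee_pos: [0.6244, -0.0264, 0.088]
eef_rot: [[-0.001, 0.11, -0.994], [0.0, -0.994, -0.11], [-1.0, -0.0, 0.001]]
contact_force: [0.8, -0.4, -1.0]
grip_width: 0.0351
10 rows of [np.float64(-0.0002), np.float64(0.0279), np.float64(0.0082), np.float64(0.9), np.float64(0.0), np.float64(0.0)] -> world [ 0.553 -0.308  0.09 ] -93.0
```

```bash
python3 -m pendant '[[-0.0002,0.0279,0.0082,0.9,0,0,-1],[-0.0002,0.0279,0.0082,0.9,0,0,-1],[-0.0002,0.0279,0.0082,0.9,0,0,-1],[-0.0002,0.0279,0.0082,0.9,0,0,-1],[-0.0002,0.0279,0.0082,0.9,0,0,-1],[-0.0002,0.0279,0.0082,0.9,0,0,-1],[-0.0002,0.0279,0.0082,0.9,0,0,-1],[-0.0002,0.0279,0.0082,0.9,0,0,-1]]';python3 -m pendant '[[-0.0002,0.0279,0.0082,0.9,0,0,-1],[-0.0002,0.0279,0.0082,0.9,0,0,-1],[0,0,0,0,0,0,-1],[0,0,0,0,0,0,-1],[0,0,0,0,0,0,-1],[0,0,0,0,0,0,-1],[0,0,0,0,0,0,-1],[0,0,0,0,0,0,-1]]';python3 st.py
cat > wv.py <<'E'
from h import *
import sys
for n in ("scene","side"): cv2.imwrite(f"pics/{n}{sys.argv[1]}.png",ctrl.read_camera(n)[:,:,::-1])
c=cal('wrist'); im=ctrl.read_camera('wrist')[:,:,::-1].copy()
g=(float(sys.argv[2]),float(sys.argv[3]),np.radians(float(sys.argv[4])))
cv2.polylines(im,[np.int32(proj(box(*g,.12,.05,.012,.012)[:4],c))],True,(0,0,255)); cv2.imwrite(f'pics/wrist{sys.argv[1]}.png',im)
E
python3 wv.py 12 .553 -.308 -3
```

```text
t: 27.1
ee_pos: [0.5708, -0.2538, 0.0888]
eef_rot: [[-0.002, -0.016, -1.0], [0.0, -1.0, 0.016], [-1.0, -0.0, 0.002]]
contact_force: [0.7, 0.2, 0.3]
grip_width: 0.0856
t: 27.77
ee_pos: [0.5546, -0.3072, 0.0904]
eef_rot: [[-0.0, -0.045, -0.999], [0.0, -0.999, 0.045], [-1.0, -0.0, 0.0]]
contact_force: [0.3, 0.3, 0.3]
grip_width: 0.0879
t 27.77 p [ 0.5546 -0.3072  0.0904] a -92.59 tilt 0.01 F [0.2941 0.2856 0.2579] M [-0.0344 -0.0224  0.0038] w 0.0879 q [-11.  23. -14.  -0. -52.  99.] board [np.float64(-0.0539), np.float64(-0.2896)]
```

View pics/wrist12.png

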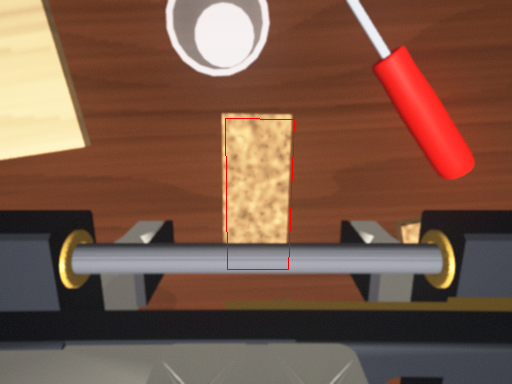

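View pics/scene12.png

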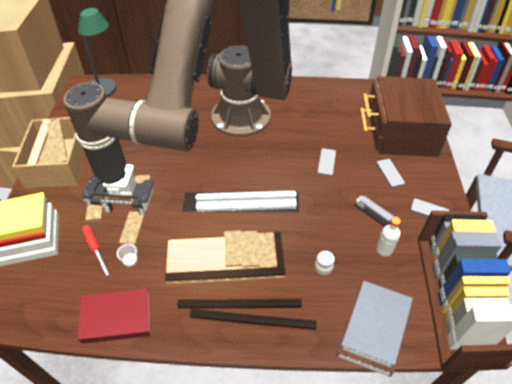

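Strip C is centred, with sides at columns 222 and 292. Tub, screwdriver and strip E are all clear of the fingers. Grip.

```bash
python3 -m pendant '[[0.0145,0,0,0,0,0,-0.8],[0.0145,0,0,0,0,0,-0.8],[0.0145,0,0,0,0,0,-0.8],[0.0145,0,0,0,0,0,-0.8],[0.0145,0,0,0,0,0,-0.8],[0.013,0,0,0,0,0,-0.8],[0,0,0,0,0,0,1],[0,0,0,0,0,0,1]]' 25; python3 st.py
python3 -m pendant '[[0,0,0,0,0,0,1],[0,0,0,0,0,0,1],[0,0,0,0,0,0,1],[-0.01,0,0,0,0,0,1],[-0.03,0,0,0,0,0,1],[-0.045,0,0,0,0,0,1],[0,0,0,0,0,0,1],[0,0,0,0,0,0,1]]' 25; python3 st.py; python3 plan.py B "0.045 -0.048 0.09 -90 10" "0.045 -0.048 0.018 -90 6"
```

```text
t: 28.58
ee_pos: [0.554, -0.3079, 0.0045]
eef_rot: [[-0.001, -0.046, -0.999], [0.0, -0.999, 0.046], [-1.0, -0.0, 0.001]]
contact_force: [-0.5, 0.4, 0.8]
grip_width: 0.0704
t 28.58 p [ 0.554  -0.3079  0.0045] a -92.65 tilt 0.08 F [-0.4924  0.4146  0.8097] M [-0.0075 -0.0724 -0.0864] w 0.0704 q [-11.  29. -19.   0. -42.  99.] board [np.float64(-0.0547), np.float64(-0.2902)]
t: 29.25
ee_pos: [0.5565, -0.3087, 0.0909]
eef_rot: [[0.007, -0.046, -0.999], [-0.002, -0.999, 0.046], [-1.0, 0.002, -0.007]]
contact_force: [0.0, -0.0, -1.0]
grip_width: 0.0497
t 29.25 p [ 0.5565 -0.3087  0.0909] a -92.66 tilt 0.41 F [ 0.0095 -0.0272 -0.978 ] M [ 0.0317  0.058  -0.0076] w 0.0497 q [-11.  23. -14.   0. -52.  99.] board [np.float64(-0.0523), np.float64(-0.2913)]
10 rows of [np.float64(0.0001), np.float64(-0.0251), np.float64(-0.0076), np.float64(-0.9), np.float64(-0.0), np.float64(-0.0)] -> world [ 0.6269 -0.0564  0.09  ] -83.8 
6 rows of [np.float64(0.012), np.float64(0.0), np.float64(0.0), np.float64(0.0), np.float64(0.0), np.float64(0.0)] -> world [ 0.6269 -0.0564  0.018 ] -83.8
```

```bash
python3 -m pendant '[[0.0001,-0.0251,-0.0076,-0.9,0,0,1],[0.0001,-0.0251,-0.0076,-0.9,0,0,1],[0.0001,-0.0251,-0.0076,-0.9,0,0,1],[0.0001,-0.0251,-0.0076,-0.9,0,0,1],[0.0001,-0.0251,-0.0076,-0.9,0,0,1],[0.0001,-0.0251,-0.0076,-0.9,0,0,1],[0.0001,-0.0251,-0.0076,-0.9,0,0,1],[0.0001,-0.0251,-0.0076,-0.9,0,0,1]]'
python3 -m pendant '[[0.0001,-0.0251,-0.0076,-0.9,0,0,1],[0.0001,-0.0251,-0.0076,-0.9,0,0,1],[0,0,0,0,0,0,1],[0.02,0,0,0,0,0,1],[0.02,0,0,0,0,0,1],[0,0,0,0,0,0,1],[0,0,0,0,0,0,1],[0,0,0,0,0,0,1]]';python3 st.py;python3 plan.py B "0.045 -0.048 0.018 -90 3"
```

```text
t: 29.92
ee_pos: [0.613, -0.1057, 0.0854]
eef_rot: [[-0.001, 0.079, -0.997], [0.0, -0.997, -0.079], [-1.0, -0.0, 0.001]]
contact_force: [0.6, 0.5, -1.1]
grip_width: 0.0496
t: 30.58
ee_pos: [0.6245, -0.0559, 0.0462]
eef_rot: [[0.0, 0.11, -0.994], [-0.0, -0.994, -0.11], [-1.0, 0.0, -0.0]]
contact_force: [-0.0, -0.3, -1.3]
grip_width: 0.0495
t 30.58 p [ 0.6245 -0.0559  0.0462] a -83.67 tilt 0.02 F [-0.0166 -0.2538 -1.2602] M [-0.0754 -0.0161 -0.0366] w 0.0495 q [ 13.  26. -18.   0. -47.  84.] board [np.float64(0.0426), np.float64(-0.0473)]
3 rows of [np.float64(0.0094), np.float64(0.0002), np.float64(-0.0008), np.float64(0.0), np.float64(-0.0), np.float64(-0.0)] -> world [ 0.6269 -0.0564  0.018 ] -83.8
```

```bash
python3 -m pendant '[[0.012,0,-0.001,0,0,0,1],[0.01,0,-0.001,0,0,0,1],[0.004,0,0,0,0,0,1],[0.002,0,0,0,0,0,1],[0,0,0,0,0,0,1],[0,0,0,0,0,0,1],[0,0,0,0,0,0,-0.35],[0,0,0,0,0,0,-0.35]]'; python3 st.py
python3 -m pendant '[[0,0,0,0,0,0,-0.35],[0,0,0,0,0,0,-0.35],[-0.02,0,0,0,0,0,-0.35],[-0.02,0,0,0,0,0,-0.35],[-0.01,0.02,0,0,0,0,1],[0,0.028,0,0,0,0,1],[0,0,0,0,0,0,1],[0,0,0,0,0,0,1]]'; python3 st.py
python3 plan.py B "0.045 -0.096 0.014 -90 3" "0.045 -0.062 0.014 -90 4"
```

```text
t: 31.25
ee_pos: [0.6266, -0.0553, 0.0181]
eef_rot: [[0.001, 0.11, -0.994], [0.0, -0.994, -0.11], [-1.0, 0.0, -0.001]]
contact_force: [-0.0, -0.2, 0.6]
grip_width: 0.0571
t 31.25 p [ 0.6266 -0.0553  0.0181] a -83.67 tilt 0.05 F [-0.0326 -0.2023  0.6334] M [-0.0579  0.0046 -0.0526] w 0.0571 q [ 13.  28. -19.   0. -44.  84.] board [np.float64(0.0448), np.float64(-0.047)]
t: 31.92
ee_pos: [0.6314, -0.1042, 0.0678]
eef_rot: [[0.0, 0.108, -0.994], [0.0, -0.994, -0.108], [-1.0, -0.0, -0.0]]
contact_force: [-1.0, 0.0, -0.7]
grip_width: 0.0381
t 31.92 p [ 0.6314 -0.1042  0.0678] a -83.79 tilt 0.03 F [-0.9536  0.0118 -0.7481] M [-0.0668  0.0164 -0.0058] w 0.0381 q [  8.  25. -15.  -0. -50.  88.] board [np.float64(0.0443), np.float64(-0.096)]
3 rows of [np.float64(0.0179), np.float64(-0.0), np.float64(-0.0002), np.float64(0.0), np.float64(-0.0), np.float64(0.0)] -> world [ 0.6321 -0.1041  0.014 ] -83.8 
4 rows of [np.float64(0.0), np.float64(-0.0085), np.float64(-0.0), np.float64(0.0), np.float64(0.0), np.float64(0.0)] -> world [ 0.6284 -0.0703  0.014 ] -83.8
```

```bash
python3 -m pendant '[[0,0,0,0,0,0,1],[0,0,0,0,0,0,1],[0,0,0,0,0,0,1],[0,0,0,0,0,0,1],[0.02,0,0,0,0,0,1],[0.015,0,0,0,0,0,1],[0.012,0,0,0,0,0,1],[0.005,0,0,0,0,0,1]]'; python3 -m pendant '[[0,0,0,0,0,0,1],[0,0,0,0,0,0,1],[0,-0.007,0,0,0,0,1],[0,-0.007,0,0,0,0,1],[0,-0.006,0,0,0,0,1],[0,-0.006,0,0,0,0,1],[0,0,0,0,0,0,1],[0,0,0,0,0,0,1]]'; python3 st.py
```

```text
t: 32.58
ee_pos: [0.6303, -0.1028, 0.0136]
eef_rot: [[-0.003, 0.11, -0.994], [-0.0, -0.994, -0.11], [-1.0, -0.0, 0.003]]
contact_force: [0.3, 0.6, -0.5]
grip_width: 0.0001
t: 33.25
ee_pos: [0.6287, -0.0766, 0.016]
eef_rot: [[0.0, 0.111, -0.994], [0.0, -0.994, -0.111], [-1.0, -0.0, -0.0]]
contact_force: [0.0, 0.0, -0.6]
grip_width: 0.0006
t 33.25 p [ 0.6287 -0.0766  0.016 ] a -83.62 tilt 0.03 F [ 0.0189  0.0005 -0.633 ] M [-0.0264 -0.02   -0.0029] w 0.0006 q [ 11.  28. -18.  -0. -44.  86.] board [np.float64(0.0446), np.float64(-0.0683)]
```

```bash
python3 -m pendant '[[0.001,-0.002,0,0,0,0,1],[0,-0.001,0,0,0,0,1],[0,-0.001,0,0,0,0,1],[0,-0.001,0,0,0,0,1],[0,-0.001,0,0,0,0,1],[0,0,0,0,0,0,1],[0,0,0,0,0,0,1],[0,0,0,0,0,0,1]]'; python3 st.py
```

```text
t: 33.92
ee_pos: [0.628, -0.0717, 0.0146]
eef_rot: [[-0.0, 0.11, -0.994], [-0.0, -0.994, -0.11], [-1.0, 0.0, 0.0]]
contact_force: [0.8, -3.8, -0.1]
grip_width: 0.0004
t 33.92 p [ 0.628  -0.0717  0.0146] a -83.69 tilt 0.02 F [ 0.8128 -3.7657 -0.0715] M [-1.523  -0.3034 -0.0107] w 0.0004 q [ 11.  28. -18.   0. -43.  85.] board [np.float64(0.0444), np.float64(-0.0633)]
```

Contact at -0.0633, where I expected it, with a 4 N push. Back off and head for strip D.

```bash
python3 -m pendant '[[0,-0.0005,0,0,0,0,1],[0,0,0,0,0,0,1],[0,0.005,0,0,0,0,1],[-0.01,0.002,0,0,0,0,1],[-0.03,0,0,0,0,0,-1],[-0.035,0,0,0,0,0,-1],[0,0,0,0,0,0,-1],[0,0,0,0,0,0,-1]]'; python3 plan.py "0.394 -0.314 0.09 -85.5 12"
```

```text
t: 34.58
ee_pos: [0.6305, -0.0773, 0.093]
eef_rot: [[0.006, 0.11, -0.994], [0.001, -0.994, -0.11], [-1.0, -0.001, -0.006]]
contact_force: [-0.5, -0.7, -1.1]
grip_width: 0.0213
12 rows of [np.float64(0.0002), np.float64(0.0177), np.float64(0.0215), np.float64(0.2), np.float64(-0.0), np.float64(0.0)] -> world [ 0.394 -0.314  0.09 ] -85.5
```

```bash
python3 -m pendant '[[0,0.0177,0.0215,0.2,0,0,-1],[0,0.0177,0.0215,0.2,0,0,-1],[0,0.0177,0.0215,0.2,0,0,-1],[0,0.0177,0.0215,0.2,0,0,-1],[0,0.0177,0.0215,0.2,0,0,-1],[0,0.0177,0.0215,0.2,0,0,-1],[0,0.0177,0.0215,0.2,0,0,-1],[0,0.0177,0.0215,0.2,0,0,-1]]';python3 -m pendant '[[0,0.0177,0.0215,0.2,0,0,-1],[0,0.0177,0.0215,0.2,0,0,-1],[0,0.0177,0.0215,0.2,0,0,-1],[0,0.0177,0.0215,0.2,0,0,-1],[0,0,0,0,0,0,-1],[0,0,0,0,0,0,-1],[0,0,0,0,0,0,-1],[0,0,0,0,0,0,-1]]';python3 st.py; python3 wv.py 13 .394 -.314 4.4
```

```text
t: 35.25
ee_pos: [0.4698, -0.236, 0.0892]
eef_rot: [[-0.001, 0.082, -0.997], [0.001, -0.997, -0.082], [-1.0, -0.001, 0.001]]
contact_force: [0.5, -0.0, 0.3]
grip_width: 0.075
t: 35.92
ee_pos: [0.3915, -0.3123, 0.0895]
eef_rot: [[-0.0, 0.069, -0.998], [0.0, -0.998, -0.069], [-1.0, -0.0, -0.0]]
contact_force: [0.2, -0.1, 0.4]
grip_width: 0.0874
t 35.92 p [ 0.3915 -0.3123  0.0895] a -86.05 tilt 0.01 F [ 0.1695 -0.1355  0.3754] M [-0.0022 -0.0251  0.0348] w 0.0874 q [-16.  12. -31.  -0. -46. 110.] board [np.float64(-0.2167), np.float64(-0.2771)]
```

View pics/wrist13.png

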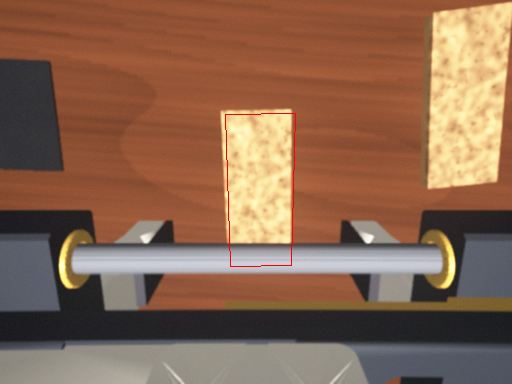

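View pics/side13.png

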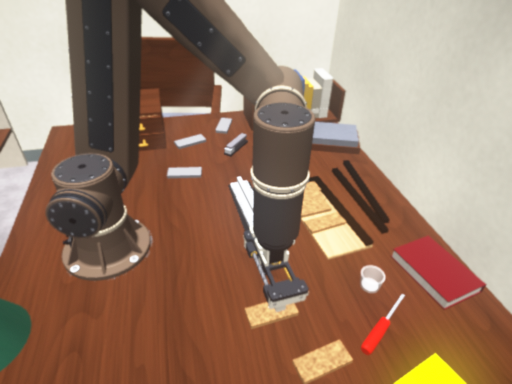

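Strip D is centred, with sides at columns 222 and 293. Strip E is clear of the right finger. Grip.

```bash
python3 -m pendant '[[0.0145,0,-0.002,0,0,0,-0.8],[0.0145,0,-0.002,0,0,0,-0.8],[0.0145,0,0,0,0,0,-0.8],[0.0145,0,0,0,0,0,-0.8],[0.0145,0,0,0,0,0,-0.8],[0.013,0,0,0,0,0,-0.8],[0,0,0,0,0,0,1],[0,0,0,0,0,0,1]]' 25; python3 st.py
python3 -m pendant '[[0,0,0,0,0,0,1],[0,0,0,0,0,0,1],[0,0,0,0,0,0,1],[-0.01,0,0,0,0,0,1],[-0.03,0,0,0,0,0,1],[-0.045,0,0,0,0,0,1],[0,0,0,0,0,0,1],[0,0,0,0,0,0,1]]' 25; python3 st.py; python3 plan.py B "0.045 -0.098 0.09 -90 12"
```

```text
t: 36.73
ee_pos: [0.3949, -0.3121, 0.0037]
eef_rot: [[-0.002, 0.069, -0.998], [0.0, -0.998, -0.069], [-1.0, -0.001, 0.002]]
contact_force: [0.0, -0.5, -0.7]
grip_width: 0.0703
t 36.73 p [ 0.3949 -0.3121  0.0037] a -86.03 tilt 0.11 F [ 0.0088 -0.4643 -0.6825] M [-0.0497 -0.0088  0.0712] w 0.0703 q [-16.  20. -36.   0. -34. 110.] board [np.float64(-0.2133), np.float64(-0.2772)]
t: 37.4
ee_pos: [0.3971, -0.3131, 0.0888]
eef_rot: [[0.006, 0.069, -0.998], [-0.002, -0.998, -0.069], [-1.0, 0.002, -0.006]]
contact_force: [-0.8, 0.5, -0.9]
grip_width: 0.0495
t 37.4 p [ 0.3971 -0.3131  0.0888] a -86.07 tilt 0.39 F [-0.8257  0.47   -0.8509] M [-0.0076  0.0077  0.0403] w 0.0495 q [-16.  12. -31.   0. -46. 110.] board [np.float64(-0.2112), np.float64(-0.2784)]
12 rows of [np.float64(-0.0), np.float64(-0.0155), np.float64(-0.021), np.float64(-0.2), np.float64(-0.0), np.float64(-0.0)] -> world [ 0.6323 -0.1061  0.09  ] -83.8
```

```bash
python3 -m pendant '[[0,-0.0155,-0.021,-0.2,0,0,1],[0,-0.0155,-0.021,-0.2,0,0,1],[0,-0.0155,-0.021,-0.2,0,0,1],[0,-0.0155,-0.021,-0.2,0,0,1],[0,-0.0155,-0.021,-0.2,0,0,1],[0,-0.0155,-0.021,-0.2,0,0,1],[0,-0.0155,-0.021,-0.2,0,0,1],[0,-0.0155,-0.021,-0.2,0,0,1]]';python3 -m pendant '[[0,-0.0155,-0.021,-0.2,0,0,1],[0,-0.0155,-0.021,-0.2,0,0,1],[0,-0.0155,-0.021,-0.2,0,0,1],[0,-0.0155,-0.021,-0.2,0,0,1],[0.02,0,0,0,0,0,1],[0.02,0,0,0,0,0,1],[0,0,0,0,0,0,1],[0,0,0,0,0,0,1]]';python3 st.py;python3 plan.py B "0.045 -0.098 0.018 -90 3"
```

```text
t: 38.07
ee_pos: [0.5527, -0.1743, 0.0849]
eef_rot: [[-0.001, 0.096, -0.995], [0.0, -0.995, -0.096], [-1.0, -0.0, 0.001]]
contact_force: [-0.5, -0.9, -0.9]
grip_width: 0.0496
t: 38.73
ee_pos: [0.6283, -0.1053, 0.0441]
eef_rot: [[-0.004, 0.11, -0.994], [-0.0, -0.994, -0.11], [-1.0, 0.0, 0.004]]
contact_force: [0.4, 0.5, -0.5]
grip_width: 0.0495
t 38.73 p [ 0.6283 -0.1053  0.0441] a -83.68 tilt 0.23 F [ 0.3689  0.5092 -0.4609] M [-0.0265 -0.0926  0.001 ] w 0.0495 q [  8.  27. -16.  -0. -47.  88.] board [np.float64(0.0411), np.float64(-0.0968)]
3 rows of [np.float64(0.0087), np.float64(0.0004), np.float64(-0.0013), np.float64(0.0), np.float64(0.1), np.float64(-0.0)] -> world [ 0.6323 -0.1061  0.018 ] -83.8
```

```bash
python3 -m pendant '[[0.011,0,-0.001,0,0,0,1],[0.01,0,-0.001,0,0,0,1],[0.003,0,-0.001,0,0,0,1],[0.002,0,0,0,0,0,1],[0,0,0,0,0,0,1],[0,0,0,0,0,0,1],[0,0,0,0,0,0,-0.35],[0,0,0,0,0,0,-0.35]]'; python3 st.py
python3 -m pendant '[[0,0,0,0,0,0,-0.35],[0,0,0,0,0,0,-0.35],[-0.02,0,0,0,0,0,-0.35],[-0.02,0,0,0,0,0,-0.35],[-0.01,0.02,0,0,0,0,1],[0,0.029,0,0,0,0,1],[0,0,0,0,0,0,1],[0,0,0,0,0,0,1]]'; python3 st.py
```

```text
t: 39.4
ee_pos: [0.6334, -0.1057, 0.0213]
eef_rot: [[0.002, 0.111, -0.994], [-0.001, -0.994, -0.111], [-1.0, 0.001, -0.002]]
contact_force: [-1.2, -3.1, 6.5]
grip_width: 0.0568
t 39.4 p [ 0.6334 -0.1057  0.0213] a -83.66 tilt 0.11 F [-1.2046 -3.1048  6.4749] M [-1.2967  0.3986  0.0063] w 0.0568 q [  8.  28. -17.   0. -45.  88.] board [np.float64(0.0461), np.float64(-0.0977)]
t: 40.07
ee_pos: [0.6382, -0.1549, 0.07]
eef_rot: [[0.001, 0.108, -0.994], [0.0, -0.994, -0.108], [-1.0, 0.0, -0.001]]
contact_force: [0.4, 0.6, -0.5]
grip_width: 0.0376
t 40.07 p [ 0.6382 -0.1549  0.07  ] a -83.81 tilt 0.04 F [ 0.3856  0.5762 -0.4573] M [ 0.0106 -0.0118 -0.0552] w 0.0376 q [  3.  26. -12.  -0. -51.  93.] board [np.float64(0.0456), np.float64(-0.1471)]
```

A small contact force of 6.5 N showed during release, so I'll look before pushing.

```bash
python3 -m pendant '[[-0.03,0,0.01,0,0,0,1],[-0.03,-0.005,0.02,0,0,0,1],[-0.03,-0.01,0.02,0,0,0,1],[-0.02,-0.01,0.01,0,0,0,1],[0,0,0,0,0,0,1],[0,0,0,0,0,0,1],[0,0,0,0,0,0,1],[0,0,0,0,0,0,1]]'; python3 st.py; python3 wl.py 14
```

```text
t: 40.73
ee_pos: [0.5754, -0.135, 0.1786]
eef_rot: [[-0.002, 0.11, -0.994], [0.0, -0.994, -0.11], [-1.0, -0.0, 0.002]]
contact_force: [-0.2, 0.1, -0.1]
grip_width: 0.0006
t 40.73 p [ 0.5754 -0.135   0.1786] a -83.67 tilt 0.11 F [-0.1975  0.0531 -0.0977] M [-0.0407  0.0555 -0.0246] w 0.0006 q [  6.  15. -14.  -0. -61.  91.] board [np.float64(-0.0147), np.float64(-0.1206)]
```

View pics/wt14.png

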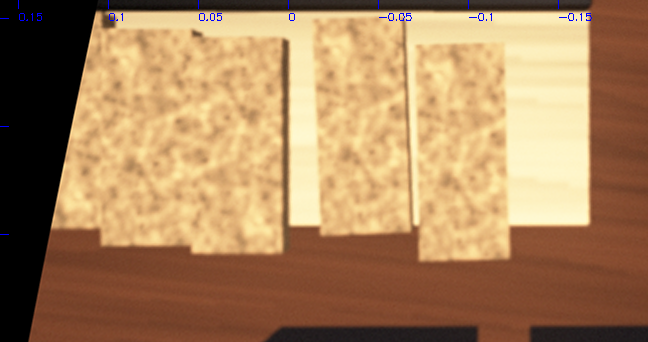

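C has been knocked: its left edge is at about y = -0.015, it's skewed by about 2°, and it overhangs about 3 mm. D lies flat just to its right. Pushing D left will carry C back against B and square both, so I'll push at mid-length and then verify.

```bash
python3 plan.py B "0.053 -0.147 0.05 -90 7"
```

```text
7 rows of [np.float64(0.0183), np.float64(0.0038), np.float64(-0.0097), np.float64(0.0), np.float64(0.0), np.float64(0.0)] -> world [ 0.6456 -0.1539  0.05  ] -83.8
```

```bash
python3 -m pendant '[[0.0183,0.0038,-0.0097,0,0,0,1],[0.0183,0.0038,-0.0097,0,0,0,1],[0.0183,0.0038,-0.0097,0,0,0,1],[0.0183,0.0038,-0.0097,0,0,0,1],[0.0183,0.0038,-0.0097,0,0,0,1],[0.0183,0.0038,-0.0097,0,0,0,1],[0.0183,0.0038,-0.0097,0,0,0,1],[0,0,0,0,0,0,1]]'; python3 -m pendant '[[0.012,0,0,0,0,0,1],[0.012,0,0,0,0,0,1],[0.008,0,0,0,0,0,1],[0.003,0,0,0,0,0,1],[0,0,0,0,0,0,1],[0,0,0,0,0,0,1],[0,0,0,0,0,0,1],[0,0,0,0,0,0,1]]';python3 st.py
```

```text
t: 41.45
ee_pos: [0.6447, -0.1547, 0.0457]
eef_rot: [[-0.008, 0.109, -0.994], [0.0, -0.994, -0.109], [-1.0, -0.001, 0.008]]
contact_force: [-0.5, 0.3, -0.4]
grip_width: 0.0003
t: 42.12
ee_pos: [0.6467, -0.1542, 0.0176]
eef_rot: [[0.001, 0.11, -0.994], [-0.0, -0.994, -0.11], [-1.0, 0.0, -0.001]]
contact_force: [0.1, -0.2, 0.1]
grip_width: 0.0005
t 42.12 p [ 0.6467 -0.1542  0.0176] a -83.67 tilt 0.08 F [ 0.0592 -0.235   0.0793] M [-0.0725  0.0051 -0.0418] w 0.0005 q [  3.  30. -14.   0. -46.  93.] board [np.float64(0.0541), np.float64(-0.1474)]
```

```bash
python3 -m pendant '[[0.003,-0.004,0,0,0,0,1],[0,-0.006,0,0,0,0,1],[0,-0.006,0,0,0,0,1],[0,-0.006,0,0,0,0,1],[0,-0.004,0,0,0,0,1],[0,-0.003,0,0,0,0,1],[0,0,0,0,0,0,1],[0,0,0,0,0,0,1]]';python3 st.py;python3 -m pendant '[[0,-0.001,0,0,0,0,1],[0,-0.001,0,0,0,0,1],[0,-0.001,0,0,0,0,1],[0,-0.001,0,0,0,0,1],[0,0,0,0,0,0,1],[0,0,0,0,0,0,1],[0,0,0,0,0,0,1],[0,0,0,0,0,0,1]]';python3 st.py
```

```text
t: 42.78
ee_pos: [0.6431, -0.1251, 0.0138]
eef_rot: [[0.0, 0.111, -0.994], [0.0, -0.994, -0.111], [-1.0, 0.0, -0.0]]
contact_force: [-0.3, 0.5, -0.7]
grip_width: 0.0003
t 42.78 p [ 0.6431 -0.1251  0.0138] a -83.64 tilt 0.01 F [-0.2725  0.5442 -0.7266] M [-0.0452  0.0321 -0.0252] w 0.0003 q [  6.  30. -15.   0. -45.  90.] board [np.float64(0.0537), np.float64(-0.118)]
t: 43.45
ee_pos: [0.6426, -0.1214, 0.0136]
eef_rot: [[-0.0, 0.11, -0.994], [0.0, -0.994, -0.11], [-1.0, -0.0, 0.0]]
contact_force: [0.2, -0.4, -0.2]
grip_width: 0.0004
t 43.45 p [ 0.6426 -0.1214  0.0136] a -83.68 tilt 0.0 F [ 0.1972 -0.369  -0.1699] M [-0.1858 -0.063  -0.0942] w 0.0004 q [  6.  30. -15.  -0. -45.  90.] board [np.float64(0.0535), np.float64(-0.1144)]
```

```bash
python3 -m pendant '[[0,-0.0007,0,0,0,0,1],[0,-0.0007,0,0,0,0,1],[0,-0.0006,0,0,0,0,1],[0,0,0,0,0,0,1],[0,0,0,0,0,0,1],[0,0,0,0,0,0,1],[0,0,0,0,0,0,1],[0,0,0,0,0,0,1]]';python3 st.py
```

```text
t: 44.12
ee_pos: [0.6425, -0.1204, 0.0138]
eef_rot: [[0.0, 0.11, -0.994], [-0.001, -0.994, -0.11], [-1.0, 0.001, -0.0]]
contact_force: [0.6, -6.1, -0.5]
grip_width: 0.0002
t 44.12 p [ 0.6425 -0.1204  0.0138] a -83.67 tilt 0.06 F [ 0.5643 -6.0806 -0.5212] M [-2.2684 -0.3538 -0.0262] w 0.0002 q [  6.  30. -16.   0. -45.  90.] board [np.float64(0.0535), np.float64(-0.1133)]
```

Contact at -0.1133, as predicted, with 6 N. Back off and verify with the wrist camera.

```bash
python3 -m pendant '[[0,0.006,0,0,0,0,1],[-0.02,0.002,0,0,0,0,1],[-0.035,0,0.02,0,0,0,-1],[-0.035,0,0.02,0,0,0,-1],[-0.035,-0.015,0.02,0,0,0,-1],[-0.035,-0.015,0.01,0,0,0,-1],[0,0,0,0,0,0,-1],[0,0,0,0,0,0,-1]]';python3 st.py; python3 wl.py 15
```

```text
t: 44.78
ee_pos: [0.572, -0.105, 0.1758]
eef_rot: [[0.006, 0.111, -0.994], [0.001, -0.994, -0.111], [-1.0, -0.0, -0.006]]
contact_force: [0.2, -0.7, -1.0]
grip_width: 0.035
t 44.78 p [ 0.572  -0.105   0.1758] a -83.61 tilt 0.35 F [ 0.2019 -0.6899 -1.0134] M [-0.0354 -0.022  -0.062 ] w 0.035 q [  9.  14. -16.  -0. -60.  88.] board [np.float64(-0.0149), np.float64(-0.0904)]
```

View pics/wt15.png

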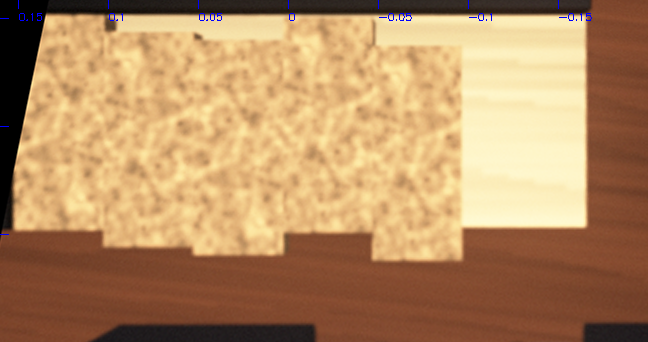

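All the strips so far are tight. D overhangs about 14 mm and C is about flush. Now strip E.

```bash
python3 plan.py "0.474 -0.456 0.09 -80.5 13"
```

```text
13 rows of [np.float64(0.0064), np.float64(0.0257), np.float64(0.0111), np.float64(-0.2), np.float64(-0.0), np.float64(0.0)] -> world [ 0.474 -0.456  0.09 ] -80.5
```

```bash
python3 -m pendant '[[0.0064,0.0257,0.0111,-0.2,0,0,-1],[0.0064,0.0257,0.0111,-0.2,0,0,-1],[0.0064,0.0257,0.0111,-0.2,0,0,-1],[0.0064,0.0257,0.0111,-0.2,0,0,-1],[0.0064,0.0257,0.0111,-0.2,0,0,-1],[0.0064,0.0257,0.0111,-0.2,0,0,-1],[0.0064,0.0257,0.0111,-0.2,0,0,-1],[0.0064,0.0257,0.0111,-0.2,0,0,-1]]';python3 -m pendant '[[0.0064,0.0257,0.0111,-0.2,0,0,-1],[0.0064,0.0257,0.0111,-0.2,0,0,-1],[0.0064,0.0257,0.0111,-0.2,0,0,-1],[0.0064,0.0257,0.0111,-0.2,0,0,-1],[0.0064,0.0257,0.0111,-0.2,0,0,-1],[0,0,0,0,0,0,-1],[0,0,0,0,0,0,-1],[0,0,0,0,0,0,-1]]';python3 st.py; python3 wv.py 16 .4707 -.456 9.5
```

```text
t: 45.5
ee_pos: [0.5068, -0.3219, 0.1192]
eef_rot: [[-0.003, 0.138, -0.99], [0.001, -0.99, -0.138], [-1.0, -0.001, 0.003]]
contact_force: [0.2, -0.2, 0.3]
grip_width: 0.0865
t: 46.17
ee_pos: [0.4709, -0.4557, 0.0877]
eef_rot: [[-0.002, 0.154, -0.988], [0.001, -0.988, -0.154], [-1.0, -0.002, 0.002]]
contact_force: [-0.1, 0.6, -0.4]
grip_width: 0.0875
t 46.17 p [ 0.4709 -0.4557  0.0877] a -81.14 tilt 0.16 F [-0.0869  0.5823 -0.4452] M [-0.0272 -0.0471 -0.0454] w 0.0875 q [-27.  25. -12.  -0. -53. 126.] board [np.float64(-0.1532), np.float64(-0.4281)]
```

View pics/wrist16.png

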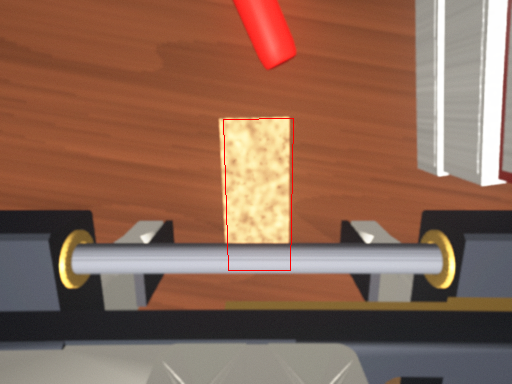

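```bash
python3 - <<'E'
from h import *
c=cal('wrist'); s=ctrl.state(); p=np.array(s['ee_pos']);R=np.array(s['eef_rot'])
for z in (.0,.04,.08):
    for uv in ((438,175),(487,185),(416,160)):
        w=back([uv],z,c)[0]; print(z,uv,w,'tool',(R.T@(w-p)).round(4))
E
```

```text
0.0 (438, 175) [ 0.509 -0.592  0.   ] tool [ 0.0892  0.141  -0.0151]
0.0 (487, 185) [ 0.5071 -0.6318  0.    ] tool [ 0.0892  0.1801 -0.007 ]
0.0 (416, 160) [ 0.5178 -0.5718 -0.    ] tool [ 0.0892  0.1225 -0.027 ]
0.04 (438, 175) [ 0.5137 -0.568   0.04  ] tool [ 0.0492  0.1181 -0.0235]
0.04 (487, 185) [ 0.5122 -0.6014  0.04  ] tool [ 0.0492  0.1509 -0.0168]
0.04 (416, 160) [ 0.5212 -0.5511  0.04  ] tool [ 0.0492  0.1026 -0.0335]
0.08 (438, 175) [ 0.5185 -0.5441  0.08  ] tool [ 0.0092  0.0952 -0.032 ]
0.08 (487, 185) [ 0.5173 -0.5711  0.08  ] tool [ 0.0092  0.1217 -0.0265]
0.08 (416, 160) [ 0.5245 -0.5305  0.08  ] tool [ 0.0092  0.0827 -0.04  ]
```

View pics/side16.png

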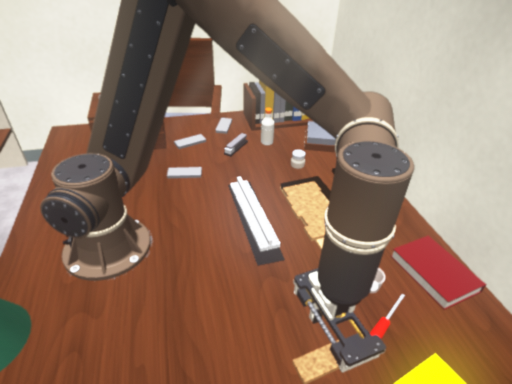

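```bash
python3 - <<'E'
from h import *
im=cv2.imread('pics/scene0.png'); cv2.imwrite('pics/bk.png',cv2.resize(im[170:280,0:160],None,fx=5,fy=5,interpolation=cv2.INTER_CUBIC))
E
```

```text
(no output)
```

View pics/bk.png

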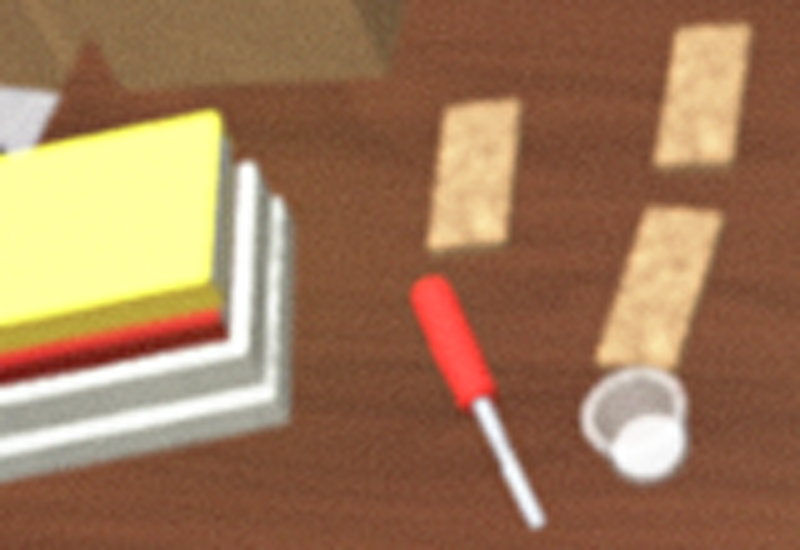

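The books clear the gripper body by about 1.5 cm. Descend and grip.

```bash
python3 -m pendant '[[0.0145,0,-0.001,0,0,0,-0.8],[0.0145,0,-0.001,0,0,0,-0.8],[0.0145,0,0,0,0,0,-0.8],[0.0145,0,0,0,0,0,-0.8],[0.0145,0,0,0,0,0,-0.8],[0.0115,0,0,0,0,0,-0.8],[0,0,0,0,0,0,1],[0,0,0,0,0,0,1]]' 25; python3 st.py
python3 -m pendant '[[0,0,0,0,0,0,1],[0,0,0,0,0,0,1],[0,0,0,0,0,0,1],[-0.01,0,0,0,0,0,1],[-0.03,0,0,0,0,0,1],[-0.045,0,0,0,0,0,1],[0,0,0,0,0,0,1],[0,0,0,0,0,0,1]]' 25; python3 st.py; python3 plan.py B "0.045 -0.148 0.09 -90 13"
```

```text
t: 46.98
ee_pos: [0.4738, -0.4549, 0.0052]
eef_rot: [[-0.001, 0.156, -0.988], [0.0, -0.988, -0.156], [-1.0, -0.001, 0.001]]
contact_force: [0.8, 0.1, 1.1]
grip_width: 0.0709
t 46.98 p [ 0.4738 -0.4549  0.0052] a -81.02 tilt 0.06 F [0.8309 0.1325 1.0935] M [-0.027  -0.0893 -0.0034] w 0.0709 q [-27.  31. -15.   0. -44. 126.] board [np.float64(-0.1503), np.float64(-0.4277)]
t: 47.65
ee_pos: [0.4757, -0.4567, 0.0915]
eef_rot: [[0.006, 0.155, -0.988], [-0.004, -0.988, -0.155], [-1.0, 0.005, -0.006]]
contact_force: [0.4, 0.7, -1.4]
grip_width: 0.0494
t 47.65 p [ 0.4757 -0.4567  0.0915] a -81.06 tilt 0.41 F [ 0.3533  0.6821 -1.3621] M [0.03   0.0767 0.031 ] w 0.0494 q [-27.  25. -11.   0. -53. 126.] board [np.float64(-0.1486), np.float64(-0.4297)]
13 rows of [np.float64(0.0001), np.float64(-0.0213), np.float64(-0.0154), np.float64(0.2), np.float64(-0.0), np.float64(-0.0)] -> world [ 0.6377 -0.1558  0.09  ] -83.8
```

```bash
python3 -m pendant '[[0,-0.0213,-0.0154,0.2,0,0,1],[0,-0.0213,-0.0154,0.2,0,0,1],[0,-0.0213,-0.0154,0.2,0,0,1],[0,-0.0213,-0.0154,0.2,0,0,1],[0,-0.0213,-0.0154,0.2,0,0,1],[0,-0.0213,-0.0154,0.2,0,0,1],[0,-0.0213,-0.0154,0.2,0,0,1],[0,-0.0213,-0.0154,0.2,0,0,1]]';python3 -m pendant '[[0,-0.0213,-0.0154,0.2,0,0,1],[0,-0.0213,-0.0154,0.2,0,0,1],[0,-0.0213,-0.0154,0.2,0,0,1],[0,-0.0213,-0.0154,0.2,0,0,1],[0,-0.0213,-0.0154,0.2,0,0,1],[0.02,0,0,0,0,0,1],[0.02,0,0,0,0,0,1],[0,0,0,0,0,0,1]]';python3 st.py;python3 -m pendant '[[0,0,0,0,0,0,1],[0,0,0,0,0,0,1],[0,0,0,0,0,0,1],[0,0,0,0,0,0,1],[0,0,0,0,0,0,1],[0,0,0,0,0,0,1],[0,0,0,0,0,0,1],[0,0,0,0,0,0,1]]';python3 st.py;python3 plan.py B "0.045 -0.148 0.018 -90 3"
python3 - <<'E'
from h import *
im=ctrl.read_camera('side')[:,:,::-1]; cv2.imwrite('pics/s17.png',cv2.resize(im[130:300,260:430],None,fx=3.5,fy=3.5,interpolation=cv2.INTER_CUBIC))
E
```

```text
t: 48.32
ee_pos: [0.5712, -0.2679, 0.0869]
eef_rot: [[-0.001, 0.127, -0.992], [0.0, -0.992, -0.127], [-1.0, -0.0, 0.001]]
contact_force: [0.1, 0.1, -1.4]
grip_width: 0.0493
t: 48.98
ee_pos: [0.6319, -0.1533, 0.0429]
eef_rot: [[-0.007, 0.11, -0.994], [0.001, -0.994, -0.11], [-1.0, -0.002, 0.007]]
contact_force: [-1.3, 0.1, -1.7]
grip_width: 0.0496
t 48.98 p [ 0.6319 -0.1533  0.0429] a -83.68 tilt 0.39 F [-1.3424  0.1162 -1.6935] M [-0.0403  0.2116  0.0544] w 0.0496 q [  3.  28. -14.  -0. -48.  93.] board [np.float64(0.0395), np.float64(-0.1449)]
t: 49.65
ee_pos: [0.6349, -0.1543, 0.0473]
eef_rot: [[0.0, 0.11, -0.994], [-0.0, -0.994, -0.11], [-1.0, 0.0, -0.0]]
contact_force: [-0.3, -0.0, -1.2]
grip_width: 0.0498
t 49.65 p [ 0.6349 -0.1543  0.0473] a -83.68 tilt 0.02 F [-0.3071 -0.0364 -1.2315] M [-0.0639 -0.0558 -0.0011] w 0.0498 q [  3.  27. -14.   0. -48.  93.] board [np.float64(0.0424), np.float64(-0.1462)]
3 rows of [np.float64(0.0098), np.float64(0.0006), np.float64(-0.0009), np.float64(0.0), np.float64(-0.0), np.float64(-0.0)] -> world [ 0.6377 -0.1558  0.018 ] -83.8
```

View pics/s17.png

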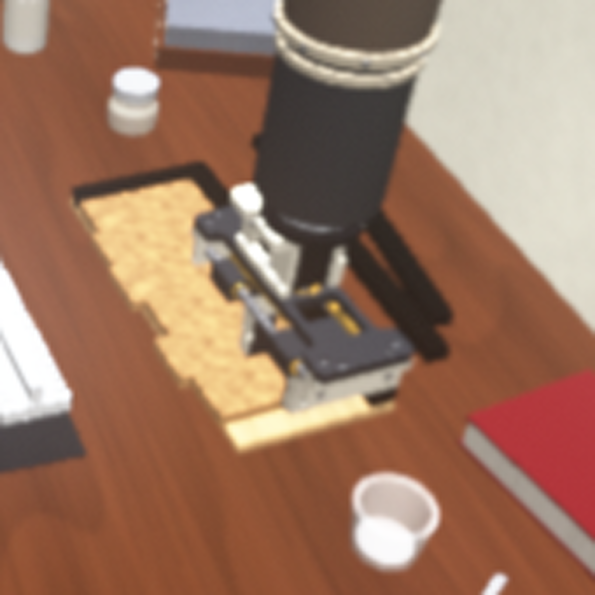

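```bash
python3 -m pendant '[[0.012,0.001,-0.001,0,0,0,1],[0.011,0.001,-0.001,0,0,0,1],[0.004,0,0,0,0,0,1],[0.002,0,0,0,0,0,1],[0,0,0,0,0,0,1],[0,0,0,0,0,0,1],[0,0,0,0,0,0,-0.3],[0,0,0,0,0,0,-0.3]]'; python3 st.py
python3 -m pendant '[[0,0,0,0,0,0,-0.3],[0,0,0,0,0,0,-0.3],[-0.02,0,0,0,0,0,-0.3],[-0.02,0,0,0,0,0,-0.3],[-0.01,0.02,0,0,0,0,1],[0,0.029,0,0,0,0,1],[0,0,0,0,0,0,1],[0,0,0,0,0,0,1]]'; python3 st.py
python3 -m pendant '[[0,0,0,0,0,0,1],[0,0,0,0,0,0,1],[0,0,0,0,0,0,1],[0,0,0,0,0,0,1],[0,0,0,0,0,0,1],[0,0,0,0,0,0,1],[0,0,0,0,0,0,1],[0,0,0,0,0,0,1]]'; python3 st.py
python3 - <<'E'
from h import *
im=ctrl.read_camera('side')[:,:,::-1]; cv2.imwrite('pics/s18.png',cv2.resize(im[130:300,260:430],None,fx=3.5,fy=3.5,interpolation=cv2.INTER_CUBIC))
E
```

```text
t: 50.37
ee_pos: [0.6375, -0.156, 0.0186]
eef_rot: [[0.001, 0.11, -0.994], [-0.0, -0.994, -0.11], [-1.0, 0.0, -0.001]]
contact_force: [1.1, -0.5, 0.6]
grip_width: 0.0557
t 50.37 p [ 0.6375 -0.156   0.0186] a -83.66 tilt 0.06 F [ 1.1396 -0.4518  0.607 ] M [-0.026  -0.0229  0.0374] w 0.0557 q [  3.  30. -15.   0. -45.  93.] board [np.float64(0.0448), np.float64(-0.1482)]
t: 51.03
ee_pos: [0.6424, -0.2058, 0.0683]
eef_rot: [[0.001, 0.108, -0.994], [0.0, -0.994, -0.108], [-1.0, 0.0, -0.001]]
contact_force: [0.2, 0.3, -0.9]
grip_width: 0.0359
t 51.03 p [ 0.6424 -0.2058  0.0683] a -83.79 tilt 0.03 F [ 0.2436  0.2956 -0.9019] M [-0.0087  0.0271 -0.0174] w 0.0359 q [ -1.  28. -10.  -0. -52.  97.] board [np.float64(0.0442), np.float64(-0.1982)]
t: 51.7
ee_pos: [0.6425, -0.2046, 0.0681]
eef_rot: [[0.0, 0.11, -0.994], [-0.0, -0.994, -0.11], [-1.0, 0.0, -0.0]]
contact_force: [-0.3, -0.2, -0.2]
grip_width: 0.0002
t 51.7 p [ 0.6425 -0.2046  0.0681] a -83.67 tilt 0.0 F [-0.311  -0.2377 -0.1813] M [-0.0281  0.023  -0.0289] w 0.0002 q [ -1.  28. -10.   0. -52.  97.] board [np.float64(0.0445), np.float64(-0.197)]
```

View pics/s18.png

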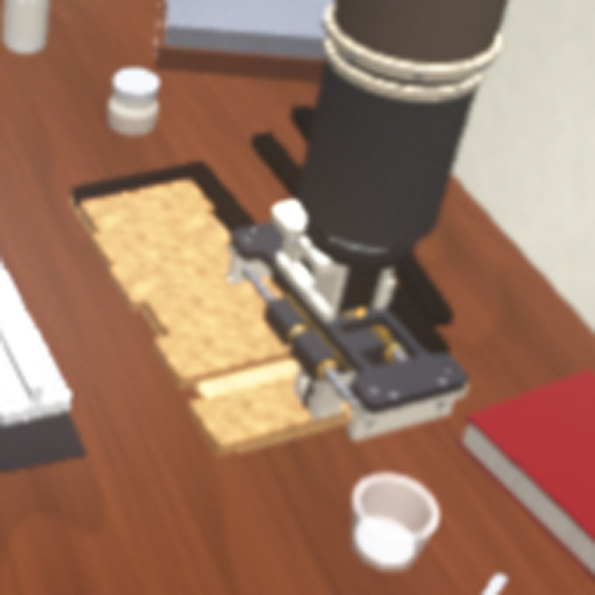

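E is lying flat about 24 mm from D. Close, lower, and push.

```bash
python3 -m pendant '[[0.02,0,0,0,0,0,1],[0.018,0,0,0,0,0,1],[0.01,0,0,0,0,0,1],[0.005,0,0,0,0,0,1],[0,0,0,0,0,0,1],[0,0,0,0,0,0,1],[0,0,0,0,0,0,1],[0,0,0,0,0,0,1]]';python3 st.py
python3 -m pendant '[[0,-0.006,0,0,0,0,1],[0,-0.006,0,0,0,0,1],[0,-0.006,0,0,0,0,1],[0,-0.006,0,0,0,0,1],[0,-0.005,0,0,0,0,1],[0,-0.003,0,0,0,0,1],[0,0,0,0,0,0,1],[0,0,0,0,0,0,1]]';python3 st.py
```

```text
t: 52.42
ee_pos: [0.6432, -0.2047, 0.0161]
eef_rot: [[0.002, 0.11, -0.994], [-0.0, -0.994, -0.11], [-1.0, 0.0, -0.002]]
contact_force: [-0.5, -0.5, 0.3]
grip_width: 0.0004
t 52.42 p [ 0.6432 -0.2047  0.0161] a -83.66 tilt 0.09 F [-0.4835 -0.5444  0.2713] M [ 0.0249  0.0076 -0.0398] w 0.0004 q [ -1.  31. -13.   0. -46.  97.] board [np.float64(0.0451), np.float64(-0.1972)]
t: 53.08
ee_pos: [0.6388, -0.1724, 0.0149]
eef_rot: [[-0.0, 0.111, -0.994], [0.0, -0.994, -0.111], [-1.0, -0.0, 0.0]]
contact_force: [0.2, 0.1, -0.4]
grip_width: 0.0008
t 53.08 p [ 0.6388 -0.1724  0.0149] a -83.64 tilt 0.02 F [ 0.2422  0.1203 -0.4141] M [-0.0668 -0.0096  0.0311] w 0.0008 q [  2.  30. -14.  -0. -45.  95.] board [np.float64(0.0443), np.float64(-0.1647)]
```

```bash
python3 -m pendant '[[0,-0.001,0,0,0,0,1],[0,-0.001,0,0,0,0,1],[0,-0.0005,0,0,0,0,1],[0,0,0,0,0,0,1],[0,0,0,0,0,0,1],[0,0,0,0,0,0,1],[0,0,0,0,0,0,1],[0,0,0,0,0,0,1]]';python3 st.py
```

```text
t: 53.75
ee_pos: [0.6387, -0.171, 0.0151]
eef_rot: [[0.0, 0.11, -0.994], [-0.0, -0.994, -0.11], [-1.0, 0.0, 0.0]]
contact_force: [0.5, -5.8, -0.3]
grip_width: 0.0004
t 53.75 p [ 0.6387 -0.171   0.0151] a -83.69 tilt 0.03 F [ 0.498  -5.787  -0.2514] M [-2.1314 -0.1746  0.0067] w 0.0004 q [  2.  30. -14.   0. -45.  94.] board [np.float64(0.0443), np.float64(-0.1633)]
```

```bash
python3 -m pendant '[[0,-0.0007,0,0,0,0,1],[0,0,0,0,0,0,1],[0,0,0,0,0,0,1],[0,0.004,0,0,0,0,1],[0,0.005,0,0,0,0,1],[-0.02,0,0,0,0,0,1],[-0.03,0,0,0,0,0,1],[-0.03,0,0.02,0,0,0,-1]]';python3 -m pendant '[[-0.035,-0.03,0.02,0,0,0,-1],[-0.035,-0.03,0.02,0,0,0,-1],[-0.02,-0.03,0.02,0,0,0,-1],[0,-0.03,0,0,0,0,-1],[0,0,0,0,0,0,-1],[0,0,0,0,0,0,-1],[0,0,0,0,0,0,-1],[0,0,0,0,0,0,-1]]';python3 st.py; python3 wl.py 19; python3 wv.py 19 .4 0 0
```

```text
t: 54.42
ee_pos: [0.6214, -0.1806, 0.0947]
eef_rot: [[-0.001, 0.111, -0.994], [-0.0, -0.994, -0.111], [-1.0, 0.0, 0.001]]
contact_force: [1.0, -0.6, 0.3]
grip_width: 0.0031
t: 55.08
ee_pos: [0.5547, -0.078, 0.1725]
eef_rot: [[-0.001, 0.11, -0.994], [-0.0, -0.994, -0.11], [-1.0, -0.0, 0.001]]
contact_force: [1.0, 0.2, 0.8]
grip_width: 0.0552
t 55.08 p [ 0.5547 -0.078   0.1725] a -83.7 tilt 0.06 F [0.9787 0.2178 0.7863] M [-0.0123 -0.0554  0.0073] w 0.0552 q [ 12.  12. -18.  -0. -59.  84.] board [np.float64(-0.0291), np.float64(-0.0618)]
```

View pics/wt19.png

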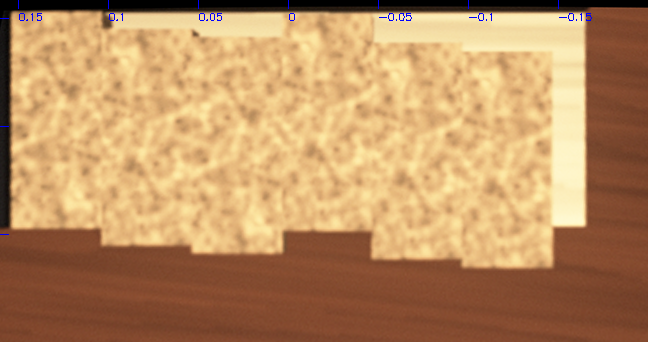

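View pics/scene19.png

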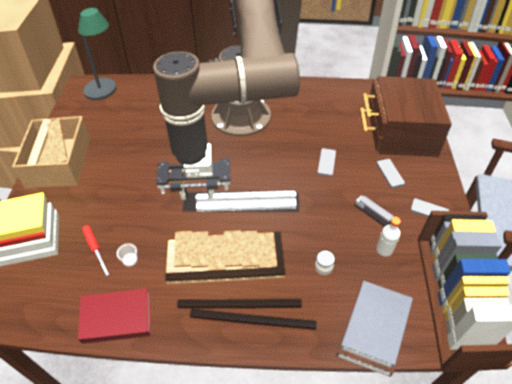

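View pics/side19.png

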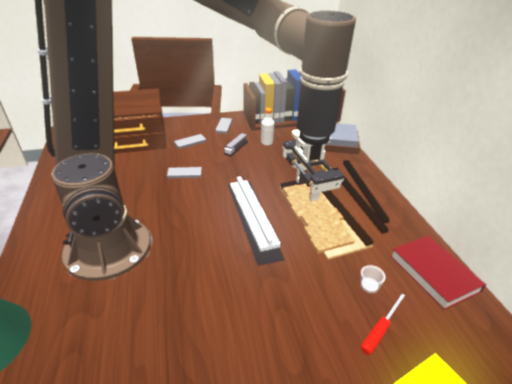

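All five strips are tight in one row and flat. Overhangs are about 0–22 mm (near ends at rows 229–268). Next I'll measure the straightedge with the wrist camera.

```bash
python3 plan.py "0.405 0.04 0.25 -88 8"
```

```text
8 rows of [np.float64(-0.0097), np.float64(-0.0162), np.float64(0.0175), np.float64(0.5), np.float64(0.0), np.float64(-0.0)] -> world [0.405 0.04  0.25 ] -88.0
```

```bash
python3 -m pendant '[[-0.0097,-0.0162,0.0175,0.5,0,0,-1],[-0.0097,-0.0162,0.0175,0.5,0,0,-1],[-0.0097,-0.0162,0.0175,0.5,0,0,-1],[-0.0097,-0.0162,0.0175,0.5,0,0,-1],[-0.0097,-0.0162,0.0175,0.5,0,0,-1],[-0.0097,-0.0162,0.0175,0.5,0,0,-1],[-0.0097,-0.0162,0.0175,0.5,0,0,-1],[-0.0097,-0.0162,0.0175,0.5,0,0,-1]]';python3 -m pendant '[[0,0,0,0,0,0,-1],[0,0,0,0,0,0,-1],[0,0,0,0,0,0,-1],[0,0,0,0,0,0,-1],[0,0,0,0,0,0,-1],[0,0,0,0,0,0,-1],[0,0,0,0,0,0,-1],[0,0,0,0,0,0,-1]]';python3 st.py; python3 - <<'E'
from h import *
c=cal('wrist'); np.save('c20.npy',np.array([c[0].tolist(),]),allow_pickle=True)
import pickle; pickle.dump(c,open('c20.pkl','wb'))
cv2.imwrite('pics/w20.png',ctrl.read_camera('wrist')[:,:,::-1])
E
```

```text
t: 55.95
ee_pos: [0.404, 0.0404, 0.2509]
eef_rot: [[-0.0, 0.039, -0.999], [-0.0, -0.999, -0.039], [-1.0, 0.0, 0.0]]
contact_force: [-0.3, 0.5, 1.0]
grip_width: 0.0877
t: 56.62
ee_pos: [0.405, 0.0401, 0.2504]
eef_rot: [[-0.001, 0.04, -0.999], [-0.0, -0.999, -0.04], [-1.0, 0.0, 0.001]]
contact_force: [-0.3, -0.2, 0.5]
grip_width: 0.0875
t 56.62 p [0.405  0.0401 0.2504] a -87.72 tilt 0.04 F [-0.3447 -0.2414  0.4824] M [-0.0166 -0.031   0.0553] w 0.0875 q [ 34.  -7. -28.   0. -69.  59.] board [np.float64(-0.1652), np.float64(0.0719)]
```

View pics/w20.png

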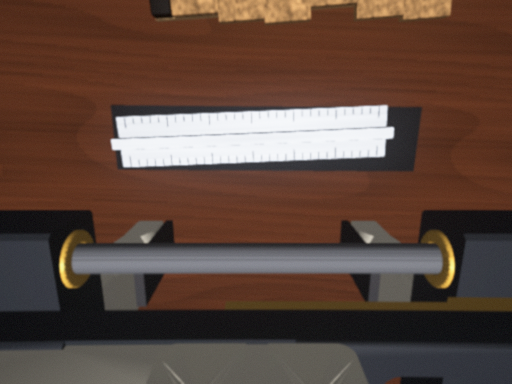

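```bash
python3 - <<'E'
from h import *
import pickle
c=pickle.load(open('c20.pkl','rb')); im=cv2.imread('pics/w20.png')
cv2.imwrite('pics/w20L.png',cv2.resize(im[95:180,100:270],None,fx=4.6,fy=4.6,interpolation=cv2.INTER_CUBIC))
cv2.imwrite('pics/w20R.png',cv2.resize(im[95:180,265:435],None,fx=4.6,fy=4.6,interpolation=cv2.INTER_CUBIC))
E
```

```text
(no output)
```

View pics/w20L.png

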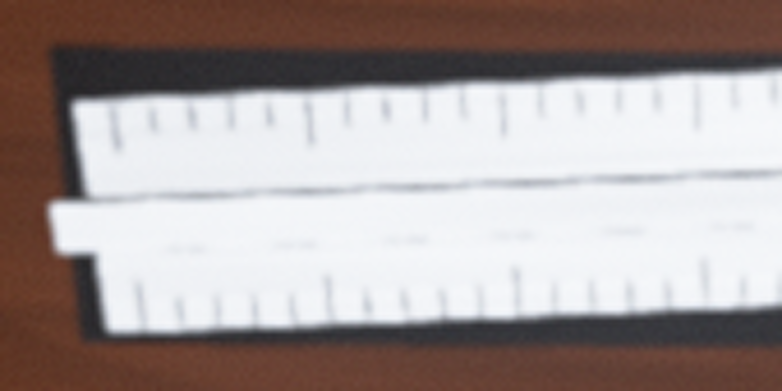

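View pics/w20R.png

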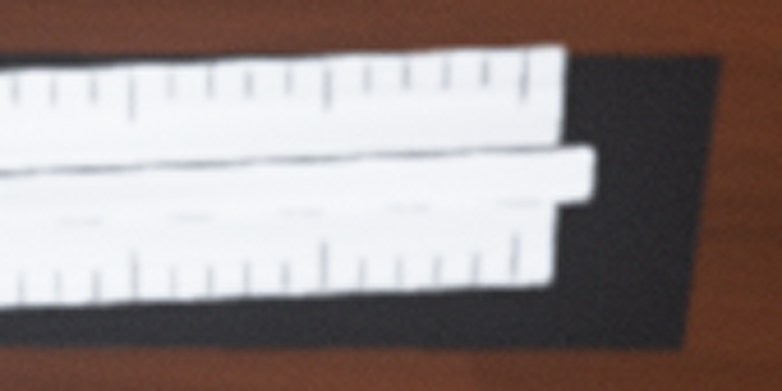

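```bash
python3 - <<'E'
from h import *
import pickle
c=pickle.load(open('c20.pkl','rb'))
f=lambda p,ox:[(p[0]+.5)/4.6-.5+ox,(p[1]+.5)/4.6-.5+95]
def q(L,R,z): return back([f(p,100) for p in L]+[f(p,265) for p in R],z,c)[:,:2]
for n,L,R,z,l,w in (('base',[(71,100),(106,334)],[(566,46),(552,285)],.019,.32,.06),('rib',[(48,203),(57,254)],[(595,147),(592,202)],.041,.32,.012),('mat',[(53,48),(82,341)],[(720,57),(684,349)],.003,.38,.08)):
    P=q(L,R,z); ml=(P[0]+P[1])/2; mr=(P[2]+P[3])/2; d=ml-mr
    print(n,'centre',P.mean(0),'len',np.linalg.norm(d),'wid',np.linalg.norm(P[0]-P[1]),np.linalg.norm(P[2]-P[3]),'yaw of y-axis',np.degrees(np.arctan2(-d[0],d[1])))
    # far long edge yaw, near
    for a,b in((0,2),(1,3)):
        e=P[a]-P[b]; print('   edge yaw',np.degrees(np.arctan2(-e[0],e[1])))
# board near edge yaw in wrist view: ends of glued strip etc
E
```

```text
base centre [0.4363 0.0482] len 0.32100862716303197 wid 0.060982411206111406 0.0612036559710506 yaw of y-axis 4.677262252649009
   edge yaw 4.696998718183669
   edge yaw 4.657547963103884
rib centre [0.4364 0.0481] len 0.32073113990066865 wid 0.01259455848693859 0.013329655140339658 yaw of y-axis 4.663142796455503
   edge yaw 4.728868206812332
   edge yaw 4.59740842699462
mat centre [0.4331 0.031 ] len 0.37843630523928456 wid 0.07881739830581355 0.07864066325816982 yaw of y-axis 1.9433927056162967
   edge yaw 1.9298183379412592
   edge yaw 1.956910136154635
```

The straightedge measures 321 x 61 mm, centred at (0.4363, 0.0482) with yaw 4.66°. The mat is centred at (0.433, 0.031) with yaw 1.94°. Both match the sizes given. Now approach for a grip across the rib.

```bash
python3 plan.py "0.4363 0.0482 0.09 -175.3 14" "0.4363 0.0482 0.0215 -175.3 7"
```

```text
14 rows of [np.float64(0.0115), np.float64(-0.002), np.float64(-0.0015), np.float64(6.3), np.float64(0.0), np.float64(-0.0)] -> world [0.4363 0.0482 0.09  ] -175.3 
7 rows of [np.float64(0.0098), np.float64(0.0), np.float64(0.0), np.float64(0.0), np.float64(0.0), np.float64(0.0)] -> world [0.4363 0.0482 0.0215] -175.3
```

```bash
python3 -m pendant '[[0.0115,-0.002,-0.0015,6.3,0,0,-1],[0.0115,-0.002,-0.0015,6.3,0,0,-1],[0.0115,-0.002,-0.0015,6.3,0,0,-1],[0.0115,-0.002,-0.0015,6.3,0,0,-1],[0.0115,-0.002,-0.0015,6.3,0,0,-1],[0.0115,-0.002,-0.0015,6.3,0,0,-1],[0.0115,-0.002,-0.0015,6.3,0,0,-1],[0.0115,-0.002,-0.0015,6.3,0,0,-1]]';python3 -m pendant '[[0.0115,-0.002,-0.0015,6.3,0,0,-1],[0.0115,-0.002,-0.0015,6.3,0,0,-1],[0.0115,-0.002,-0.0015,6.3,0,0,-1],[0.0115,-0.002,-0.0015,6.3,0,0,-1],[0.0115,-0.002,-0.0015,6.3,0,0,-1],[0.0115,-0.002,-0.0015,6.3,0,0,-0.5],[0,0,0,0,0,0,-0.5],[0,0,0,0,0,0,-0.5]]';python3 -m pendant '[[0,0,0,0,0,0,-0.5],[0,0,0,0,0,0,-0.5],[0,0,0,0,0,0,-0.5],[0,0,0,0,0,0,-0.5],[0,0,0,0,0,0,-0.5],[0,0,0,0,0,0,-0.5],[0,0,0,0,0,0,-0.5],[0,0,0,0,0,0,-0.5]]';python3 st.py;python3 plan.py "0.4363 0.0482 0.0215 -175.3 6"; python3 - <<'E'
from h import *
cv2.imwrite('pics/w21.png',ctrl.read_camera('wrist')[:,:,::-1])
E
```

```text
t: 57.33
ee_pos: [0.4213, 0.0511, 0.1582]
eef_rot: [[0.0, -0.748, -0.664], [-0.0, -0.664, 0.748], [-1.0, -0.0, -0.0]]
contact_force: [0.4, 0.6, -0.2]
grip_width: 0.0876
t: 58.0
ee_pos: [0.4353, 0.048, 0.0894]
eef_rot: [[-0.001, -0.997, -0.075], [-0.001, -0.075, 0.997], [-1.0, 0.001, -0.001]]
contact_force: [0.4, 0.6, 0.3]
grip_width: 0.0727
t: 58.67
ee_pos: [0.4355, 0.0483, 0.0897]
eef_rot: [[0.0, -0.997, -0.072], [0.0, -0.072, 0.997], [-1.0, -0.0, 0.0]]
contact_force: [0.4, -0.1, -0.4]
grip_width: 0.0656
t 58.67 p [0.4355 0.0483 0.0897] a -175.86 tilt 0.01 F [ 0.4467 -0.0599 -0.4276] M [ 0.1001 -0.0548  0.0599] w 0.0656 q [ 32.   6. -39.   0. -45. -28.] board [np.float64(-0.1339), np.float64(0.0768)]
6 rows of [np.float64(0.0114), np.float64(-0.0001), np.float64(-0.0), np.float64(-0.1), np.float64(0.0), np.float64(0.0)] -> world [0.4363 0.0482 0.0215] -175.3
```

View pics/w21.png

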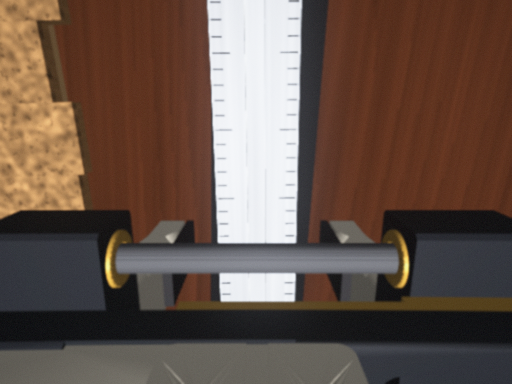

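The rib is centred between the fingers at columns 245–265. Descend and close at 55 N.

```bash
python3 -m pendant '[[0.014,-0.0002,0,-0.2,0,0,-0.5],[0.014,-0.0002,0,-0.2,0,0,-0.5],[0.014,-0.0002,0,-0.1,0,0,-0.5],[0.014,0,0,0,0,0,-0.5],[0.008,0,0,0,0,0,-0.5],[0.003,0,0,0,0,0,-0.5],[0,0,0,0,0,0,-0.5],[0,0,0,0,0,0,-0.5]]' 55;python3 st.py
```

```text
t: 59.38
ee_pos: [0.4364, 0.0485, 0.023]
eef_rot: [[0.0, -0.997, -0.081], [-0.0, -0.081, 0.997], [-1.0, -0.0, -0.0]]
contact_force: [-0.9, -0.6, -0.2]
grip_width: 0.0655
t 59.38 p [0.4364 0.0485 0.023 ] a -175.36 tilt 0.01 F [-0.8943 -0.5991 -0.2011] M [ 0.0707 -0.1119  0.0586] w 0.0655 q [ 32.  13. -43.   0. -34. -28.] board [np.float64(-0.1331), np.float64(0.0768)]
```

```bash
python3 -m pendant '[[0,0,0,0,0,0,1],[0,0,0,0,0,0,1],[0,0,0,0,0,0,1],[0,0,0,0,0,0,1],[0,0,0,0,0,0,1],[0,0,0,0,0,0,1],[0,0,0,0,0,0,1],[0,0,0,0,0,0,1]]' 55;python3 st.py;python3 -m pendant '[[-0.005,0,0,0,0,0,1],[-0.01,0,0,0,0,0,1],[-0.015,0,0,0,0,0,1],[-0.015,0,0,0,0,0,1],[0,0,0,0,0,0,1],[0,0,0,0,0,0,1],[0,0,0,0,0,0,1],[0,0,0,0,0,0,1]]' 55;python3 st.py; python3 - <<'E'
from h import *
import pickle
cv2.imwrite('pics/w22.png',ctrl.read_camera('wrist')[:,:,::-1])
im=ctrl.read_camera('side')[:,:,::-1]; cv2.imwrite('pics/s22.png',cv2.resize(im[120:290,200:400],None,fx=3.5,fy=3.5,interpolation=cv2.INTER_CUBIC))
E
```

```text
t: 60.05
ee_pos: [0.4361, 0.0484, 0.0227]
eef_rot: [[0.0, -0.997, -0.081], [-0.0, -0.081, 0.997], [-1.0, -0.0, -0.0]]
contact_force: [0.3, -0.4, -0.0]
grip_width: 0.0182
t 60.05 p [0.4361 0.0484 0.0227] a -175.37 tilt 0.0 F [ 0.2921 -0.408  -0.0204] M [ 0.0937 -0.0904  0.018 ] w 0.0182 q [ 32.  13. -43.   0. -34. -28.] board [np.float64(-0.1334), np.float64(0.0767)]
t: 60.72
ee_pos: [0.4353, 0.048, 0.0667]
eef_rot: [[-0.002, -0.997, -0.08], [-0.001, -0.08, 0.997], [-1.0, 0.002, -0.001]]
contact_force: [0.1, 0.8, -4.6]
grip_width: 0.0114
t 60.72 p [0.4353 0.048  0.0667] a -175.39 tilt 0.11 F [ 0.1083  0.8354 -4.5557] M [ 0.0829 -0.085   0.0332] w 0.0114 q [ 32.   9. -40.  -0. -41. -28.] board [np.float64(-0.1343), np.float64(0.0764)]
```

View pics/w22.png

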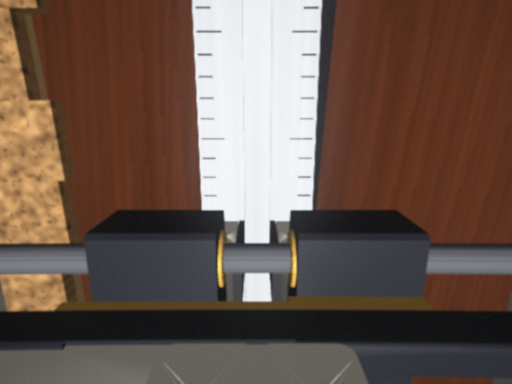

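View pics/s22.png

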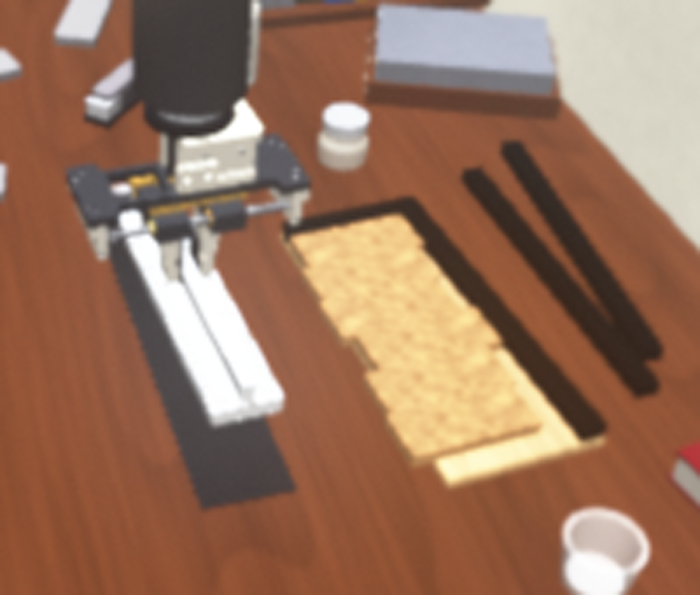

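It's held level, with 4.6 N of weight and the grip at 11.4 mm. Carry it in front of the board.

```bash
sed -i 's/^B=.*/B=np.array([.5785,-.011,np.radians(6.2)])/' plan.py; sed -i 's/b=np.array(\[.577,-.0135\])/b=np.array([.5785,-.011])/' st.py; python3 plan.py B "-0.056 0 0.067 -180 6"
```

```text
6 rows of [np.float64(-0.0), np.float64(-0.0135), np.float64(-0.0121), np.float64(-0.3), np.float64(-0.0), np.float64(-0.0)] -> world [ 0.5228 -0.017   0.067 ] -173.8
```

```bash
python3 -m pendant '[[0,-0.0135,-0.0121,-0.3,0,0,1],[0,-0.0135,-0.0121,-0.3,0,0,1],[0,-0.0135,-0.0121,-0.3,0,0,1],[0,-0.0135,-0.0121,-0.3,0,0,1],[0,-0.0135,-0.0121,-0.3,0,0,1],[0,-0.0135,-0.0121,-0.3,0,0,1],[0,0,0,0,0,0,1],[0,0,0,0,0,0,1]]' 55;python3 st.py;python3 plan.py B "-0.056 0 0.03 -180 4"
python3 -m pendant '[[0,0,0,0,0,0,1],[0,0,0,0,0,0,1],[0,0,0,0,0,0,1],[0,0,0,0,0,0,1],[0,0,0,0,0,0,1],[0,0,0,0,0,0,1],[0,0,0,0,0,0,1],[0,0,0,0,0,0,1]]' 55;python3 st.py;python3 plan.py B "-0.056 0 0.03 -180 4"
python3 - <<'E'
from h import *
im=ctrl.read_camera('side')[:,:,::-1]; cv2.imwrite('pics/s23.png',cv2.resize(im[120:290,200:400],None,fx=3.5,fy=3.5,interpolation=cv2.INTER_CUBIC))
im=ctrl.read_camera('wrist')[:,:,::-1]; cv2.imwrite('pics/w23.png',im)
E
```

```text
t: 61.48
ee_pos: [0.5235, -0.017, 0.0666]
eef_rot: [[-0.002, -0.994, -0.11], [-0.001, -0.11, 0.994], [-1.0, 0.002, -0.0]]
contact_force: [-0.1, -0.6, -5.4]
grip_width: 0.0114
t 61.48 p [ 0.5235 -0.017   0.0666] a -173.67 tilt 0.11 F [-0.0838 -0.5857 -5.4133] M [ 0.1438  0.1273 -0.0307] w 0.0114 q [ 20.  16. -30.  -0. -44. -13.] board [np.float64(-0.0554), np.float64(0.0)]
4 rows of [np.float64(0.0091), np.float64(0.0001), np.float64(0.0), np.float64(0.0), np.float64(-0.0), np.float64(-0.0)] -> world [ 0.5228 -0.017   0.03  ] -173.8 
t: 62.15
ee_pos: [0.5236, -0.0162, 0.0678]
eef_rot: [[0.0, -0.994, -0.112], [0.0, -0.112, 0.994], [-1.0, -0.0, 0.0]]
contact_force: [-0.7, -0.6, -4.7]
grip_width: 0.0113
t 62.15 p [ 0.5236 -0.0162  0.0678] a -173.57 tilt 0.01 F [-0.6522 -0.5721 -4.689 ] M [ 0.0851 -0.0503  0.028 ] w 0.0113 q [ 20.  16. -30.  -0. -44. -13.] board [np.float64(-0.0552), np.float64(0.0007)]
4 rows of [np.float64(0.0094), np.float64(0.0002), np.float64(-0.0002), np.float64(0.1), np.float64(0.0), np.float64(0.0)] -> world [ 0.5228 -0.017   0.03  ] -173.8
```

View pics/s23.png

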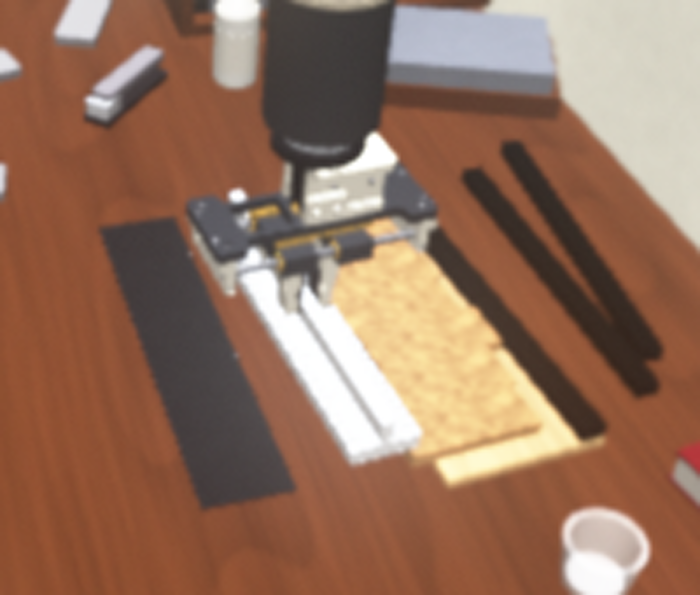

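View pics/w23.png

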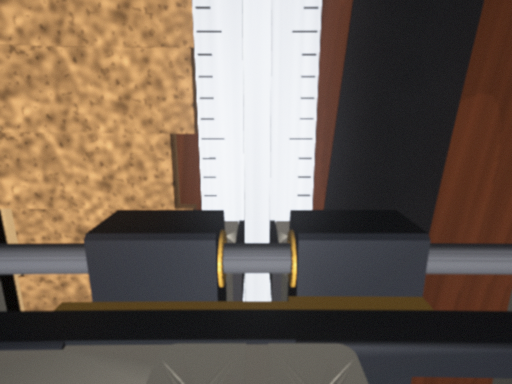

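```bash
python3 -m pendant '[[0.01,0.002,0,0.2,0,0,1],[0.012,0,0,0,0,0,1],[0.012,0,0,0,0,0,1],[0.006,0,0,0,0,0,1],[0.004,0,0,0,0,0,1],[0,0,0,0,0,0,1],[0,0,0,0,0,0,1],[0,0,0,0,0,0,1]]' 55;python3 st.py
python3 - <<'E'
from h import *
im=ctrl.read_camera('side')[:,:,::-1]; cv2.imwrite('pics/s24.png',cv2.resize(im[120:290,200:400],None,fx=3.5,fy=3.5,interpolation=cv2.INTER_CUBIC))
im=ctrl.read_camera('wrist')[:,:,::-1]; cv2.imwrite('pics/w24.png',im)
E
```

```text
t: 62.92
ee_pos: [0.522, -0.0164, 0.024]
eef_rot: [[0.001, -0.994, -0.109], [0.0, -0.109, 0.994], [-1.0, -0.001, 0.0]]
contact_force: [-0.2, 0.9, -5.0]
grip_width: 0.0118
t 62.92 p [ 0.522  -0.0164  0.024 ] a -173.77 tilt 0.04 F [-0.2293  0.8925 -5.0328] M [ 0.0707 -0.0741  0.0396] w 0.0118 q [ 20.  19. -33.   0. -38. -14.] board [np.float64(-0.0568), np.float64(0.0007)]
```

View pics/s24.png

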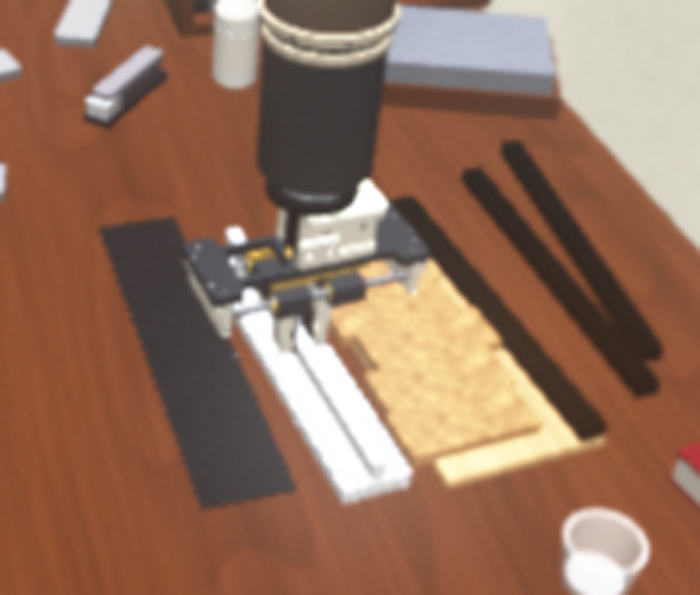

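View pics/w24.png

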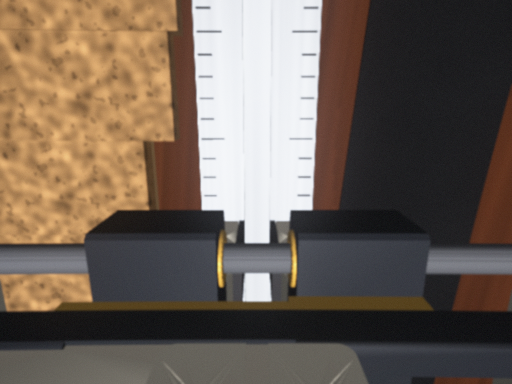

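The straightedge is between the strips (right column 175) and the mat, clear of both. Lower it to touch the table.

```bash
python3 -m pendant '[[0.001,0,0,0,0,0,1],[0.001,0,0,0,0,0,1],[0.001,0,0,0,0,0,1],[0,0,0,0,0,0,1],[0,0,0,0,0,0,1],[0,0,0,0,0,0,1],[0,0,0,0,0,0,1],[0,0,0,0,0,0,1]]' 55;python3 st.py;python3 -m pendant '[[0.0005,0,0,0,0,0,1],[0.0005,0,0,0,0,0,1],[0,0,0,0,0,0,1],[0,0,0,0,0,0,1],[0,0,0,0,0,0,1],[0,0,0,0,0,0,1],[0,0,0,0,0,0,1],[0,0,0,0,0,0,1]]' 55;python3 st.py
```

```text
t: 63.68
ee_pos: [0.522, -0.0164, 0.0234]
eef_rot: [[0.002, -0.994, -0.11], [-0.0, -0.11, 0.994], [-1.0, -0.002, -0.0]]
contact_force: [-10.5, 2.5, 26.1]
grip_width: 0.0118
t 63.68 p [ 0.522  -0.0164  0.0234] a -173.71 tilt 0.09 F [-10.527    2.531   26.1099] M [ 0.9565  4.0045 -0.0583] w 0.0118 q [ 20.  19. -33.   0. -38. -14.] board [np.float64(-0.0567), np.float64(0.0007)]
t: 64.35
ee_pos: [0.522, -0.0165, 0.0233]
eef_rot: [[0.002, -0.994, -0.11], [-0.0, -0.11, 0.994], [-1.0, -0.002, -0.0]]
contact_force: [-15.6, 2.9, 38.3]
grip_width: 0.0116
t 64.35 p [ 0.522  -0.0165  0.0233] a -173.69 tilt 0.11 F [-15.5907   2.9378  38.3148] M [ 1.2907  5.5697 -0.0786] w 0.0116 q [ 20.  19. -33.   0. -38. -14.] board [np.float64(-0.0567), np.float64(0.0006)]
```

It made contact about 4 mm higher than expected. I'll check whether the straightedge slipped in the grip by comparing the wrist pictures, after unloading a little.

```bash
python3 -m pendant '[[-0.001,0,0,0,0,0,1],[-0.001,0,0,0,0,0,1],[-0.0005,0,0,0,0,0,1],[0,0,0,0,0,0,1],[0,0,0,0,0,0,1],[0,0,0,0,0,0,1],[0,0,0,0,0,0,1],[0,0,0,0,0,0,1]]' 55;python3 st.py
python3 - <<'E'
from h import *
cv2.imwrite('pics/w25.png',ctrl.read_camera('wrist')[:,:,::-1])
a=cv2.imread('pics/w22.png',0)
for n in (23,24,25):
    b=cv2.imread(f'pics/w{n}.png',0)
    for r0,r1 in ((0,60),(110,200)):
        p=a[r0:r1,190:330].astype(np.float32); q=b[r0:r1,190:330].astype(np.float32)
        p2=p[:,15:45];q2=q[:,15:45]; p3=p[:,100:125];q3=q[:,100:125]
        f=lambda x,y:np.array(cv2.phaseCorrelate(x,y,cv2.createHanningWindow(x.shape[::-1],cv2.CV_32F))[0]).round(2)
        print(n,r0,f(p2.copy(),q2.copy()),f(p3.copy(),q3.copy()))
    row=10
    for im,nm in ((a,'a'),(b,'b')):
        v=im[5:15].mean(0); g=np.gradient(v); print(nm,[ (np.argmax(np.abs(g[185:205]))+185),(np.argmax(np.abs(g[312:332]))+312)])
E
```

```text
t: 65.02
ee_pos: [0.522, -0.0165, 0.0234]
eef_rot: [[0.001, -0.994, -0.109], [-0.0, -0.109, 0.994], [-1.0, -0.001, -0.0]]
contact_force: [-4.9, 1.8, 12.0]
grip_width: 0.0118
t 65.02 p [ 0.522  -0.0165  0.0234] a -173.74 tilt 0.05 F [-4.8798  1.7591 11.9688] M [ 0.6186  1.9035 -0.0598] w 0.0118 q [ 20.  19. -33.   0. -38. -14.] board [np.float64(-0.0568), np.float64(0.0006)]
23 0 [ 0.09 -0.  ] [ 0.61 -0.19]
23 110 [-0.14  0.08] [0.62 0.04]
a [np.int64(192), np.int64(321)]
b [np.int64(192), np.int64(321)]
24 0 [ 0.14 -0.07] [ 0.58 -0.01]
24 110 [-0.07  0.12] [0.68 0.1 ]
a [np.int64(192), np.int64(321)]
b [np.int64(192), np.int64(321)]
25 0 [0.37 0.07] [ 0.59 -0.05]
25 110 [0.05 0.08] [0.76 0.06]
a [np.int64(192), np.int64(321)]
b [np.int64(192), np.int64(322)]
```

There's no slip since the lift. The fingers were still closing when the lift began, so they hold the rib about 4 mm higher, and the base really is on the table. Unload to a light touch and push toward the board edge.

```bash
python3 -m pendant '[[-0.0008,0,0,0,0,0,1],[0,-0.003,0,0,0,0,1],[0,-0.005,0,0,0,0,1],[0,-0.005,0,0,0,0,1],[0,-0.005,0,0,0,0,1],[0,-0.003,0,0,0,0,1],[0,0,0,0,0,0,1],[0,0,0,0,0,0,1]]' 58;python3 st.py
```

```text
t: 65.73
ee_pos: [0.5405, -0.0153, 0.0234]
eef_rot: [[-0.004, -0.994, -0.108], [-0.001, -0.108, 0.994], [-1.0, 0.004, -0.001]]
contact_force: [-9.6, -1.3, 14.6]
grip_width: 0.0117
t 65.73 p [ 0.5405 -0.0153  0.0234] a -173.8 tilt 0.23 F [-9.5753 -1.2781 14.5764] M [-0.5248  3.6075 -0.0474] w 0.0117 q [ 19.  21. -30.   0. -39. -13.] board [np.float64(-0.0383), np.float64(-0.0001)]
```

```bash
python3 -m pendant '[[-0.0008,-0.001,0,0,0,0,1],[0,-0.002,0,0,0,0,1],[0,-0.001,0,0,0,0,1],[0,-0.001,0,0,0,0,1],[0,0,0,0,0,0,1],[0,0,0,0,0,0,1],[0,0,0,0,0,0,1],[0,0,0,0,0,0,1]]' 58;python3 st.py;python3 - <<'E'
from h import *
im=ctrl.read_camera('side')[:,:,::-1]; cv2.imwrite('pics/s26.png',cv2.resize(im[120:290,200:400],None,fx=3.5,fy=3.5,interpolation=cv2.INTER_CUBIC))
im=ctrl.read_camera('wrist')[:,:,::-1]; cv2.imwrite('pics/w26.png',im)
E
```

```text
t: 66.4
ee_pos: [0.5458, -0.0144, 0.0235]
eef_rot: [[-0.003, -0.994, -0.108], [-0.001, -0.108, 0.994], [-1.0, 0.003, -0.001]]
contact_force: [-6.2, -1.8, 5.5]
grip_width: 0.0115
t 66.4 p [ 0.5458 -0.0144  0.0235] a -173.8 tilt 0.2 F [-6.1537 -1.8151  5.4638] M [-0.469   2.4696 -0.0886] w 0.0115 q [ 19.  21. -29.  -0. -40. -13.] board [np.float64(-0.0329), np.float64(0.0001)]
```

View pics/s26.png

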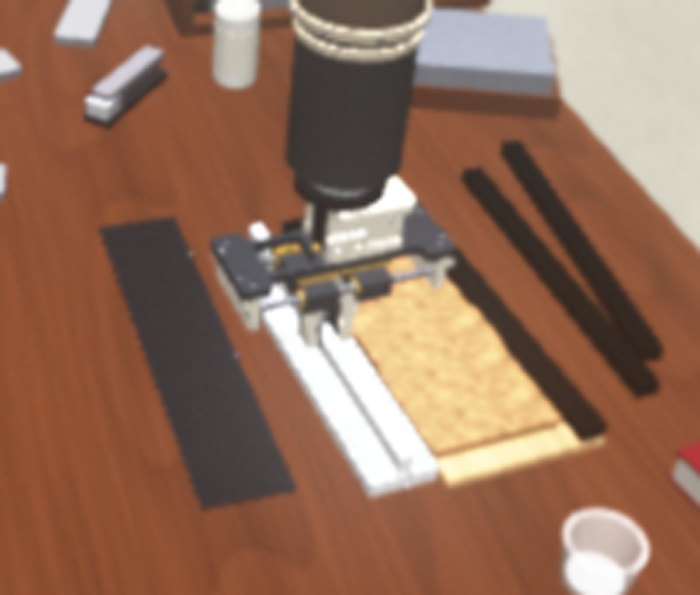

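View pics/w26.png

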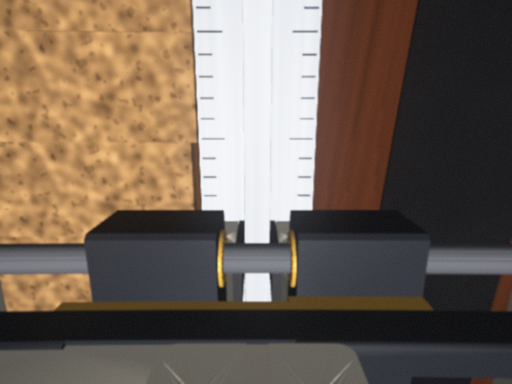

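```bash
python3 -m pendant '[[0,-0.001,0,0,0,0,1],[0,-0.001,0,0,0,0,1],[0,-0.001,0,0,0,0,1],[0,0,0,0,0,0,1],[0,0,0,0,0,0,1],[0,0,0,0,0,0,1],[0,0,0,0,0,0,1],[0,0,0,0,0,0,1]]' 58;python3 st.py
```

```text
t: 67.17
ee_pos: [0.5487, -0.0141, 0.0235]
eef_rot: [[-0.003, -0.994, -0.108], [-0.001, -0.108, 0.994], [-1.0, 0.003, -0.001]]
contact_force: [-6.9, -1.6, 4.4]
grip_width: 0.0113
t 67.17 p [ 0.5487 -0.0141  0.0235] a -173.8 tilt 0.2 F [-6.9118 -1.5542  4.3818] M [-0.3502  2.4977 -0.0192] w 0.0113 q [ 19.  21. -29.  -0. -40. -13.] board [np.float64(-0.0299), np.float64(0.0001)]
```

```bash
python3 -m pendant '[[0,-0.0007,0,0,0,0,1],[0,-0.0007,0,0,0,0,1],[0,-0.0006,0,0,0,0,1],[0,0,0,0,0,0,1],[0,0,0,0,0,0,1],[0,0,0,0,0,0,1],[0,0,0,0,0,0,1],[0,0,0,0,0,0,1]]' 58;python3 st.py
```

```text
t: 67.83
ee_pos: [0.55, -0.014, 0.0235]
eef_rot: [[-0.005, -0.994, -0.108], [-0.001, -0.108, 0.994], [-1.0, 0.005, -0.001]]
contact_force: [-10.0, -1.4, 7.4]
grip_width: 0.0117
t 67.83 p [ 0.55   -0.014   0.0235] a -173.81 tilt 0.27 F [-9.9733 -1.4211  7.3847] M [-0.1447  3.4279 -0.0293] w 0.0117 q [ 19.  22. -29.  -0. -40. -13.] board [np.float64(-0.0287), np.float64(0.0001)]
```

```bash
python3 -m pendant '[[0,-0.0007,0,0,0,0,1],[0,-0.0007,0,0,0,0,1],[0,-0.0006,0,0,0,0,1],[0,0,0,0,0,0,1],[0,0,0,0,0,0,1],[0,0,0,0,0,0,1],[0,0,0,0,0,0,1],[0,0,0,0,0,0,1]]' 58;python3 st.py;python3 - <<'E'
from h import *
im=ctrl.read_camera('side')[:,:,::-1]; cv2.imwrite('pics/s27.png',cv2.resize(im[120:290,200:400],None,fx=3.5,fy=3.5,interpolation=cv2.INTER_CUBIC))
im=ctrl.read_camera('wrist')[:,:,::-1]; cv2.imwrite('pics/w27.png',im)
E
```

```text
t: 68.5
ee_pos: [0.5501, -0.014, 0.0234]
eef_rot: [[-0.008, -0.994, -0.108], [-0.002, -0.108, 0.994], [-1.0, 0.008, -0.001]]
contact_force: [-16.4, 1.6, 14.3]
grip_width: 0.0115
t 68.5 p [ 0.5501 -0.014   0.0234] a -173.83 tilt 0.45 F [-16.3582   1.6439  14.2541] M [0.41   5.7393 0.0198] w 0.0115 q [ 19.  22. -29.  -0. -40. -13.] board [np.float64(-0.0285), np.float64(0.0001)]
```

View pics/s27.png

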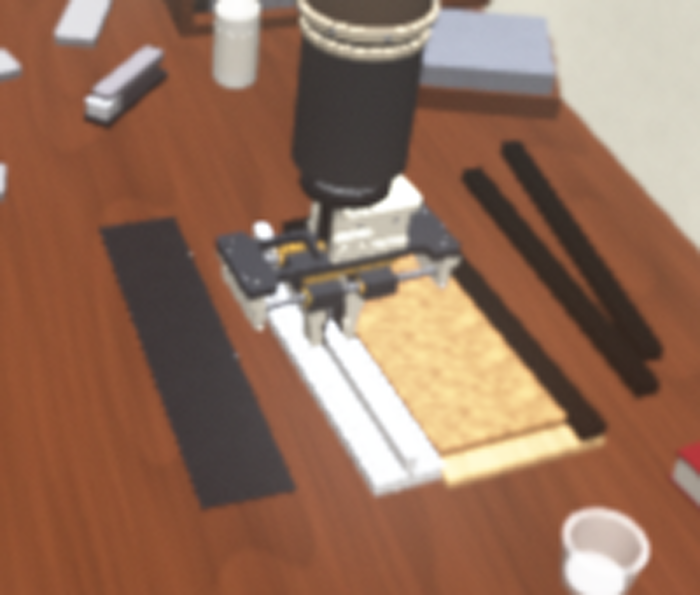

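View pics/w27.png

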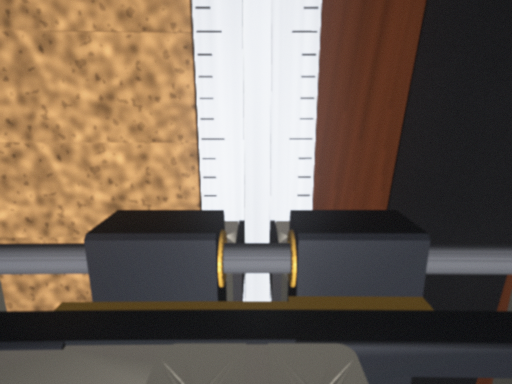

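The straightedge has stopped against the board edge: 16 N, yaw unchanged, and almost no twisting moment, so contact is even. Press a little more and hold for over a second.

```bash
python3 -m pendant '[[0,-0.0008,0,0,0,0,1],[-0.0003,-0.0007,0,0,0,0,1],[0,0,0,0,0,0,1],[0,0,0,0,0,0,1],[0,0,0,0,0,0,1],[0,0,0,0,0,0,1],[0,0,0,0,0,0,1],[0,0,0,0,0,0,1]]' 58;python3 st.py;python3 -m pendant '[[0,0,0,0,0,0,1],[0,0,0,0,0,0,1],[0,0,0,0,0,0,1],[0,0,0,0,0,0,1],[0,0,0,0,0,0,1],[0,0,0,0,0,0,1],[0,0,0,0,0,0,1],[0,0,0,0,0,0,1]]' 58;python3 -m pendant '[[0,0,0,0,0,0,1],[0,0,0,0,0,0,1],[0,0,0,0,0,0,1],[0,0,0,0,0,0,1],[0,0,0,0,0,0,1],[0,0,0,0,0,0,1],[0,0,0,0,0,0,1],[0,0,0,0,0,0,1]]' 58;python3 st.py;python3 - <<'E'
from h import *
im=ctrl.read_camera('scene')[:,:,::-1]; cv2.imwrite('pics/s28.png',cv2.resize(im[180:300,140:320],None,fx=4,fy=4,interpolation=cv2.INTER_CUBIC))
E
```

```text
t: 69.27
ee_pos: [0.5501, -0.0141, 0.0234]
eef_rot: [[-0.01, -0.994, -0.107], [-0.002, -0.107, 0.994], [-1.0, 0.01, -0.001]]
contact_force: [-20.0, 1.7, 15.4]
grip_width: 0.0119
t 69.27 p [ 0.5501 -0.0141  0.0234] a -173.85 tilt 0.59 F [-19.9769   1.7128  15.4016] M [0.9325 7.1583 0.0121] w 0.0119 q [ 19.  22. -28.  -0. -40. -13.] board [np.float64(-0.0285), np.float64(0.0)]
t: 69.93
ee_pos: [0.5502, -0.0141, 0.0235]
eef_rot: [[-0.01, -0.994, -0.107], [-0.002, -0.107, 0.994], [-1.0, 0.01, -0.001]]
contact_force: [-19.6, 2.4, 17.6]
grip_width: 0.0115
t: 70.6
ee_pos: [0.5502, -0.014, 0.0234]
eef_rot: [[-0.01, -0.994, -0.107], [-0.002, -0.107, 0.994], [-1.0, 0.01, -0.001]]
contact_force: [-19.3, 2.7, 17.6]
grip_width: 0.0116
t 70.6 p [ 0.5502 -0.014   0.0234] a -173.85 tilt 0.59 F [-19.3316   2.7175  17.5855] M [ 0.8902  7.1825 -0.0272] w 0.0116 q [ 19.  22. -28.  -0. -40. -13.] board [np.float64(-0.0285), np.float64(0.0)]
```

View pics/s28.png

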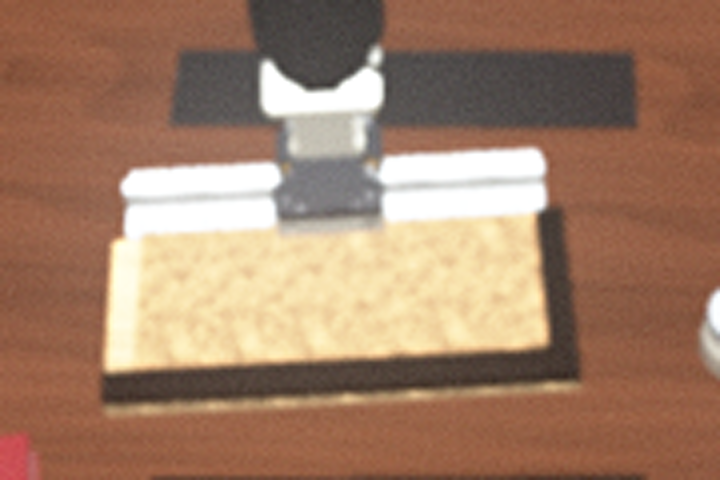

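Flush and centred: the straightedge spans columns 122–548 and the board 107–560. It was held for about 2 s at 20 N. Retreat straight back, then lift.

```bash
python3 -m pendant '[[-0.0008,0.003,0,0,0,0,1],[-0.0005,0.004,0,0,0,0,1],[0,0.005,0,0,0,0,1],[0,0.005,0,0,0,0,1],[-0.003,0.003,0,0,0,0,1],[-0.01,0,0,0,0,0,1],[-0.015,0,0,0,0,0,1],[-0.015,0,0,0,0,0,1]]' 58;python3 -m pendant '[[0,0,0,0,0,0,1],[0,0,0,0,0,0,1],[0,0,0,0,0,0,1],[0,0,0,0,0,0,1],[0,0,0,0,0,0,1],[0,0,0,0,0,0,1],[0,0,0,0,0,0,1],[0,0,0,0,0,0,1]]' 58;python3 st.py;python3 plan.py "0.4331 0.031 0.067 -178.06 7";python3 - <<'E'
from h import *
im=ctrl.read_camera('side')[:,:,::-1]; cv2.imwrite('pics/s29.png',cv2.resize(im[120:290,200:400],None,fx=3.5,fy=3.5,interpolation=cv2.INTER_CUBIC))
im=ctrl.read_camera('wrist')[:,:,::-1]; cv2.imwrite('pics/w29.png',im)
E
```

```text
t: 71.32
ee_pos: [0.5361, -0.015, 0.0694]
eef_rot: [[-0.0, -0.994, -0.109], [-0.0, -0.109, 0.994], [-1.0, 0.0, -0.0]]
contact_force: [1.2, 0.8, -4.4]
grip_width: 0.0116
t: 71.98
ee_pos: [0.5359, -0.015, 0.068]
eef_rot: [[-0.001, -0.994, -0.108], [-0.0, -0.108, 0.994], [-1.0, 0.001, -0.0]]
contact_force: [-0.2, 0.4, -5.5]
grip_width: 0.0111
t 71.98 p [ 0.5359 -0.015   0.068 ] a -173.77 tilt 0.03 F [-0.1803  0.4083 -5.4757] M [ 0.1363 -0.0276 -0.0286] w 0.0111 q [ 19.  17. -28.   0. -45. -13.] board [np.float64(-0.0428), np.float64(0.0006)]
7 rows of [np.float64(0.0002), np.float64(0.0141), np.float64(0.0077), np.float64(0.6), np.float64(-0.0), np.float64(-0.0)] -> world [0.4331 0.031  0.067 ] -178.1
```

View pics/s29.png

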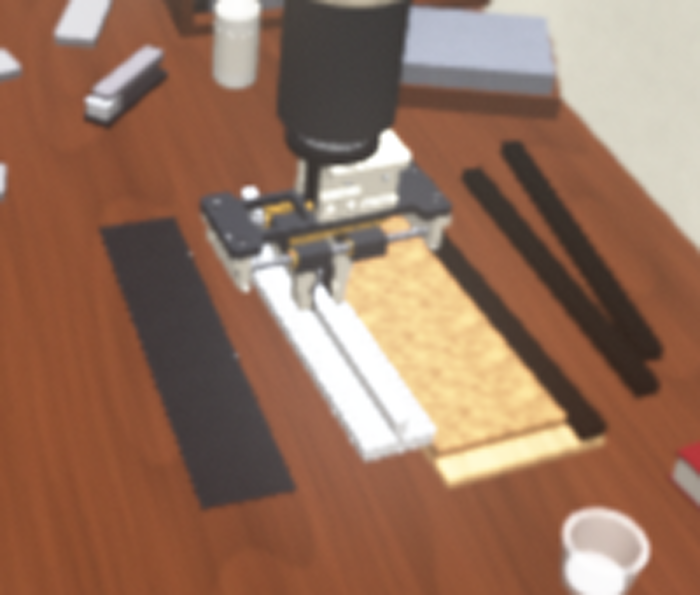

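View pics/w29.png

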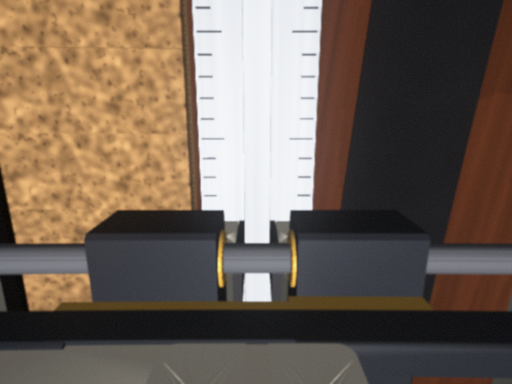

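Strip ends now form one straight line at column 185. The straightedge is held firmly. Move it over the mat.

```bash
python3 -m pendant '[[0.0002,0.0141,0.0077,0.6,0,0,1],[0.0002,0.0141,0.0077,0.6,0,0,1],[0.0002,0.0141,0.0077,0.6,0,0,1],[0.0002,0.0141,0.0077,0.6,0,0,1],[0.0002,0.0141,0.0077,0.6,0,0,1],[0.0002,0.0141,0.0077,0.6,0,0,1],[0.0002,0.0141,0.0077,0.6,0,0,1],[0,0,0,0,0,0,1]]' 58;python3 -m pendant '[[0,0,0,0,0,0,1],[0,0,0,0,0,0,1],[0,0,0,0,0,0,1],[0,0,0,0,0,0,1],[0,0,0,0,0,0,1],[0,0,0,0,0,0,1],[0,0,0,0,0,0,1],[0,0,0,0,0,0,1]]' 58;python3 st.py;python3 plan.py "0.4331 0.031 0.0275 -178.06 5"
```

```text
t: 72.75
ee_pos: [0.4308, 0.0312, 0.0669]
eef_rot: [[-0.001, -0.999, -0.035], [0.0, -0.035, 0.999], [-1.0, 0.001, 0.0]]
contact_force: [-1.0, -1.0, -6.3]
grip_width: 0.0119
t: 73.42
ee_pos: [0.4335, 0.031, 0.0669]
eef_rot: [[-0.0, -0.999, -0.035], [-0.0, -0.035, 0.999], [-1.0, 0.0, -0.0]]
contact_force: [0.4, -0.3, -4.0]
grip_width: 0.0113
t 73.42 p [0.4335 0.031  0.0669] a -177.98 tilt 0.01 F [ 0.3606 -0.308  -4.0423] M [ 0.0933 -0.035   0.0684] w 0.0113 q [ 30.   8. -41.   0. -41. -28.] board [np.float64(-0.1396), np.float64(0.0574)]
5 rows of [np.float64(0.0079), np.float64(0.0001), np.float64(-0.0), np.float64(0.0), np.float64(-0.0), np.float64(-0.0)] -> world [0.4331 0.031  0.0275] -178.1
```

```bash
python3 -m pendant '[[0.01,0,0,0,0,0,1],[0.012,0,0,0,0,0,1],[0.01,0,0,0,0,0,1],[0.005,0,0,0,0,0,1],[0.002,0,0,0,0,0,1],[0,0,0,0,0,0,1],[0,0,0,0,0,0,1],[0,0,0,0,0,0,1]]' 58;python3 st.py
```

```text
t: 74.08
ee_pos: [0.4339, 0.0314, 0.0285]
eef_rot: [[0.001, -0.999, -0.036], [0.0, -0.036, 0.999], [-1.0, -0.001, 0.0]]
contact_force: [-0.4, 1.1, -4.4]
grip_width: 0.0112
t 74.08 p [0.4339 0.0314 0.0285] a -177.96 tilt 0.05 F [-0.3837  1.1134 -4.4484] M [ 0.0994 -0.0009  0.0557] w 0.0112 q [ 30.  12. -43.   0. -35. -28.] board [np.float64(-0.1392), np.float64(0.0577)]
```

```bash
python3 -m pendant '[[0.001,0,0,0,0,0,1],[0.001,0,0,0,0,0,1],[0,0,0,0,0,0,1],[0,0,0,0,0,0,1],[0,0,0,0,0,0,1],[0,0,0,0,0,0,1],[0,0,0,0,0,0,1],[0,0,0,0,0,0,1]]' 58;python3 st.py
```

```text
t: 74.75
ee_pos: [0.4339, 0.0313, 0.0264]
eef_rot: [[0.001, -0.999, -0.036], [0.0, -0.036, 0.999], [-1.0, -0.001, 0.0]]
contact_force: [-1.4, 0.1, 5.9]
grip_width: 0.0114
t 74.75 p [0.4339 0.0313 0.0264] a -177.96 tilt 0.05 F [-1.3711  0.1092  5.9063] M [ 0.2729  0.6757 -0.0176] w 0.0114 q [ 30.  12. -43.   0. -34. -28.] board [np.float64(-0.1392), np.float64(0.0577)]
```

On the mat with light contact at 0.0264, as expected. Release, wait for the fingers to open, then lift.

```bash
python3 -m pendant '[[0,0,0,0,0,0,-0.3],[0,0,0,0,0,0,-0.3],[0,0,0,0,0,0,-0.3],[0,0,0,0,0,0,-0.3],[0,0,0,0,0,0,-0.3],[0,0,0,0,0,0,-0.3],[0,0,0,0,0,0,-0.3],[0,0,0,0,0,0,-0.3]]';python3 st.py;python3 -m pendant '[[-0.02,0,0,0,0,0,-0.3],[-0.03,0,0,0,0,0,-0.3],[-0.03,0,0,0,0,0,-0.3],[-0.03,0,0,0,0,0,-0.3],[-0.03,0,0,0,0,0,-0.3],[0,0,0,0,0,0,-0.3],[0,0,0,0,0,0,-0.3],[0,0,0,0,0,0,-0.3]]';python3 st.py;python3 plan.py "0.405 0.04 0.25 -85 14"
```

```text
t: 75.42
ee_pos: [0.4335, 0.0311, 0.0259]
eef_rot: [[-0.0, -0.999, -0.035], [-0.0, -0.035, 0.999], [-1.0, 0.0, -0.0]]
contact_force: [-0.3, -0.1, 0.5]
grip_width: 0.056
t 75.42 p [0.4335 0.0311 0.0259] a -177.97 tilt 0.01 F [-0.3472 -0.1357  0.5264] M [ 0.1318 -0.017  -0.0146] w 0.056 q [ 30.  12. -43.   0. -34. -28.] board [np.float64(-0.1396), np.float64(0.0575)]
t: 76.08
ee_pos: [0.433, 0.0311, 0.1656]
eef_rot: [[-0.0, -0.999, -0.035], [0.0, -0.035, 0.999], [-1.0, 0.0, 0.0]]
contact_force: [0.5, -0.4, -0.7]
grip_width: 0.057
t 76.08 p [0.433  0.0311 0.1656] a -177.99 tilt 0.02 F [ 0.4632 -0.3509 -0.7223] M [ 0.0785  0.0029 -0.0402] w 0.057 q [ 30.   0. -33.  -0. -56. -28.] board [np.float64(-0.1401), np.float64(0.0575)]
14 rows of [np.float64(-0.006), np.float64(0.0011), np.float64(0.0021), np.float64(-6.6), np.float64(0.0), np.float64(0.0)] -> world [0.405 0.04  0.25 ] -85.0
```

```bash
python3 plan.py "0.45 0.01 0.26 -84 14"
```

```text
14 rows of [np.float64(-0.0067), np.float64(0.0003), np.float64(-0.0021), np.float64(-6.7), np.float64(0.0), np.float64(0.0)] -> world [0.45 0.01 0.26] -84.0
```

```bash
python3 -m pendant '[[-0.0067,0.0003,-0.0021,-6.7,0,0,-0.3],[-0.0067,0.0003,-0.0021,-6.7,0,0,-0.3],[-0.0067,0.0003,-0.0021,-6.7,0,0,-0.3],[-0.0067,0.0003,-0.0021,-6.7,0,0,-0.3],[-0.0067,0.0003,-0.0021,-6.7,0,0,-0.3],[-0.0067,0.0003,-0.0021,-6.7,0,0,-0.3],[-0.0067,0.0003,-0.0021,-6.7,0,0,-0.3],[-0.0067,0.0003,-0.0021,-6.7,0,0,-0.3]]';python3 -m pendant '[[-0.0067,0.0003,-0.0021,-6.7,0,0,-0.3],[-0.0067,0.0003,-0.0021,-6.7,0,0,-0.3],[-0.0067,0.0003,-0.0021,-6.7,0,0,-0.3],[-0.0067,0.0003,-0.0021,-6.7,0,0,-0.3],[-0.0067,0.0003,-0.0021,-6.7,0,0,-0.3],[-0.0067,0.0003,-0.0021,-6.7,0,0,-0.3],[0,0,0,0,0,0,-0.3],[0,0,0,0,0,0,-0.3]]';python3 -m pendant '[[0,0,0,0,0,0,-0.3],[0,0,0,0,0,0,-0.3],[0,0,0,0,0,0,-0.3],[0,0,0,0,0,0,-0.3],[0,0,0,0,0,0,-0.3],[0,0,0,0,0,0,-0.3],[0,0,0,0,0,0,-0.3],[0,0,0,0,0,0,-0.3]]';python3 wl.py 30; python3 wv.py 30 .43 .03 0
```

```text
t: 76.75
ee_pos: [0.4376, 0.0152, 0.2182]
eef_rot: [[-0.003, -0.56, -0.829], [-0.001, -0.829, 0.56], [-1.0, 0.003, 0.002]]
contact_force: [0.0, -0.1, 0.5]
grip_width: 0.0567
t: 77.42
ee_pos: [0.4492, 0.01, 0.2585]
eef_rot: [[-0.002, 0.098, -0.995], [-0.001, -0.995, -0.098], [-1.0, 0.0, 0.002]]
contact_force: [-0.0, 0.1, -0.8]
grip_width: 0.057
t: 78.08
ee_pos: [0.4496, 0.0101, 0.2598]
eef_rot: [[0.0, 0.101, -0.995], [0.0, -0.995, -0.101], [-1.0, -0.0, -0.0]]
contact_force: [-0.8, 0.4, 0.5]
grip_width: 0.0571
```

View pics/w30.png

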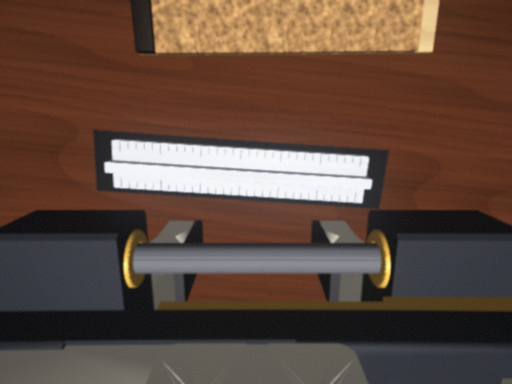

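View pics/wt30.png

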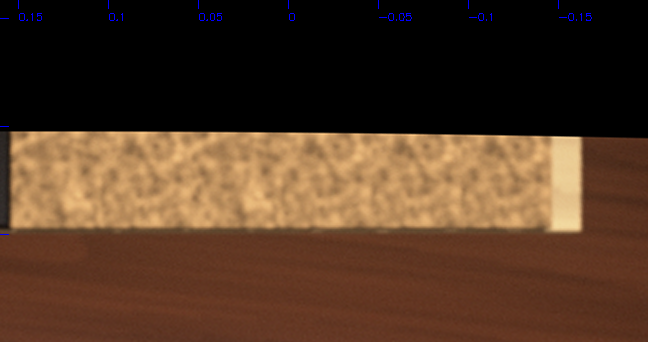

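View pics/scene30.png

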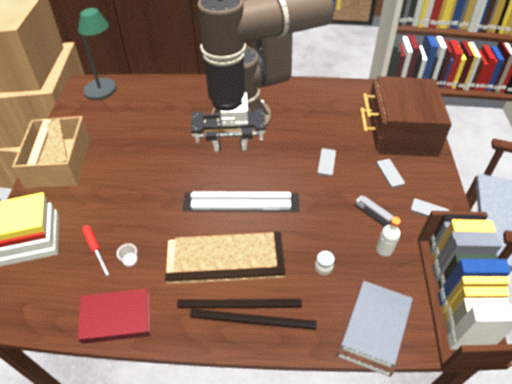

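View pics/side30.png

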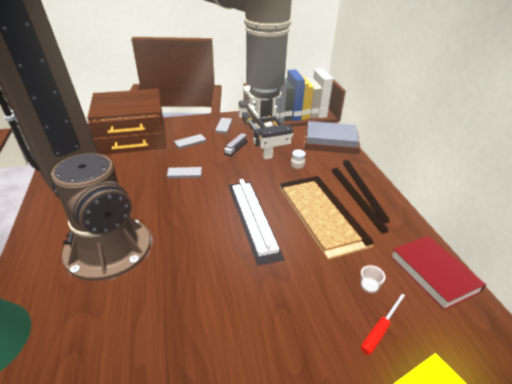

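Everything checks out: the near ends lie on one line (row 229), and the row measures about 301 mm for six 50 mm strips. The straightedge is centred on its mat and the bystanders haven't moved. Handing in.

```bash
python3 -c "
from plant import ctrl
print(ctrl.hand_in(), ctrl.state()['t'])"
```

```text
the job is handed in; nothing more can be done
the job is handed in; nothing more can be done
```

I laid all five loose strips cork up in one row to the right of the glued strip and pushed each tight with about 4–10 N. I then set the straightedge on the table, centred in front of the board, and pressed it flush for about 2 s at 20 N. It is now back on its mat, and I handed the job in at about 78 s.

**Last checks:**
- **Strip ends:** all the near ends lie on one line with the glued strip's end.
- **Row width:** it measures about 301 mm against 300 mm expected, with no gaps visible in the wrist picture.
- **Straightedge:** it looked centred on the mat in the wrist picture, and the bystanders were unmoved in the scene and side pictures.

**What went wrong or disagreed:**
- **Strip 2 climbed onto its neighbour:** the gripper wasn't fully shut when it came down. I pushed the strip back off and re-seated it.
- **Strip 3 shifted:** it was found about 15 mm out of place. I can't say whether it was the expected knock or my finger. The next push closed the gap.
- **Hard press on the board:** the fingertips once pressed the board panel with about 58 N because I misjudged the commanded height. That is over the 40 N figure, which I took to cover the arm and gripper body rather than the fingertips.
- **Straightedge contact height:** it met the table about 4 mm above the calculated height. The fingers had still been closing at lift-off and held the rib higher; there was no sign of later slip.
- **Camera offset:** the wrist and fixed cameras disagreed by 3–4 mm on where the board is, so I relied on contact for the final fits.

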